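# Punch-mark a blank plate at the scribed position

## Robot

A 7-joint arm with a two-finger parallel gripper is mounted at the origin on a cart in front of the work surface, level with it; the furniture and walls round the work are solid. World frame = base frame: x ahead of the robot, y to its left, z up, the work surface at z = 0. Lengths are in m, angles in rad, forces in N, time in s.
With the tool pointing down it reaches from about 0.35 to 0.9 m from the base axis. Payload 7.2 kg.
Tool frame: the origin (TCP) lies between the finger pads; the fingertips stand 19 mm ahead of it and the grasp point (between the pads) is the TCP (arm.finger_overhang is the z of the fingertips in the tool frame, in m); z points along the fingers, y is the direction in which the jaws open and shut (so a half turn about z gives the same grasp; the last joint's range is limited). The gripper opens to 85 mm and grips with 20 to 120 N. Pads are 22 mm wide; open, the fingers measure 114 mm over their backs; the gripper's body (76 mm by 85 mm) begins 54 mm behind the grasp point. The pads swing forward as they close: fully open they stand 13 mm farther back than shut.
Start: joints at [-1.239, 0.411, -0.013, 1.596, 0.006, 1.134, -0.082], TCP at [0.243, 0.576, 0.226] pointing down, gripper open.
Joint ranges: [-2.95, 2.95], [-0.29, 1.99], [-1.47, 1.44], [0.14, 2.54], [-1.03, 4.17], [0.13, 1.85], [-2.86, 2.86]. Speed limits (rad/s): [2.39, 2.39, 3.01, 3.01, 3.14, 3.14, 3.14].

## Interface

Orientations are given as a rotation vector (axis times angle).
In Python, from cell import arm gives the robot as it stands.
- The arm moves only by the shell command python3 -m handwheel 'ROWS' [FORCE]. ROWS is JSON, one flat list of numbers, 7 for each row, row after row: the turn, a rotation vector about the tool's x, y, z in degrees, then the shift along the tool's x, y, z in m, then the finger opening in m, from 0 to 0.0854. A call has 1 to 5 rows; each row shifts and turns the pose as measured when the row begins, along the tool's axes as they then stand; what a row does not reach is not made up. A row lasts 1/12 s, in which the tool goes at most 41.7 mm and 7.16 degrees, less where a joint would pass 70% of its speed; a pose out of reach is approached as far as the arm can. A call is refused whole if a number of a shift passes 0.0417 or a number of a turn 7.16, either way. A call with a gripper value outside its range is refused whole. The fingers move at their own pace and stop on an object; FORCE is the grip in N (left out, the last holds). Time passes only in rows, so rows that do not move let the fingers close. It gives the time, the measured TCP pose, the force and the opening at its end, in the units of the state.
- arm.read_state(): the state, without advancing time (a new reading comes with each control period).
- arm.read_camera(name): name is "side" or "top" or "wrist"; returns the picture (384x512x3 uint8, red, green, blue); there is no depth.
- arm.camera_params(name): a dict with "intrinsics" (3x3 intrinsics, pixels), "T" (4x4, takes a point from camera to world coordinates). Camera axes: x right, y down, z forward; pixel columns grow to the right and rows downward; lengths in m; the calibration is good to about 2 mm. A picture is of the moment at which its call begins: read the wrist's pose just before it. camera_params takes no time and is no camera call; for the wrist camera it gives the pose at the moment of the call.
- arm.job_done(): hands the job in, once; it reports no verdict.
The state is a dict: "time": time; "qpos": joint angles; "dq": joint speeds; "joint_efforts": joint torques, N m; "tcp_pos": TCP position; "ee_rot": TCP orientation; "contact_force": force on the tool from outside, world axes, zero at the start; "moment": the same for the moment, N m; "width": finger opening in m.
Only numpy, scipy, OpenCV 4.12 (cv2) and the standard library are available. Lean on these libraries where they do the work, as an engineer would, in place of code of your own. Each camera call takes 0.05 s, during which the arm holds its last target.

## Task

On the marking bed, push the blank plate along its channel until its leading edge meets the white scribed line. Then take the automatic punch from its leaning rest, hold it upright over the plate midway between the two black pointers and press it straight down until it trips with a snap. Put the punch back in its leaning rest, leaving the plate on the line and the other things where they are.

Things in the scene. Friction and masses are not known exactly. Their poses are not given: they have to be found in the camera images.
- bed: Fixed marking bed: dark steel slab 210 x 110 x 12 mm with a steel rail (12 mm wide, top 28 mm above the table) along each long side, 84 mm apart inside. It stands on 10 mm feet. Origin: centre of the slab's underside. x runs along the channel in the direction the plate is to be pushed, from the plate to the scribed line; z up. The channel is open at both ends: nothing stops the plate.
- bed_line (a point): Middle of the white scribed line, 1.6 mm wide, straight across the channel floor: on the bed's x axis, 75 mm from its centre, 22 mm above the table. Axes as the bed.
- punch_point (a point): The point to punch: midway between the two small black diamond pointers on the rails, 45 mm short of the scribed line (30 mm from the bed's centre), at the height of the plate's upper face, 34 mm above the table. Axes as the bed.
- plate_center (a point): Centre of the loose aluminium blank plate, 90 mm (x, along the channel) x 80 mm (y) x 12 mm, about 0.24 kg, with a thin dark centre line along x on top. It lies flat on the channel floor with 2 mm play to each rail, and moves only while it is pushed. x points to the scribed line. Its top is 34 mm above the table.
- plate_edge (a point): Middle of the lower edge of the plate's leading face, 45 mm in +x from the plate's centre, 22 mm above the table. It is to meet the scribed line.
- punch_mid (a point): Automatic punch, steel, 168 mm long, 0.25 kg; this point is on its axis, 80 mm from the nose tip. z runs along the axis from nose to cap. Measured along z from the tip: nose, 8 mm thick, to 30 mm; barrel, 20 mm thick, to 95; flange, 34 mm across, 95 to 101; ringed grip, 24 mm thick, 101 to 159 (hold here, fingertips just above the flange); cap to 168.
- punch_tip (a point): Tip of the punch's nose: on the axis, 80 mm below punch_mid while the nose is out. It moves with the nose, which comes out by itself when the punch is lifted.
- punch_trip (a joint): Striker inside the punch, m: 0 while cocked, jumps to 0.0065 when the punch trips. Pressed on a surface, the nose slides in with a force rising from 1 to 13 N over 10 mm; there it trips with a snap and the force falls to about 5 N. 8 mm more travel are left before the nose meets a hard stop. It cocks itself again when lifted.
- trough: V-shaped aluminium trough of the punch's rest, fixed on a dark foot 130 x 90 mm. Frame of the stowed punch: origin at its tip, z from nose to cap, leaning 35 degrees from vertical, cap nearest the robot; y level; x to the open side. The walls carry the barrel from below, 40 to 95 mm along z, the flange rests on their upper end. The punch leaves straight up and returns straight down.
- rest_mid (a point): Where punch_mid is when the punch lies in the rest (80 mm along the trough's z). Axes as the trough.
- rest_tip (a point): Where the nose tip is when the punch lies in the rest, 34 mm above the table. Axes as the trough.
- torch_c (a point): Bystander: small black torch standing on its tail, 28 mm across, 85 mm tall. Its centre. Leave it where it is.
- ref_case_c (a point): Bystander: flat black case, 32 x 80 x 9 mm. Its centre. Leave it where it is.
- lens_cleaner_c (a point): Bystander: spray bottle with cap, 35 mm across, 120 mm tall. Its centre. Leave it where it is.
- immersion_oil_c (a point): Bystander: amber dropper bottle, 30 mm across, 86 mm tall. Its centre. Leave it where it is.

How it is judged:
On the way, in this order (a step that is already met when the one before it is completed fails the run):
1. the plate lies with its leading edge on the scribed line (within 3 mm), the punch still in its rest (x of plate_edge in the frame of bed_line between -0.003 and 0.003 m and angle between the x axis of plate_center and the x axis of bed_line, either way round below 0.08 rad and angle between plate_center's own z axis and vertical below 0.05 rad and horizontal distance between plate_center and punch_point below 0.008 m and distance between punch_mid and rest_mid below 0.01 m and distance between punch_tip and rest_tip below 0.012 m), for 0.2 s.
2. the punch is out of its rest (distance between punch_mid and rest_mid above 0.06 m), for 0.1 s.
3. the punch trips, upright (within 9 degrees), its nose on the plate within 6 mm of the point between the pointers, the plate's edge on the line within 3.5 mm (value of joint punch_trip above 0.005 m and distance between punch_tip and punch_point below 0.006 m and angle between punch_mid's own z axis and vertical below 0.157 rad and x of plate_edge in the frame of bed_line between -0.0035 and 0.0035 m and angle between the x axis of plate_center and the x axis of bed_line, either way round below 0.08 rad and angle between plate_center's own z axis and vertical below 0.05 rad and horizontal distance between plate_center and punch_point below 0.008 m), for 0.05 s.
At the end, for the whole second after the job is handed in: The punch lies in its leaning rest again (middle within 10 mm and tip within 12 mm of where they belong), cocked and at rest; the plate lies flat and square in the channel with its leading edge within 3.5 mm of the scribed line (distance between punch_mid and rest_mid below 0.01 m and distance between punch_tip and rest_tip below 0.012 m and value of joint punch_trip below 0.001 m and x of plate_edge in the frame of bed_line between -0.0035 and 0.0035 m and angle between the x axis of plate_center and the x axis of bed_line, either way round below 0.08 rad and angle between plate_center's own z axis and vertical below 0.05 rad and horizontal distance between plate_center and punch_point below 0.008 m); the robot touches nothing.
It fails at once if a bystander is moved by more than 30 mm (distance of any of torch_c, ref_case_c, lens_cleaner_c, immersion_oil_c from where it was at the start of the episode above 0.03 m).
It also fails if it takes over 67 s, if anything falls off the work surface, if the arm or the gripper's body presses on something with over 40 N, if the wrist force passes 120 N, or if a joint passes its speed limit or range.

## Working session

There is one attempt and no reset: what is moved stays moved. The work goes in short steps, Python scripts to look and compute and a shell command to move; the robot and the scene stay as the last step left them, time stands still between calls to the robot, and variables do not carry over. Pictures are saved under pics/ and viewed, and the job is handed in when it is done.

```bash
ls; mkdir -p pics; python3 - <<'E'
from cell import arm
import cv2
print(arm.read_state())
for n in ("side","top","wrist"):
    p=arm.camera_params(n); print(n,p)
    cv2.imwrite(f"pics/{n}0.png",arm.read_camera(n)[:,:,::-1])
E
```

```text
pics
{'time': 0.0, 'qpos': array([-1.23922475,  0.41187121, -0.01274674,  1.59708385,  0.0055909 ,
        1.13429451, -0.08219268]), 'dq': array([ 0.00083028, -0.00069069, -0.00053971,  0.00010892,  0.00086215,
       -0.00135223, -0.00069835]), 'joint_efforts': array([ 7.70225743e-04, -6.00628710e+01,  6.82971887e-01, -2.99406874e+01,
        1.39129028e-02,  1.07927839e-02,  3.52726215e-05]), 'tcp_pos': array([0.24306991, 0.57522902, 0.22565448]), 'ee_rot': array([-6.23648044e-01, -3.07883365e+00,  2.52112305e-03]), 'contact_force': array([ 0.17893392, -0.65259182, -0.77560872]), 'moment': array([0.00397796, 0.06088203, 0.00811018]), 'width': 0.08530165219137541}
side {'intrinsics': array([[430.06325896,   0.        , 256.30707989],
       [  0.        , 430.06325896, 192.57591716],
       [  0.        ,   0.        ,   1.        ]]), 'T': array([[ 0.84689037, -0.3070968 ,  0.43412931, -0.17199893],
       [-0.5313134 , -0.45493088,  0.71466353, -1.020159  ],
       [-0.02197206, -0.83590038, -0.54844123,  0.90342855],
       [ 0.        ,  0.        ,  0.        ,  1.        ]])}
[... 248 characters left out ...]
[-0.99987575,  0.01460882, -0.00592125,  0.03261509],
       [ 0.00248302, -0.22498183, -0.9743598 ,  1.25176272],
       [ 0.        ,  0.        ,  0.        ,  1.        ]])}
wrist {'intrinsics': array([[294.8685981 ,   0.        , 253.52456569],
       [  0.        , 294.8685981 , 191.62565489],
       [  0.        ,   0.        ,   1.        ]]), 'T': array([[ 3.89916837e-01,  8.72087087e-01,  2.95683906e-01,
         1.68552066e-01],
       [ 9.20849943e-01, -3.69097219e-01, -1.25708495e-01,
         6.07742751e-01],
       [-4.92647974e-04,  3.21296367e-01, -9.46978565e-01,
         3.73947763e-01],
       [ 0.00000000e+00,  0.00000000e+00,  0.00000000e+00,
         1.00000000e+00]])}
```

View pics/side0.png

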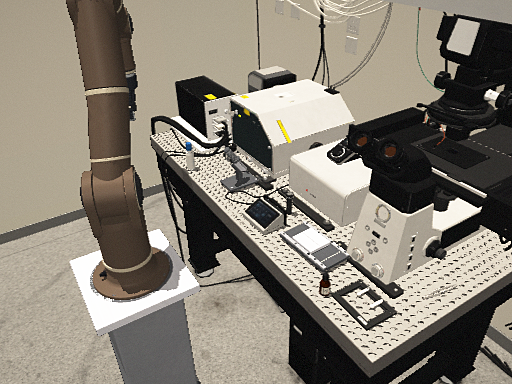

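View pics/top0.png

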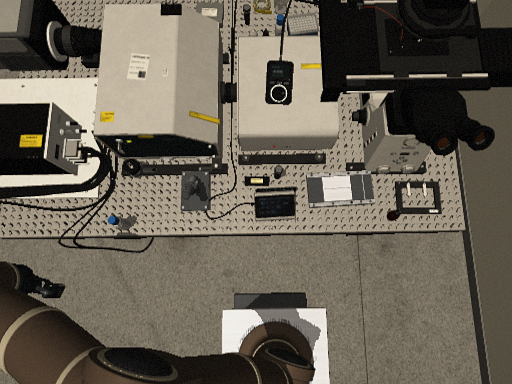

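View pics/wrist0.png

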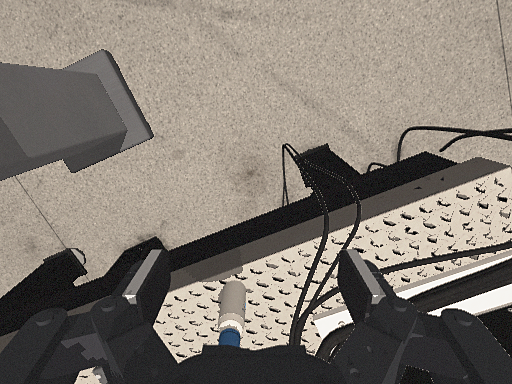

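```bash
python3 - <<'E'
import cv2
a=cv2.imread("pics/top0.png");b=cv2.imread("pics/side0.png")
cv2.imwrite("pics/c1.png",cv2.resize(a[160:220,300:380],None,fx=10,fy=10,interpolation=cv2.INTER_CUBIC))
cv2.imwrite("pics/c2.png",cv2.resize(a[160:220,170:250],None,fx=10,fy=10,interpolation=cv2.INTER_CUBIC))
cv2.imwrite("pics/c3.png",cv2.resize(b[135:255,215:355],None,fx=5.5,fy=5,interpolation=cv2.INTER_CUBIC))
E
```

```text
(no output)
```

View pics/c1.png

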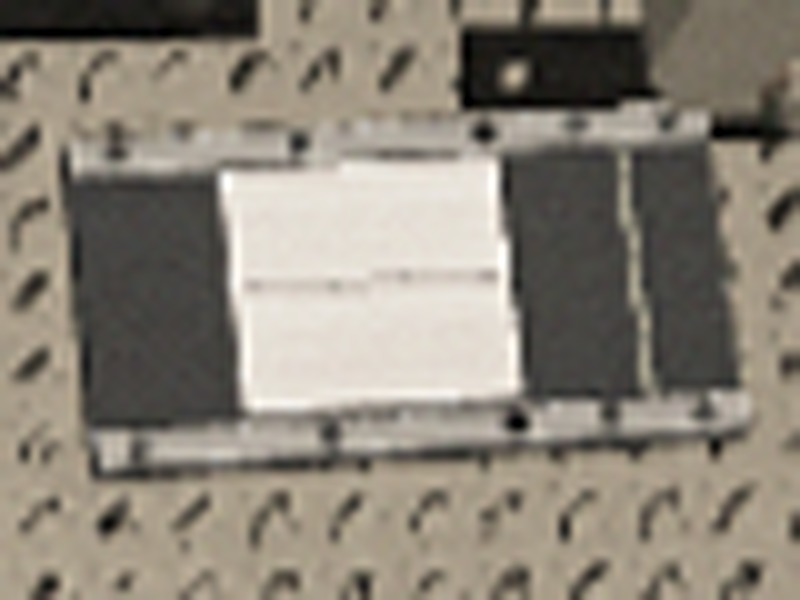

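View pics/c2.png

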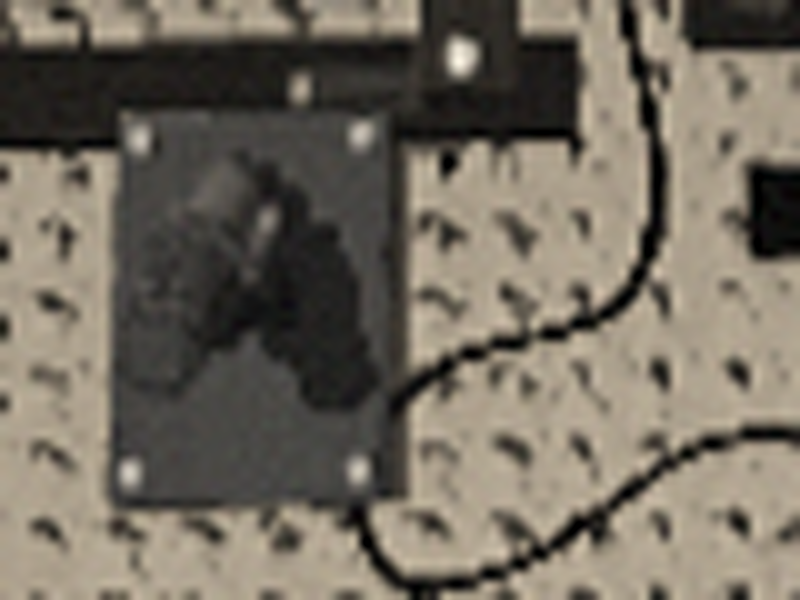

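View pics/c3.png

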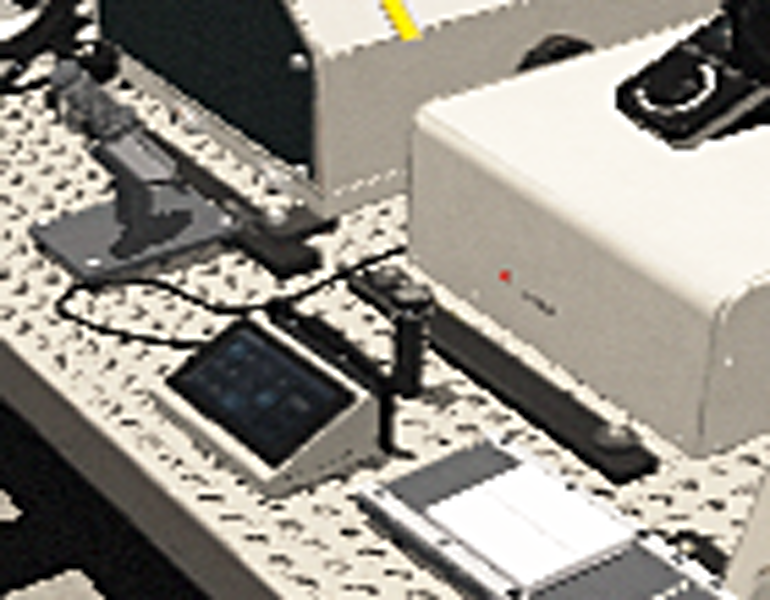

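```bash
cat > h.py <<'E'
import numpy as np, cv2
from cell import arm
from scipy.spatial.transform import Rotation as R
def ray(name,uv,z,P=None):
    P=P or arm.camera_params(name); K=P["intrinsics"];T=P["T"]
    d=T[:3,:3]@np.linalg.inv(K)@np.array([uv[0],uv[1],1.]); o=T[:3,3]
    return o+d*(z-o[2])/d[2]
def proj(name,X,P=None):
    P=P or arm.camera_params(name); K=P["intrinsics"];T=P["T"]
    c=np.linalg.inv(T)@np.append(X,1); p=K@c[:3]; return p[:2]/p[2]
def pose():
    s=arm.read_state(); return np.array(s["tcp_pos"]),R.from_rotvec(s["ee_rot"]),s
def rel(pos,Rt):
    p,r,s=pose()
    print("turn deg",np.round(np.degrees((r.inv()*Rt).as_rotvec()),2),"shift",np.round(r.inv().apply(np.array(pos)-p),4))
np.set_printoptions(suppress=True,precision=4)
E
python3 - <<'E'
from h import *
c=lambda x,y:(300+x/10-.45,160+y/10-.45)
for n,(x,y,z) in dict(l1=(624,150,.022),l2=(650,395,.022),e1=(499,158,.034),e2=(521,395,.034),t1=(222,172,.034),t2=(246,412,.034),p1=(484,132,.028),p2=(517,422,.028),r1=(70,150,.028),r2=(710,118,.028),r3=(95,455,.028),r4=(748,415,.028)).items():
    print(n,ray("top",c(x,y),z))
d=lambda x,y:(170+x/10-.45,160+y/10-.45)
for n,(x,y,z) in dict(f1=(122,115,.01),f2=(398,115,.01),f3=(113,500,.01),f4=(398,495,.01),nose=(262,240,.04),cap=(160,370,.17)).items():
    print(n,ray("top",d(x,y),z))
E
```

```text
l1 [ 0.5631 -0.2955  0.022 ]
l2 [ 0.4819 -0.2979  0.022 ]
e1 [ 0.5579 -0.2519  0.034 ]
e2 [ 0.4802 -0.2538  0.034 ]
t1 [ 0.5545 -0.1626  0.034 ]
t2 [ 0.476  -0.1664  0.034 ]
p1 [ 0.5682 -0.249   0.028 ]
p2 [ 0.4726 -0.2534  0.028 ]
r1 [ 0.5642 -0.1148  0.028 ]
r2 [ 0.5718 -0.3225  0.028 ]
r3 [ 0.464  -0.1187  0.028 ]
r4 [ 0.4738 -0.327   0.028 ]
f1 [0.5869 0.2921 0.01  ]
f2 [0.5856 0.2016 0.01  ]
f3 [0.4589 0.291  0.01  ]
f4 [0.4591 0.1996 0.01  ]
nose [0.5366 0.2401 0.04  ]
cap [0.4675 0.2457 0.17  ]
```

```bash
python3 -m handwheel '[0,0,0,-0.0275,-0.0248,-0.02,0.0854, 0,0,0,-0.0275,-0.0248,-0.02,0.0854, 0,0,0,-0.0275,-0.0248,-0.02,0.0854, 0,0,0,-0.0275,-0.0248,-0.02,0.0854, 0,0,0,-0.0275,-0.0248,-0.02,0.0854]'
python3 - <<'E'
from h import *
rel([.40,.24,.33],R.from_matrix(np.array([[-1,0,0],[0,1,0],[0,0,-1]]).T))
print(pose()[2]["qpos"])
for z in (.2,.3,.4):
  for uv in ((390,165),(430,170),(490,150),(425,95)): print(z,uv,ray("top",uv,z))
E
```

```text
time: 0.57
tcp_pos: [0.3156, 0.409, 0.319]
ee_rot: [-0.599, -3.076, 0.022]
contact_force: [0.9, 1.1, -0.1]
width: 0.0854
turn deg [ -0.83  -0.45 -22.05] shift [-0.1416 -0.1251 -0.0097]
[-1.0447  0.1651  0.045   1.7118 -0.0097  1.2811  0.1886]
0.2 (390, 165) [ 0.5427 -0.3284  0.2   ]
0.2 (430, 170) [ 0.5265 -0.4386  0.2   ]
0.2 (490, 150) [ 0.5824 -0.6145  0.2   ]
0.2 (425, 95) [ 0.7532 -0.4492  0.2   ]
0.3 (390, 165) [ 0.5139 -0.294   0.3   ]
0.3 (430, 170) [ 0.4993 -0.3938  0.3   ]
0.3 (490, 150) [ 0.5498 -0.5529  0.3   ]
0.3 (425, 95) [ 0.7044 -0.4034  0.3   ]
0.4 (390, 165) [ 0.4851 -0.2597  0.4   ]
0.4 (430, 170) [ 0.472 -0.349  0.4  ]
0.4 (490, 150) [ 0.5173 -0.4914  0.4   ]
0.4 (425, 95) [ 0.6556 -0.3576  0.4   ]
```

```bash
python3 -m handwheel '[0,0,0,-0.0285,-0.025,-0.002,0.0854, 0,0,0,-0.0285,-0.025,-0.002,0.0854, 0,0,0,-0.0285,-0.025,-0.002,0.0854, 0,0,0,-0.0285,-0.025,-0.002,0.0854, 0,0,0,-0.0285,-0.025,-0.002,0.0854]'
python3 -m handwheel '[0,0,-6,0,0,0,0.0854, 0,0,-6,0,0,0,0.0854, 0,0,-6,0,0,0,0.0854, 0,0,-4,0,0,0,0.0854,0,0,0,0,0,0,0.0854]'
python3 - <<'E'
from h import *
P=arm.camera_params("wrist"); cv2.imwrite("pics/w1.png",cv2.resize(arm.read_camera("wrist")[:,:,::-1],None,fx=1.5,fy=1.5,interpolation=cv2.INTER_CUBIC))
import pickle; pickle.dump(P,open("w1.pkl","wb"))
rel([.40,.24,.33],R.from_matrix(np.array([[-1,0,0],[0,1,0],[0,0,-1]]).T))
print(pose())
E
```

```text
time: 0.98
tcp_pos: [0.4038, 0.2323, 0.3349]
ee_rot: [-0.598, -3.079, 0.01]
contact_force: [0.8, 0.6, -0.1]
width: 0.0852
time: 1.4
tcp_pos: [0.4086, 0.2199, 0.3361]
ee_rot: [-0.001, -3.138, 0.01]
contact_force: [0.3, -0.5, 1.0]
width: 0.0851
turn deg [-0.38 -0.21 -0.26] shift [0.0086 0.0201 0.0059]
(array([0.4086, 0.2199, 0.336 ]), Rotation.from_matrix(array([[-1.    ,  0.0045, -0.0037],
                            [ 0.0045,  1.    , -0.0066],
                            [ 0.0037, -0.0066, -1.    ]])), {'time': 1.45, 'qpos': array([-0.7896,  0.0455,  0.1981,  1.8082, -0.0058,  1.2955,  0.9762]), 'dq': array([-0.0086,  0.0041, -0.0047, -0.004 , -0.0002, -0.0009, -0.0616]), 'joint_efforts': array([ -0.0519, -34.067 ,   0.1929, -31.8408,  -0.0088,   0.0101,
         0.7343]), 'tcp_pos': array([0.4086, 0.2199, 0.336 ]), 'ee_rot': array([-0.0071, -3.1379,  0.0104]), 'contact_force': array([-0.0878,  0.0232, -0.8728]), 'moment': array([ 0.0209, -0.0191,  0.014 ]), 'width': 0.08541323086530048})
```

View pics/w1.png

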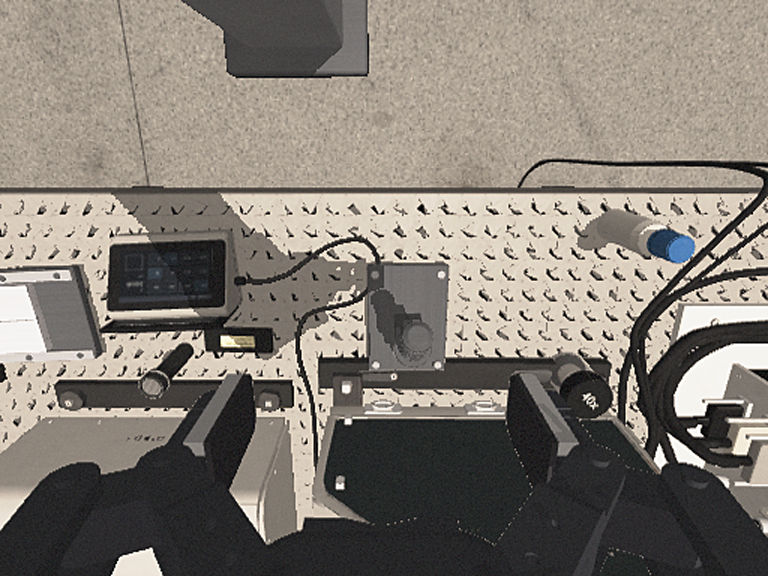

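```bash
python3 - <<'E'
import cv2
a=cv2.imread("pics/w1.png")
cv2.imwrite("pics/w1c.png",cv2.resize(a[250:390,350:470],None,fx=5,fy=4.28/4.28*4.2,interpolation=cv2.INTER_CUBIC))
E
```

```text
(no output)
```

View pics/w1c.png

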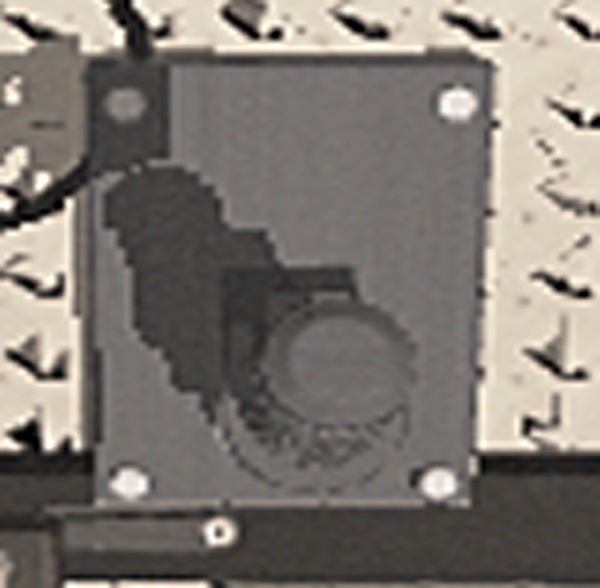

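```bash
python3 - <<'E'
from h import *
import pickle; P=pickle.load(open("w1.pkl","rb"))
c=lambda x,y:((350+x/5)/1.5-.2,(250+y/4.2)/1.5-.2)
for n,x,y,z in (("cap",342,360,.1716),("flange",317,400,.1167),("f",88,60,.01),("f",492,62,.01),("f",95,502,.01),("f",478,498,.01),("s",126,103,.01),("s",458,103,.01),("s",130,483,.01),("s",438,483,.01)):
    print(n,ray("wrist",c(x,y),z,P))
E
```

```text
cap [0.4722 0.2483 0.1716]
flange [0.507  0.2487 0.1167]
f [0.4597 0.2037 0.01  ]
f [0.4602 0.2935 0.01  ]
f [0.5913 0.204  0.01  ]
f [0.5899 0.2963 0.01  ]
s [0.4716 0.2121 0.01  ]
s [0.4716 0.2864 0.01  ]
s [0.5852 0.2124 0.01  ]
s [0.5851 0.2864 0.01  ]
```

```bash
python3 -m handwheel '[0,0,6,-0.0105,-0.036,0,0.0854, 0,0,0,-0.0065,-0.0375,0,0.0854, 0,0,0,-0.0065,-0.0375,0,0.0854, 0,0,0,-0.0065,-0.0375,0,0.0854, 0,0,0,-0.0065,-0.0375,0,0.0854]'
python3 -m handwheel '[0,0,0,-0.0065,-0.0375,0,0.05, 0,0,0,-0.0065,-0.0375,0,0.03, 0,0,0,-0.0065,-0.0375,0,0.03, 0,0,7,-0.0065,-0.0375,0.01,0.03, 0,0,7,0,0,0.01,0.03]'
python3 -m handwheel '[0,0,7,0,0,0,0.03, 0,0,7,0,0,0,0.03, 0,0,7,0,0,0,0.03, 0,0,7,0,0,0,0.03, 0,0,7,0,0,0,0.03]'
python3 - <<'E'
from h import *
b=np.array([.04,-1,0]);b/=np.linalg.norm(b); y=np.array([1,.04,0]);y/=np.linalg.norm(y);
rel([.515,-.14,.22],R.from_matrix(np.array([-b,y,[0,0,-1]]).T))
print(pose())
E
```

```text
time: 1.87
tcp_pos: [0.4267, 0.0354, 0.3355]
ee_rot: [-0.175, -3.131, 0.009]
contact_force: [0.8, -0.4, 0.1]
width: 0.0853
time: 2.28
tcp_pos: [0.4341, -0.1307, 0.3184]
ee_rot: [0.594, 3.083, -0.01]
contact_force: [-0.7, -0.5, -1.4]
width: 0.0303
time: 2.7
tcp_pos: [0.4321, -0.1339, 0.316]
ee_rot: [1.504, 2.758, -0.011]
contact_force: [-0.0, -0.0, 0.0]
width: 0.0303
turn deg [-0.28  0.32 30.51] shift [-0.0496  0.067   0.0958]
(array([ 0.4321, -0.1339,  0.316 ]), Rotation.from_matrix(array([[-0.5418,  0.8405, -0.003 ],
                            [ 0.8405,  0.5417, -0.0067],
                            [-0.004 , -0.0061, -1.    ]])), {'time': 2.7, 'qpos': array([-0.4046,  0.0138,  0.6111,  1.8891, -0.0008,  1.2428,  0.7792]), 'dq': array([-0.0152,  0.0001,  0.0146,  0.0035, -0.002 ,  0.0017, -1.4852]), 'joint_efforts': array([  0.2249, -25.3932,   0.3121, -31.2825,   0.0632,   0.0078,
         2.4882]), 'tcp_pos': array([ 0.4321, -0.1339,  0.316 ]), 'ee_rot': array([ 1.5035,  2.7578, -0.0115]), 'contact_force': array([-0.0459, -0.0146,  0.0215]), 'moment': array([ 0.0045, -0.0093, -0.0186]), 'width': 0.03029971476851244})
```

```bash
python3 -m handwheel '[0,0,7,-0.01,0.013,0.015,0.03, 0,0,7,-0.01,0.013,0.015,0.03, 0,0,7,-0.008,0.015,0.015,0.03, 0,0,4,-0.004,0.018,0.015,0.03,0,0,0,0,0.015,0.015,0.03]'
cat >> h.py <<'E'
b=np.array([.04,-1,0]);b/=np.linalg.norm(b); yb=np.array([1,.04,0]);yb/=np.linalg.norm(yb)
Rbed=R.from_matrix(np.array([-b,yb,[0,0,-1]]).T)
import pickle
def snap(name,tag,crop=None,f=1.5):
    P=arm.camera_params(name); im=arm.read_camera(name)[:,:,::-1]
    pickle.dump(P,open(tag+".pkl","wb")); cv2.imwrite(f"pics/{tag}_raw.png",im)
    if crop: x0,y0,x1,y1=crop; im=im[y0:y1,x0:x1]
    cv2.imwrite(f"pics/{tag}.png",cv2.resize(im,None,fx=f,fy=f,interpolation=cv2.INTER_CUBIC))
E
python3 - <<'E'
from h import *
snap("wrist","w2"); rel([.515,-.14,.22],Rbed)
E
```

```text
time: 3.12
tcp_pos: [0.5177, -0.1407, 0.2419]
ee_rot: [2.091, 2.336, 0.0]
contact_force: [0.2, 0.7, -0.2]
width: 0.0296
turn deg [0.09 0.27 4.33] shift [-0.0005 -0.004   0.0188]
```

View pics/w2.png

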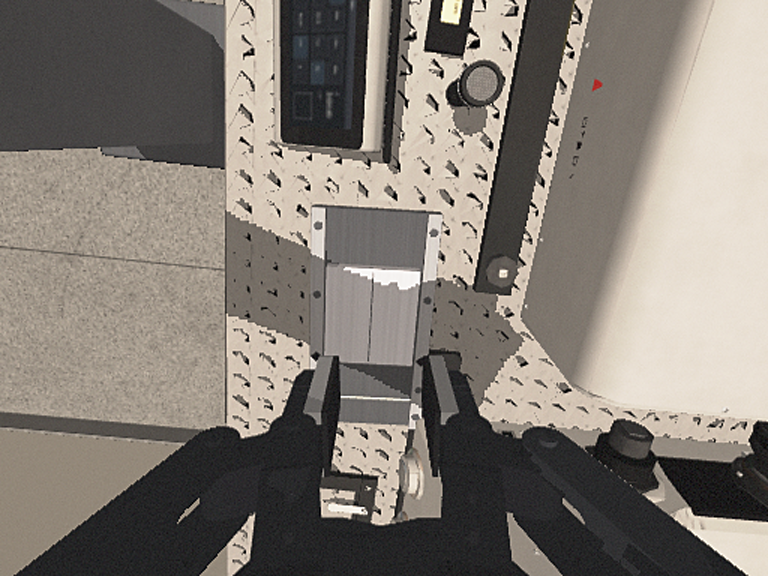

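```bash
python3 - <<'E'
import cv2
a=cv2.imread("pics/w2_raw.png")
cv2.imwrite("pics/w2c.png",cv2.resize(a[165:290,200:300],None,fx=6,fy=4.8,interpolation=cv2.INTER_CUBIC))
E
```

```text
(no output)
```

View pics/w2c.png

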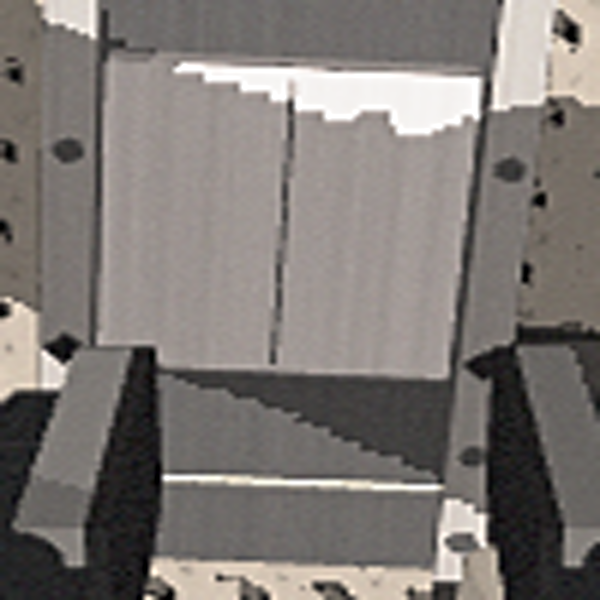

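```bash
python3 - <<'E'
from h import *
P=pickle.load(open("w2.pkl","rb"))
c=lambda x,y:(200+(x+.5)/6-.5,165+(y+.5)/4.8-.5)
D={}
for n,x,y,z in (("t1",105,58,.034),("t2",485,75,.034),("e1",165,369,.034),("e2",448,379,.034),("l1",165,479,.022),("l2",440,488,.022),("p1",65,346,.028),("p2",483,364,.028),("c1",291,80,.034),("c2",273,362,.034)):
    D[n]=ray("wrist",c(x,y),z,P); print(n,D[n])
m=lambda a:(D[a+"1"]+D[a+"2"])/2
print(m("t"),m("e"),m("l"),m("p"))
E
```

```text
t1 [ 0.477  -0.1643  0.034 ]
t2 [ 0.5566 -0.1604  0.034 ]
e1 [ 0.4968 -0.2539  0.034 ]
e2 [ 0.5607 -0.2502  0.034 ]
l1 [ 0.4993 -0.2975  0.022 ]
l2 [ 0.5654 -0.2936  0.022 ]
p1 [ 0.4733 -0.2523  0.028 ]
p2 [ 0.5689 -0.2478  0.028 ]
c1 [ 0.5163 -0.1661  0.034 ]
c2 [ 0.5208 -0.2491  0.034 ]
[ 0.5168 -0.1624  0.034 ] [ 0.5288 -0.2521  0.034 ] [ 0.5324 -0.2955  0.022 ] [ 0.5211 -0.2501  0.028 ]
```

```bash
sed -i 's/\[.04,-1,0\]/[.05,-1,0]/; s/\[1,.04,0\]/[1,.05,0]/' h.py
python3 -m handwheel '[0,0,3.7,0.002,-0.002,0.0375,0.03, 0,0,0,0,0,0.0375,0.03, 0,0,0,0,0,0.0375,0.03, 0,0,0,0,0,0.0375,0.03, 0,0,0,0,0,0,0.03]'
python3 - <<'E'
from h import *
snap("wrist","w3"); rel([.5157,-.138,.044],Rbed); print(pose()[0])
E
```

```text
time: 3.58
tcp_pos: [0.5198, -0.136, 0.0834]
ee_rot: [2.172, 2.26, -0.003]
contact_force: [-0.8, 0.7, -0.2]
width: 0.0299
turn deg [ 0.37  0.39 -0.6 ] shift [-0.0008 -0.0058  0.0424]
[ 0.5212 -0.1367  0.0865]
```

View pics/w3.png

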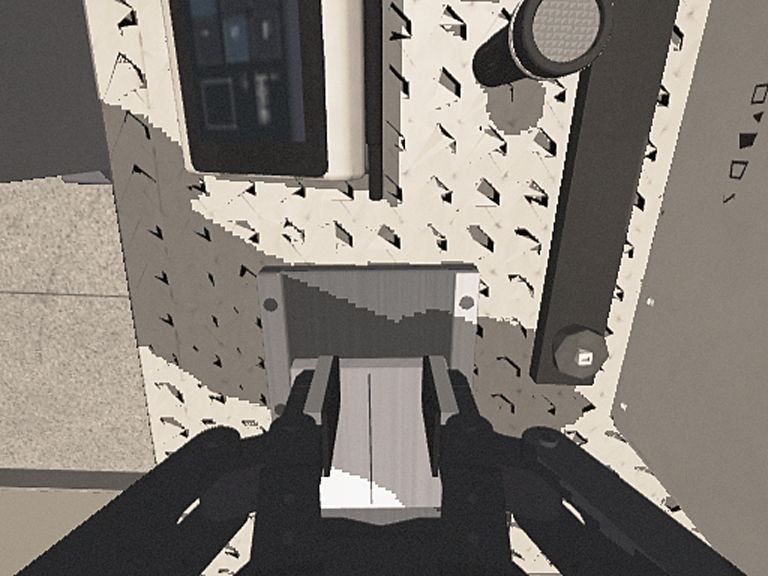

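```bash

python3 -m handwheel '[0,0,0,0,-0.0055,0.014,0.03, 0,0,0,0,0,0.014,0.03, 0,0,0,0,0,0.01,0.03, 0,0,0,0,0,0.004,0.03, 0,0,0,0,0,0,0.03]'
python3 - <<'E'
from h import *
snap("wrist","w4"); rel([.5157,-.138,.044],Rbed); print(pose()[0])
E
```

```text
time: 4.05
tcp_pos: [0.5219, -0.138, 0.0508]
ee_rot: [2.169, 2.249, 0.011]
contact_force: [-0.2, 0.4, 0.1]
width: 0.0302
turn deg [ 1.    0.44 -0.79] shift [ 0.0004 -0.0065  0.007 ]
[ 0.5221 -0.1381  0.0511]
```

View pics/w4.png

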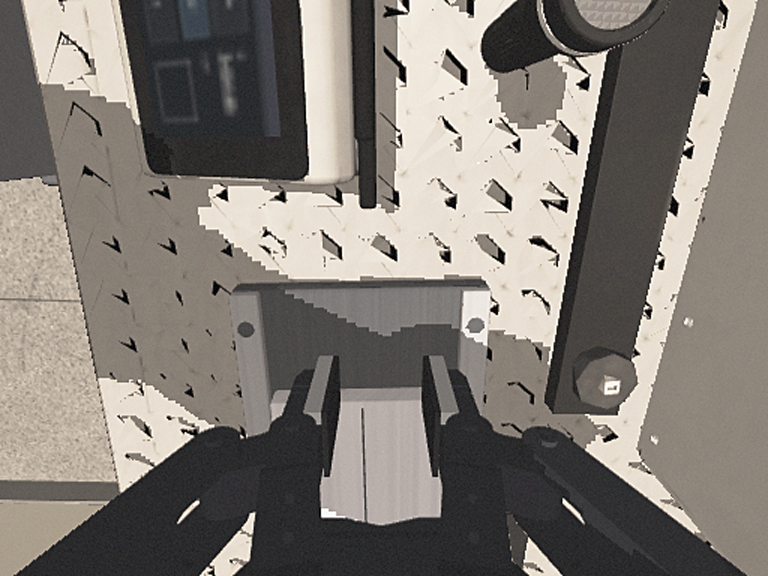

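```bash

python3 -m handwheel '[0.5,0,0,0,-0.005,0,0.03, 0.5,0,0,0,-0.005,0,0.03, 0,0,0,0,0,0.004,0.03, 0,0,0,0,0,0.004,0.03, 0,0,0,0,0,0.002,0.03]'
python3 - <<'E'
from h import *
rel([.5157,-.138,.044],Rbed); print(pose()[0])
E
```

```text
time: 4.52
tcp_pos: [0.5135, -0.139, 0.0437]
ee_rot: [2.176, 2.255, -0.004]
contact_force: [-0.1, -0.8, -0.3]
width: 0.0297
turn deg [ 0.21  0.45 -0.81] shift [ 0.0009  0.0023 -0.0003]
[ 0.5135 -0.139   0.0437]
```

```bash

python3 -m handwheel '[0,0,-0.8,-0.006,0.001,0,0.03, 0,0,0,-0.008,0,0,0.03, 0,0,0,-0.008,0,0,0.03, 0,0,0,-0.008,0,0,0.03, 0,0,0,-0.006,0,0,0.03]'
python3 - <<'E'
from h import *
rel([.518,-.195,.044],Rbed); print(pose()[0])
E
python3 -m handwheel '[0,0,0,-0.005,0,0,0.03, 0,0,0,-0.004,0,0,0.03, 0,0,0,-0.003,0,0,0.03, 0,0,0,0,0,0,0.03]'
python3 - <<'E'
from h import *
snap("wrist","w5"); rel([.518,-.195,.044],Rbed); print(pose()[0])
snap("top","t5",(310,150,390,210),10)
E
```

```text
time: 4.93
tcp_pos: [0.5164, -0.1773, 0.0432]
ee_rot: [2.156, 2.275, -0.005]
contact_force: [0.0, -0.8, 0.8]
width: 0.0302
turn deg [0.15 0.44 0.2 ] shift [-0.0178  0.0007 -0.0007]
[ 0.5164 -0.1773  0.0432]
time: 5.27
tcp_pos: [0.5167, -0.1942, 0.0435]
ee_rot: [2.16, 2.269, -0.006]
contact_force: [-0.3, 0.8, -0.5]
width: 0.0301
turn deg [ 0.17  0.51 -0.05] shift [-0.0012  0.0012 -0.0005]
[ 0.5167 -0.1939  0.0435]
```

View pics/w5.png

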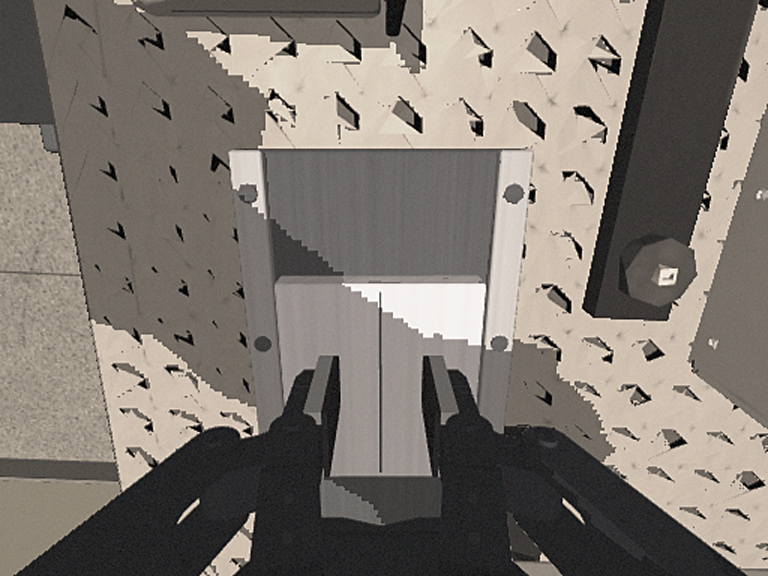

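View pics/t5.png

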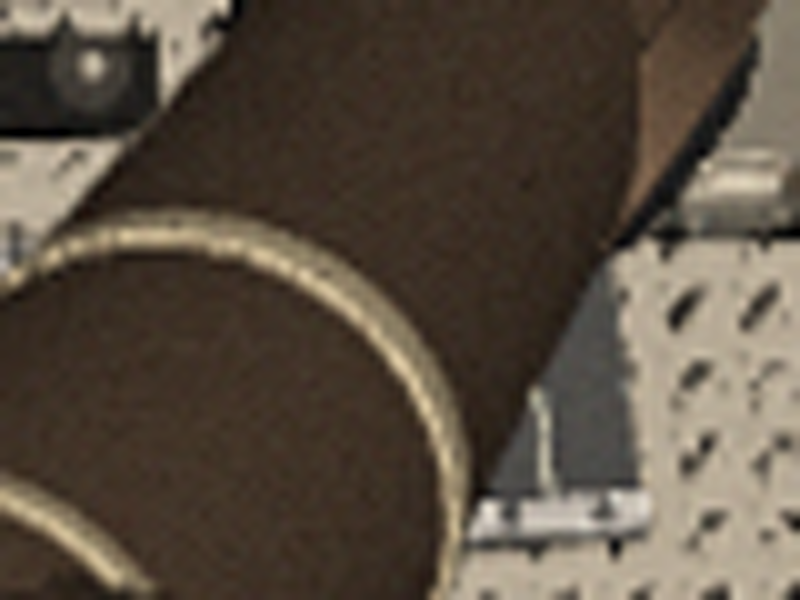

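```bash
python3 - <<'E'
from h import *
P=pickle.load(open("w5.pkl","rb"))
p,r,s=pose()
for v in ([0,0,0],[0,0,.019],[.011,.015,.019],[-.011,.015,.019]): print(v,proj("wrist",p+r.apply(v),P)*1.5)
for uv in ((277,281),(485,287),(332,475),(441,478),(380,290),(381,472)): print(uv,ray("wrist",(uv[0]/1.5-.2,uv[1]/1.5-.2),.034,P))
for uv in ((280,276),(485,280)): print(uv,ray("wrist",(uv[0]/1.5-.2,uv[1]/1.5-.2),.022,P))
E
```

```text
[0, 0, 0] [376.2185 366.9307]
[0, 0, 0.019] [376.5997 344.579 ]
[0.011, 0.015, 0.019] [413.1091 320.1995]
[-0.011, 0.015, 0.019] [411.9588 367.9331]
(277, 281) [ 0.4782 -0.164   0.034 ]
(485, 287) [ 0.5562 -0.1627  0.034 ]
(332, 475) [ 0.4998 -0.2531  0.034 ]
(441, 478) [ 0.5479 -0.2526  0.034 ]
(380, 290) [ 0.5168 -0.1657  0.034 ]
(381, 472) [ 0.5213 -0.2505  0.034 ]
(280, 276) [ 0.4767 -0.1659  0.022 ]
(485, 280) [ 0.559  -0.1637  0.022 ]
```

```bash
python3 - <<'E'
from h import *
print(arm.finger_overhang,[a for a in dir(arm) if a[0]!='_'])
P=pickle.load(open("w5.pkl","rb")); p,r,s=pose()
T=np.linalg.inv(P["T"])
for v in ([0,0,0],[0,0,.019]): print((T@np.append(p+r.apply(v),1))[:3])
snap("side","s5",(230,180,400,300),4.5)
E
```

```text
0.019 ['IKError', 'camera_params', 'finger_overhang', 'job_done', 'read_camera', 'read_state']
[-0.0015  0.03    0.1667]
[-0.0015  0.0239  0.1847]
```

View pics/s5.png

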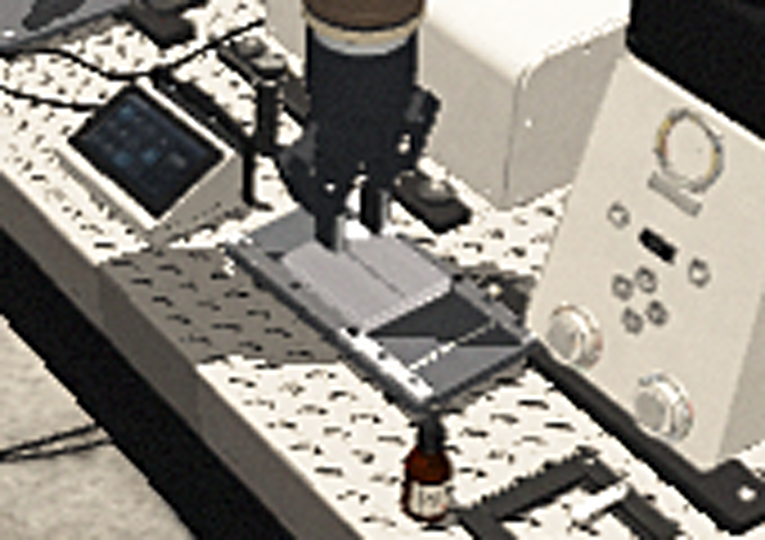

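```bash

python3 -m handwheel '[0,0,0,0.003,0,-0.004,0.03, 0,0,0,0.02,0,0,0.03, 0,0,0,0.02,0,0,0.02, 0,0,0,0.02,0,0,0, 0,0,0,0,0,0,0]'
python3 -m handwheel '[0,0,0,0,0,0,0, 0,0,0,0,0,0,0]'
python3 - <<'E'
from h import *
snap("wrist","w6"); rel([.5157,-.138,.044],Rbed); print(pose()[0])
snap("side","s6",(230,180,400,300),4.5)
E
```

```text
time: 5.83
tcp_pos: [0.5135, -0.1263, 0.0479]
ee_rot: [2.161, 2.27, -0.005]
contact_force: [-0.6, 0.1, -0.6]
width: 0.0003
time: 6.0
tcp_pos: [0.5139, -0.1243, 0.0484]
ee_rot: [2.156, 2.274, -0.004]
contact_force: [0.5, 0.0, 0.1]
width: -0.0001
turn deg [0.21 0.43 0.16] shift [-0.0132  0.0011  0.0046]
[ 0.5139 -0.1248  0.0485]
```

View pics/w6.png

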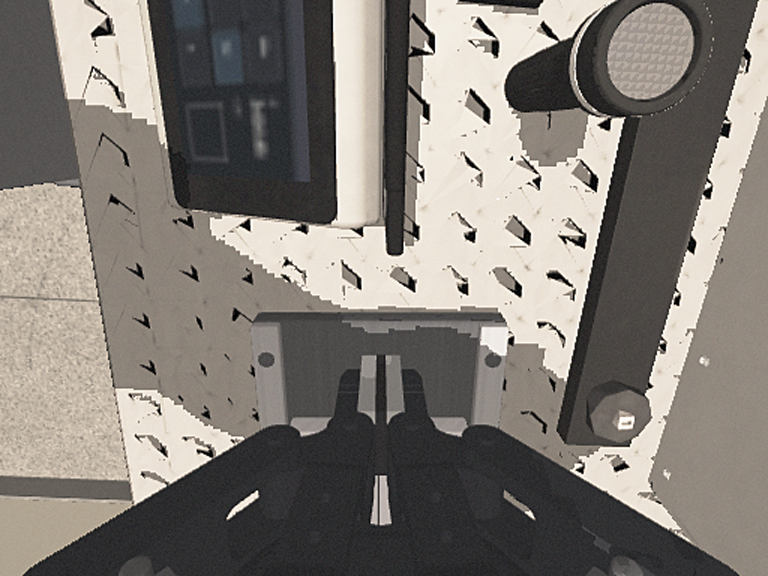

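View pics/s6.png

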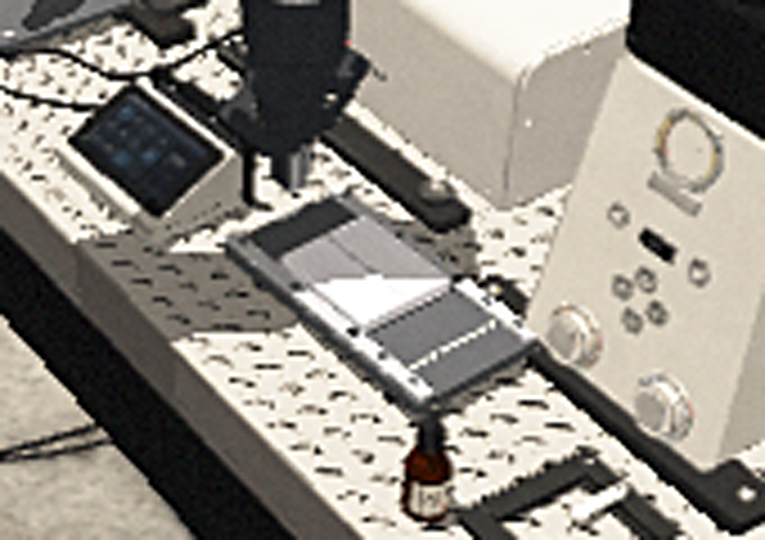

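```bash
python3 - <<'E'
from h import *
p,r,s=pose()
for z in (0,.019,-.02): print((proj("side",p+r.apply([0,0,z]))-[230,180])*4.5)
E
```

```text
[289.3473 190.1282]
[288.863  210.9083]
[289.8647 167.9213]
```

```bash

python3 -m handwheel '[0,0,0,-0.011,0.001,0,0, 0,0,0,0,0,0.005,0, 0,0,0,0,0,0.004,0, 0,0,0,0,0,0.004,0]'
python3 -m handwheel '[0,0,0,0,0,0.003,0, 0,0,0,0,0,0,0]'
python3 - <<'E'
from h import *
snap("wrist","w7"); rel([.5157,-.138,.044],Rbed); print(pose()[0])
snap("side","s7",(230,180,400,300),4.5)
E
```

```text
time: 6.43
tcp_pos: [0.5162, -0.141, 0.0355]
ee_rot: [2.16, 2.266, -0.004]
contact_force: [0.4, 0.3, -0.3]
width: -0.0004
time: 6.6
tcp_pos: [0.5153, -0.1418, 0.0309]
ee_rot: [2.163, 2.265, -0.006]
contact_force: [-0.3, 0.2, 0.7]
width: -0.0001
turn deg [ 0.23  0.55 -0.22] shift [ 0.0037  0.0006 -0.013 ]
[ 0.5153 -0.1418  0.0311]
```

View pics/w7.png

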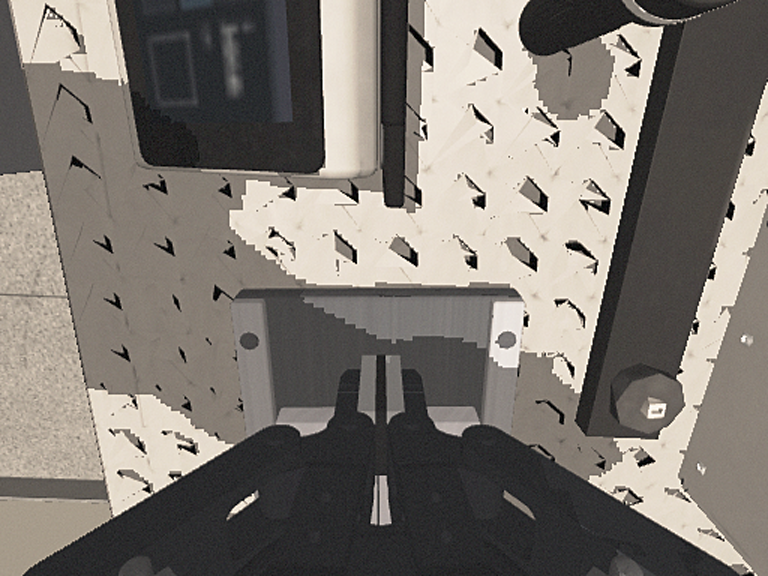

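View pics/s7.png

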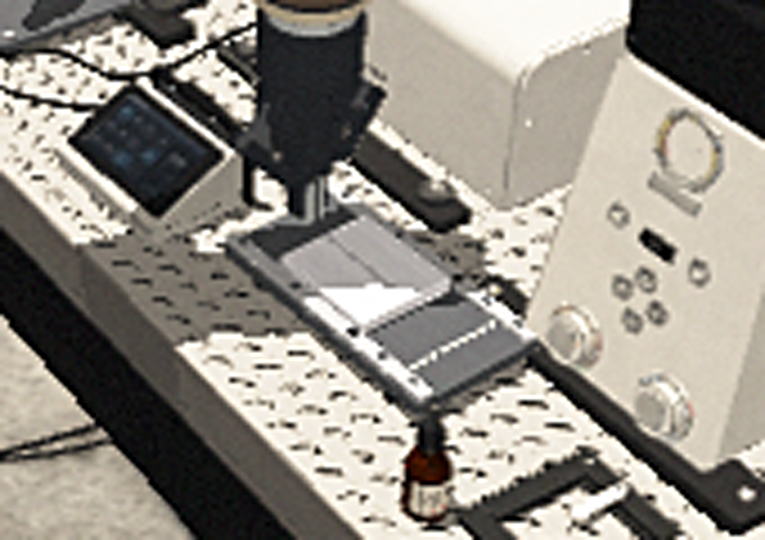

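```bash

for i in 1; do python3 -m handwheel '[0,0,0,0.003,0,0.003,0, 0,0,0,0,0,0,0]'; done
python3 -m handwheel '[0,0,0,0,0,0.002,0, 0,0,0,0,0,0,0]'
python3 -m handwheel '[0,0,0,0,0,0.002,0, 0,0,0,0,0,0,0]'
```

```text
time: 6.87
tcp_pos: [0.5155, -0.1384, 0.0282]
ee_rot: [2.162, 2.265, -0.005]
contact_force: [-0.5, 0.8, -0.4]
width: 0.0001
time: 7.03
tcp_pos: [0.5157, -0.1378, 0.0261]
ee_rot: [2.161, 2.266, -0.005]
contact_force: [-0.2, -0.7, 0.6]
width: 0.0002
time: 7.2
tcp_pos: [0.5159, -0.1375, 0.024]
ee_rot: [2.16, 2.267, -0.004]
contact_force: [0.6, 0.6, -0.9]
width: -0.0005
```

```bash

python3 -m handwheel '[0,0,0,0,0,0.002,0, 0,0,0,0,0,0,0]'
python3 -m handwheel '[0,0,0,0,0,0.002,0, 0,0,0,0,0,0,0]'
python3 - <<'E'
from h import *
snap("side","s8",(270,190,330,235),13)
p,r,s=pose()
for z in (0,.019,-.02): print((proj("side",p+r.apply([0,0,z]))-[270,190])*13)
E
```

```text
time: 7.37
tcp_pos: [0.516, -0.1375, 0.0219]
ee_rot: [2.16, 2.267, -0.004]
contact_force: [0.6, -0.3, -0.7]
width: -0.0
time: 7.53
tcp_pos: [0.516, -0.1375, 0.0197]
ee_rot: [2.16, 2.267, -0.004]
contact_force: [0.2, -0.8, -0.2]
width: 0.0002
[348.9091 530.7269]
[347.4654 589.6231]
[350.4517 467.7926]
```

View pics/s8.png

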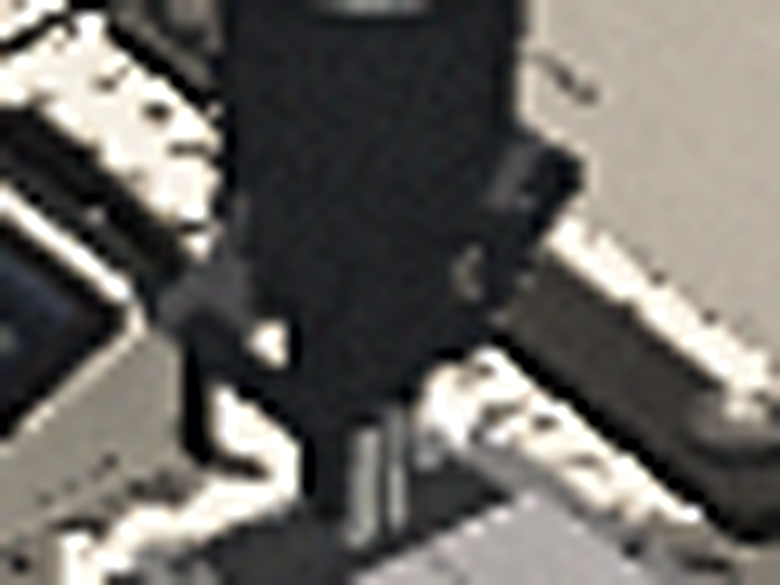

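```bash

python3 -m handwheel '[0,0,0,0,0,0.002,0, 0,0,0,0,0,0,0]'
python3 -m handwheel '[0,0,0,0,0,0.002,0, 0,0,0,0,0,0,0]'
python3 -m handwheel '[0,0,0,0,0,0.002,0, 0,0,0,0,0,0,0]'

```

```text
time: 7.75
tcp_pos: [0.5161, -0.1377, 0.0178]
ee_rot: [2.16, 2.266, -0.004]
contact_force: [-0.4, -0.5, -0.5]
width: 0.0001
time: 7.92
tcp_pos: [0.5167, -0.138, 0.0178]
ee_rot: [2.161, 2.266, -0.001]
contact_force: [0.3, -0.3, 0.9]
width: -0.0001
time: 8.08
tcp_pos: [0.5173, -0.1382, 0.0178]
ee_rot: [2.161, 2.265, 0.003]
contact_force: [0.7, -0.3, 0.1]
width: 0.0003
```

```bash

python3 -m handwheel '[0,0,0,0,0,-0.003,0, 0,0,0,0,0,0,0]'
python3 -m handwheel '[0,0,0,-0.004,0,0,0, 0,0,0,-0.004,0,0,0, 0,0,0,-0.004,0,0,0]'
python3 - <<'E'
from h import *
s=arm.read_state(); print(s["contact_force"],s["qpos"],s["joint_efforts"]); rel([.518,-.195,.02],Rbed)
E
```

```text
time: 8.25
tcp_pos: [0.5175, -0.1384, 0.0212]
ee_rot: [2.161, 2.264, 0.003]
contact_force: [-0.1, -0.8, 0.7]
width: -0.0002
time: 8.5
tcp_pos: [0.5181, -0.1501, 0.021]
ee_rot: [2.159, 2.266, 0.003]
contact_force: [0.3, 0.0, 0.2]
width: 0.0
[0.3115 0.0319 0.1745] [-0.1835  0.578   0.4929  2.0152 -0.4404  0.641   0.6459] [ -0.7698 -54.8266   8.7902 -18.082    0.0023  -0.0901  -0.1616]
turn deg [ 0.53  0.38 -0.09] shift [-0.0448 -0.0023  0.0013]
```

Push on in small rows, watching force.

```bash

python3 -m handwheel '[-0.3,0,0,-0.004,-0.001,0,0, 0,0,0,-0.004,0,0,0, 0,0,0,-0.004,0,0,0]'
python3 -m handwheel '[0,0,0,-0.004,0,0,0, 0,0,0,-0.004,0,0,0, 0,0,0,-0.004,0,0,0]'
python3 - <<'E'
from h import *
rel([.518,-.195,.02],Rbed); snap("wrist","w9")
E
```

```text
time: 8.75
tcp_pos: [0.5178, -0.1618, 0.0208]
ee_rot: [2.157, 2.266, 0.012]
contact_force: [0.2, 4.3, 2.8]
width: 0.0001
time: 9.0
tcp_pos: [0.5183, -0.174, 0.0208]
ee_rot: [2.157, 2.268, 0.013]
contact_force: [0.0, 3.0, 2.2]
width: -0.0
turn deg [ 0.81  0.14 -0.  ] shift [-0.021  -0.0014  0.0008]
```

View pics/w9.png

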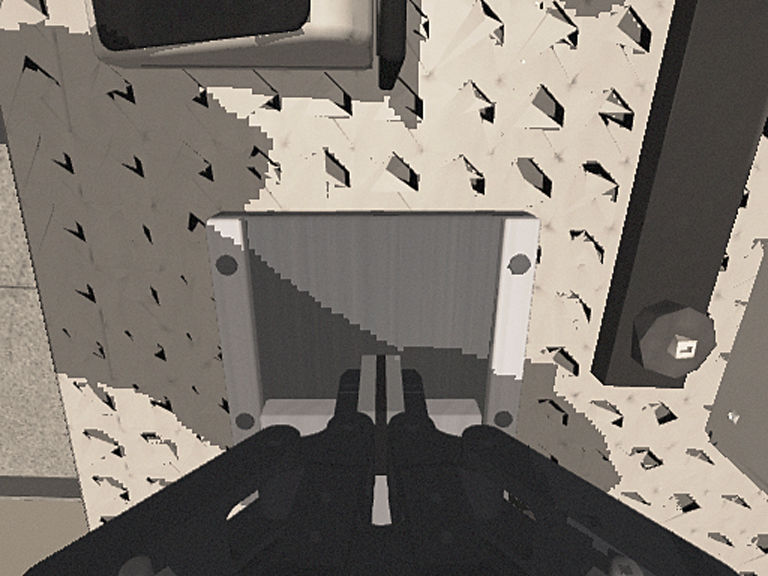

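```bash
python3 - <<'E'
from h import *
P=pickle.load(open("w9.pkl","rb"))
for uv in ((264,401),(290,401),(475,400)): print(uv,ray("wrist",(uv[0]/1.5-.2,uv[1]/1.5-.2),.034,P),ray("wrist",(uv[0]/1.5-.2,uv[1]/1.5-.2),.022,P))
print(proj("wrist",[.5185,-.296,.022],P)*1.5, pose()[0])
E
```

```text
(264, 401) [ 0.4791 -0.1806  0.034 ] [ 0.476  -0.1886  0.022 ]
(290, 401) [ 0.4882 -0.1802  0.034 ] [ 0.4859 -0.1882  0.022 ]
(475, 400) [ 0.5534 -0.1772  0.034 ] [ 0.5569 -0.1849  0.022 ]
[364.3013 603.8818] [ 0.5183 -0.1752  0.0209]
```

```bash

python3 -m handwheel '[0,0,0,-0.004,-0.001,0,0, 0,0,0,-0.004,0,0,0, 0,0,0,-0.004,0,0,0, 0,0,0,-0.004,0,0,0, 0,0,0,-0.003,0,0,0]'
python3 -m handwheel '[0,0,0,-0.001,0,0,0, 0,0,0,0,0,0,0]'
python3 - <<'E'
from h import *
rel([.518,-.203,.02],Rbed); snap("wrist","w10")
snap("top","t10",(310,150,390,210),10);snap("side","s10",(260,210,360,285),8)
E
```

```text
time: 9.47
tcp_pos: [0.5184, -0.1955, 0.0208]
ee_rot: [2.157, 2.267, 0.013]
contact_force: [-0.0, 2.8, 1.0]
width: -0.0005
time: 9.63
tcp_pos: [0.5185, -0.1978, 0.0208]
ee_rot: [2.158, 2.265, 0.013]
contact_force: [0.6, 3.1, 2.4]
width: -0.0003
turn deg [ 0.84  0.21 -0.08] shift [-0.0051 -0.0008  0.0008]
```

View pics/w10.png

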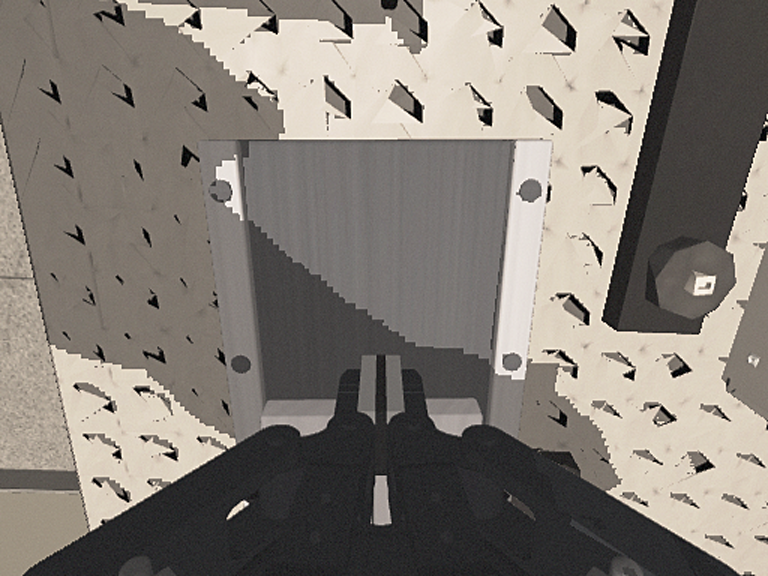

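View pics/s10.png

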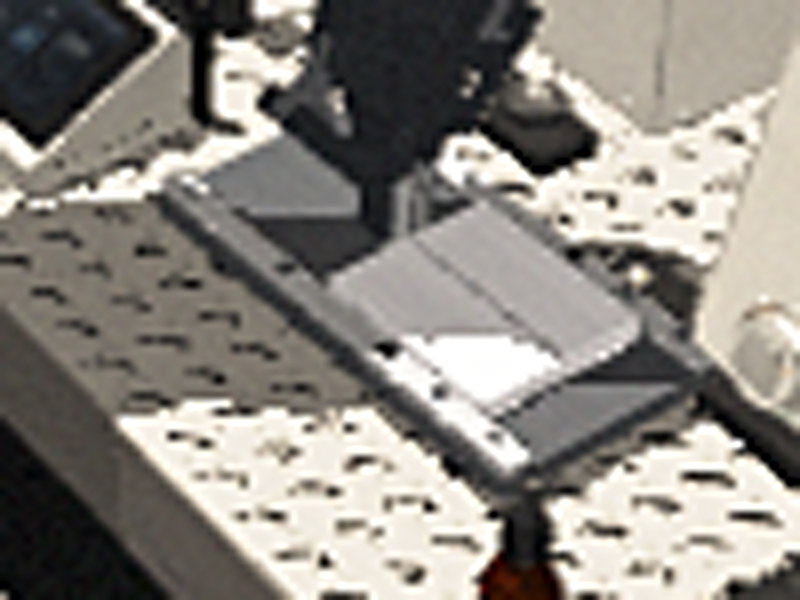

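View pics/t10.png

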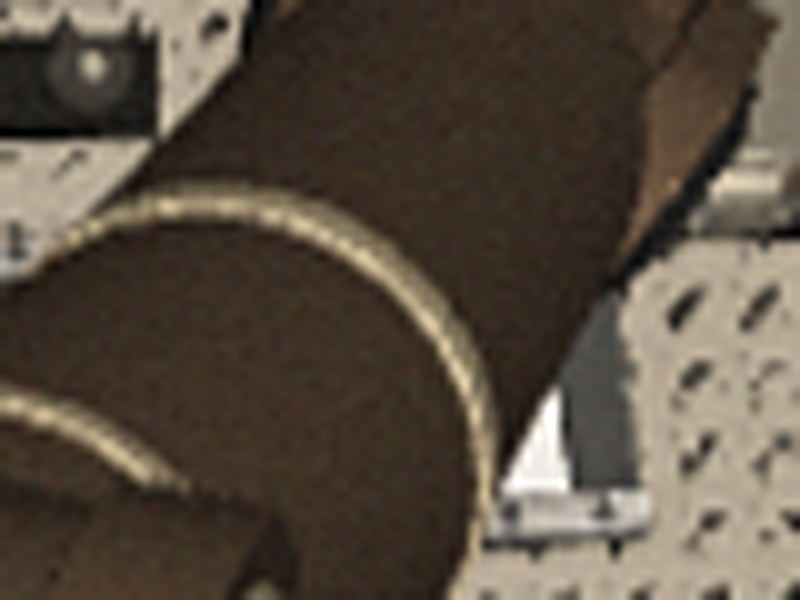

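```bash
python3 - <<'E'
from h import *
c=lambda x,y:(310+(x+.5)/10-.5,150+(y+.5)/10-.5)
for uv in ((575,488),(561,395)): print("edge",ray("top",c(*uv),.034))
for uv in ((551,490),(540,395)): print("line",ray("top",c(*uv),.022))
P=pickle.load(open("w10.pkl","rb"))
for uv in ((264,402),(475,401)): print(uv,ray("wrist",(uv[0]/1.5-.2,uv[1]/1.5-.2),.034,P))
d=lambda x,y:(260+(x+.5)/8-.5,210+(y+.5)/8-.5)
for uv in ((490,412),(640,328)): print("side edge top",ray("side",d(*uv),.034))
for uv in ((500,420),(640,345)): print("side edge bot",ray("side",d(*uv),.022))
print((proj("side",[.4993,-.2975,.022])-[260,210])*8,(proj("side",[.5654,-.2936,.022])-[260,210])*8)
E
```

```text
edge [ 0.4817 -0.3028  0.034 ]
edge [ 0.512  -0.3006  0.034 ]
line [ 0.4835 -0.2984  0.022 ]
line [ 0.5148 -0.2971  0.022 ]
(264, 402) [ 0.4792 -0.2048  0.034 ]
(475, 401) [ 0.5536 -0.2015  0.034 ]
side edge top [ 0.4783 -0.306   0.034 ]
side edge top [ 0.5554 -0.3009  0.034 ]
side edge bot [ 0.4876 -0.3016  0.022 ]
side edge bot [ 0.5589 -0.2984  0.022 ]
[513.7889 398.4719] [641.068  328.2585]
```

```bash

python3 -m handwheel '[0,0,0,0.015,0,0,0, 0,0,0,0,0,-0.03,0, 0,0,0,0,0,-0.035,0, 0,0,0,0,0,-0.035,0,0,0,0,0,0,-0.035,0]'
python3 -m handwheel '[0,0,0,-0.03,0,-0.02,0, 0,0,0,-0.03,0,-0.02,0, 0,0,0,0,0,0,0]'
python3 - <<'E'
from h import *
rel([.518,-.195,.22],Rbed); print(pose()[0]); snap("wrist","w11")
snap("side","s11")
E
```

```text
time: 10.2
tcp_pos: [0.5093, -0.1833, 0.152]
ee_rot: [2.168, 2.27, -0.01]
contact_force: [0.9, -0.4, -0.3]
width: 0.0001
time: 10.45
tcp_pos: [0.5146, -0.2456, 0.2017]
ee_rot: [2.157, 2.267, -0.005]
contact_force: [-0.6, -1.7, 0.4]
width: -0.0
turn deg [ 0.38  0.66 -0.02] shift [ 0.0502  0.006  -0.0188]
[ 0.5146 -0.2456  0.2017]
```

View pics/w11.png

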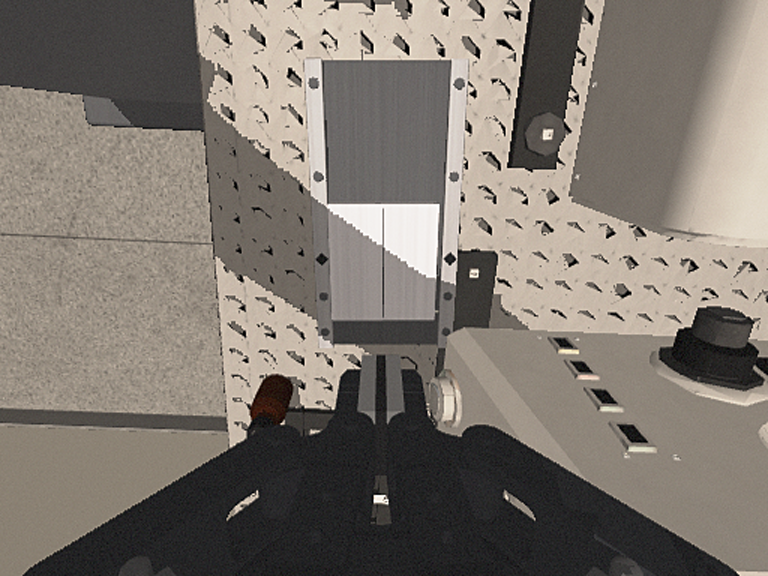

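View pics/s11.png

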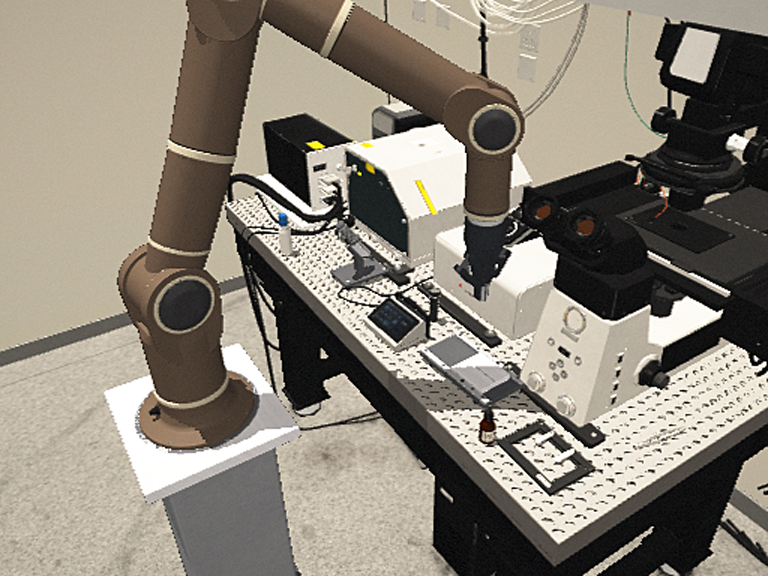

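```bash
python3 - <<'E'
from h import *
a=cv2.imread("pics/w11_raw.png"); cv2.imwrite("pics/w11c.png",cv2.resize(a[125:235,200:312],None,fx=7,fy=5.4,interpolation=cv2.INTER_CUBIC))
E
```

```text
(no output)
```

View pics/w11c.png

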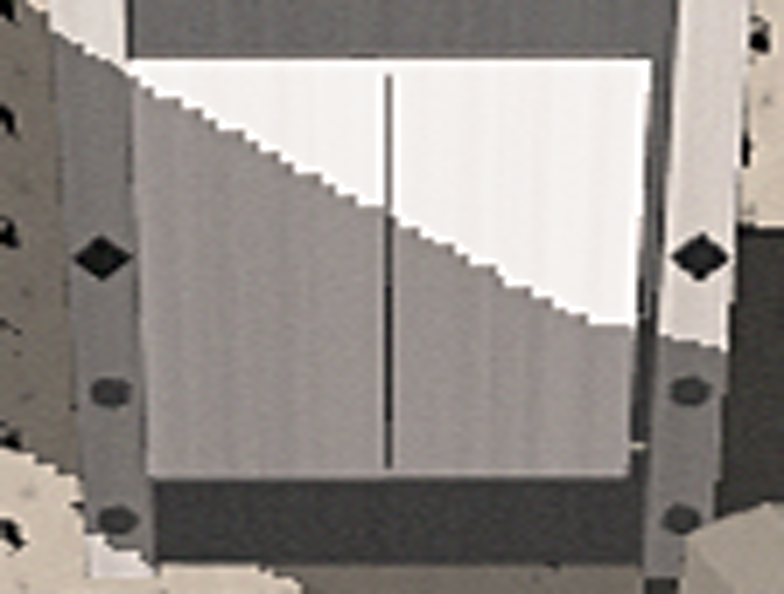

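```bash
python3 - <<'E'
from h import *
P=pickle.load(open("w11.pkl","rb"))
c=lambda x,y:(200+(x+.5)/7-.5,125+(y+.5)/5.4-.5)
for n,u,v,z in (("e",150,477,.034),("e",628,474,.034),("t",133,60,.034),("t",648,60,.034),("line",640,446,.022),("p",102,257,.028),("p",699,256,.028),("h",118,519,.028),("h",682,519,.028)): print(n,ray("wrist",c(u,v),z,P))
E
```

```text
e [ 0.4822 -0.2996  0.034 ]
e [ 0.5614 -0.2952  0.034 ]
t [ 0.4785 -0.2106  0.034 ]
t [ 0.5566 -0.2068  0.034 ]
line [ 0.5648 -0.2935  0.022 ]
p [ 0.4733 -0.2526  0.028 ]
p [ 0.5694 -0.2479  0.028 ]
h [ 0.4763 -0.3126  0.028 ]
h [ 0.5726 -0.3082  0.028 ]
```

```bash
python3 - <<'E'
from h import *
P=pickle.load(open("w11.pkl","rb"))
a=cv2.cvtColor(cv2.imread("pics/w11_raw.png"),cv2.COLOR_BGR2GRAY).astype(float)
for u0,u1 in ((225,250),(260,285)):
    print("lead",list(zip(range(208,220),a[208:220,u0:u1].mean(1).round())))
    print("trail",list(zip(range(131,142),a[131:142,u0:u1].mean(1).round())))
for v in range(202,214): print(v,a[v,286:296])
E
```

```text
lead [(208, np.float64(142.0)), (209, np.float64(142.0)), (210, np.float64(143.0)), (211, np.float64(144.0)), (212, np.float64(150.0)), (213, np.float64(116.0)), (214, np.float64(60.0)), (215, np.float64(56.0)), (216, np.float64(59.0)), (217, np.float64(60.0)), (218, np.float64(59.0)), (219, np.float64(58.0))]
trail [(131, np.float64(105.0)), (132, np.float64(105.0)), (133, np.float64(102.0)), (134, np.float64(110.0)), (135, np.float64(114.0)), (136, np.float64(244.0)), (137, np.float64(246.0)), (138, np.float64(242.0)), (139, np.float64(241.0)), (140, np.float64(241.0)), (141, np.float64(241.0))]
lead [(208, np.float64(145.0)), (209, np.float64(146.0)), (210, np.float64(147.0)), (211, np.float64(148.0)), (212, np.float64(159.0)), (213, np.float64(100.0)), (214, np.float64(58.0)), (215, np.float64(57.0)), (216, np.float64(59.0)), (217, np.float64(60.0)), (218, np.float64(59.0)), (219, np.float64(60.0))]
trail [(131, np.float64(106.0)), (132, np.float64(106.0)), (133, np.float64(103.0)), (134, np.float64(114.0)), (135, np.float64(116.0)), (136, np.float64(247.0)), (137, np.float64(246.0)), (138, np.float64(242.0)), (139, np.float64(241.0)), (140, np.float64(241.0)), (141, np.float64(241.0))]
202 [148. 144. 151. 153.  50.  54.  64. 109. 120. 105.]
203 [147. 149. 148. 150.  48.  56.  66. 112. 112. 112.]
204 [148. 150. 152. 147.  51.  56.  52. 108. 113. 108.]
205 [146. 147. 147. 148.  50.  53.  63. 111. 116. 115.]
206 [149. 147. 146. 159.  64.  63.  62. 110. 111. 111.]
207 [150. 149. 148. 155. 159. 167.  93. 113. 112. 111.]
208 [147. 146. 148. 150.  88.  94.  66. 112. 113. 111.]
209 [145. 148. 149. 151.  48.  54.  62. 114. 116. 107.]
210 [147. 149. 151. 151.  56.  52.  70. 119. 115. 111.]
211 [151. 147. 155. 121.  55.  50.  73. 116. 114. 108.]
212 [158. 161. 167. 129.  52.  53.  71. 116. 112. 112.]
213 [100.  99. 104.  79.  51.  55.  79. 117. 105. 108.]
```

```bash
python3 - <<'E'
from h import *
P=pickle.load(open("w11.pkl","rb"))
for n,u,v,z in (("e",237,213.14,.034),("e",272,212.95,.034),("t",237,135.5,.034),("t",272,135.5,.034),("tb",237,133.55,.022),("tb",272,133.55,.022),("line",290.5,207.15,.022)): print(n,ray("wrist",(u,v),z,P))
E
```

```text
e [ 0.5008 -0.299   0.034 ]
e [ 0.5414 -0.2969  0.034 ]
t [ 0.498  -0.2094  0.034 ]
t [ 0.5352 -0.2077  0.034 ]
tb [ 0.4975 -0.2091  0.022 ]
tb [ 0.5359 -0.2073  0.022 ]
line [ 0.5642 -0.2935  0.022 ]
```

```bash
python3 - <<'E'
from h import *
P=pickle.load(open("w11.pkl","rb"))
for z in (.05,.08,.11):
  for uv in ((430,400),(450,330),(445,350)): print(z,uv,ray("wrist",(uv[0]/1.5,uv[1]/1.5),z,P))
# side view corner base left of microscope panel, px in s11 (1.5x)
for uv,z in (((527,388),.0),((535,380),.03),((527,375),.03)): print(ray("side",(uv[0]/1.5,uv[1]/1.5),z))
E
python3 - <<'E'
import cv2
a=cv2.imread("pics/s11_raw.png"); cv2.imwrite("pics/s11c.png",cv2.resize(a[180:300,280:410],None,fx=6,fy=5,interpolation=cv2.INTER_CUBIC))
E
```

```text
0.05 (430, 400) [ 0.562 -0.358  0.05 ]
0.05 (450, 330) [ 0.5716 -0.2971  0.05  ]
0.05 (445, 350) [ 0.5695 -0.3137  0.05  ]
0.08 (430, 400) [ 0.5569 -0.3383  0.08  ]
0.08 (450, 330) [ 0.5655 -0.2834  0.08  ]
0.08 (445, 350) [ 0.5636 -0.2984  0.08  ]
0.11 (430, 400) [ 0.5517 -0.3186  0.11  ]
0.11 (450, 330) [ 0.5594 -0.2698  0.11  ]
0.11 (445, 350) [ 0.5578 -0.2831  0.11  ]
[ 0.5887 -0.3213  0.    ]
[ 0.5931 -0.3356  0.03  ]
[ 0.5902 -0.3154  0.03  ]
```

View pics/s11c.png

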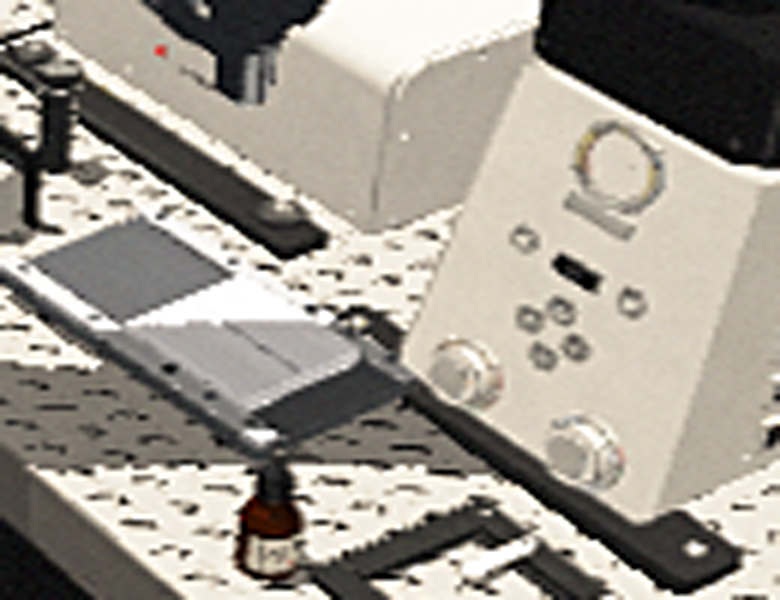

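```bash

python3 -m handwheel '[0,0,0,0,0.006,0.035,0, 0,0,0,0,0,0.035,0, 0,0,0,0,0,0.035,0, 0,0,0,0,0,0.025,0,0,0,0,0,0,0.01,0]'
python3 -m handwheel '[0,0,0,0,0,0.008,0, 0,0,0,0,0,0.004,0,0,0,0,0,0,0,0]'
python3 - <<'E'
from h import *
rel([.5205,-.25,.034],Rbed); print(pose()[0])
E
```

```text
time: 10.97
tcp_pos: [0.5203, -0.2377, 0.0517]
ee_rot: [2.156, 2.275, -0.002]
contact_force: [-0.6, -0.0, -0.0]
width: -0.0003
time: 11.22
tcp_pos: [0.5174, -0.2354, 0.0352]
ee_rot: [-2.16, -2.281, 0.008]
contact_force: [-0.2, 0.4, -0.0]
width: -0.0002
turn deg [-0.23  0.21  0.28] shift [-0.0148  0.0023  0.0012]
[ 0.5174 -0.2354  0.0352]
```

```bash

python3 -m handwheel '[0,0,0,-0.01,0.002,0,0, 0,0,0,0,0,0,0]'
for k in 1; do python3 -m handwheel '[0,0,0,0,0,0.0015,0,0,0,0,0,0,0,0]';python3 -m handwheel '[0,0,0,0,0,0.0015,0,0,0,0,0,0,0,0]';python3 -m handwheel '[0,0,0,0,0,0.0015,0,0,0,0,0,0,0,0]'; done
```

```text
time: 11.38
tcp_pos: [0.5212, -0.246, 0.0368]
ee_rot: [2.157, 2.281, -0.007]
contact_force: [-0.3, 0.4, 0.3]
width: -0.0004
time: 11.55
tcp_pos: [0.5228, -0.2475, 0.0374]
ee_rot: [2.156, 2.278, -0.004]
contact_force: [-0.3, 1.0, -0.3]
width: -0.0001
time: 11.72
tcp_pos: [0.5236, -0.248, 0.0372]
ee_rot: [2.155, 2.275, -0.002]
contact_force: [0.2, -0.2, -0.9]
width: 0.0001
time: 11.88
tcp_pos: [0.524, -0.248, 0.0361]
ee_rot: [2.154, 2.275, -0.001]
contact_force: [-0.7, -0.8, -0.1]
width: -0.0002
```

```bash

python3 -m handwheel '[0,0,0,0,-0.003,0.003,0,0,0,0,0,0,0,0]';python3 -m handwheel '[0,0,0,0,0,0.002,0,0,0,0,0,0,0,0]';python3 -m handwheel '[0,0,0,0,0,0.002,0,0,0,0,0,0,0,0]'
```

```text
time: 12.05
tcp_pos: [0.5208, -0.248, 0.0329]
ee_rot: [2.154, 2.275, -0.001]
contact_force: [-0.5, -0.1, -0.2]
width: 0.0002
time: 12.22
tcp_pos: [0.5205, -0.2478, 0.0305]
ee_rot: [2.154, 2.276, -0.001]
contact_force: [-0.6, 0.3, -0.7]
width: -0.0
time: 12.38
tcp_pos: [0.5209, -0.2481, 0.0296]
ee_rot: [2.154, 2.275, 0.0]
contact_force: [0.4, 0.5, 0.0]
width: 0.0003
```

```bash

python3 -m handwheel '[0,0,0,0,0,0.0015,0,0,0,0,0,0,0,0]'
```

```text
time: 12.55
tcp_pos: [0.5213, -0.2483, 0.0297]
ee_rot: [2.154, 2.274, 0.003]
contact_force: [-0.5, 0.6, -0.5]
width: -0.0001
```

```bash

python3 -m handwheel '[0,0,0,0,0,0.003,0]';python3 -m handwheel '[0,0,0,0,0,0.003,0]'
```

```text
time: 12.63
tcp_pos: [0.5218, -0.2485, 0.029]
ee_rot: [2.154, 2.274, 0.005]
contact_force: [-16.0, 8.9, 62.3]
width: 0.0003
time: 12.72
tcp_pos: [0.5218, -0.2485, 0.0291]
ee_rot: [2.155, 2.274, 0.009]
contact_force: [-15.5, 8.8, 50.8]
width: 0.0002
```

```bash

python3 -m handwheel '[0,0,0,0,0,0.0007,0]';python3 -m handwheel '[0,0,0,0.0012,0,0.0007,0]';python3 -m handwheel '[0,0,0,0.0012,0,0.0007,0]'
```

```text
time: 12.8
tcp_pos: [0.5219, -0.2486, 0.0298]
ee_rot: [2.155, 2.274, 0.011]
contact_force: [0.2, -0.7, -0.2]
width: -0.0005
time: 12.88
tcp_pos: [0.5221, -0.2479, 0.0298]
ee_rot: [2.155, 2.272, 0.012]
contact_force: [-0.1, 0.5, 1.1]
width: -0.0001
time: 12.97
tcp_pos: [0.5223, -0.2471, 0.0294]
ee_rot: [2.154, 2.271, 0.013]
contact_force: [-2.5, -2.6, 9.0]
width: -0.0002
```

```bash

python3 -m handwheel '[0,0,0,0.0012,0,0.0009,0]';python3 -m handwheel '[0,0,0,0.0012,0,0.0009,0]'
```

```text
time: 13.05
tcp_pos: [0.5223, -0.2471, 0.0293]
ee_rot: [2.154, 2.269, 0.012]
contact_force: [-6.2, -2.3, 21.5]
width: 0.0
time: 13.13
tcp_pos: [0.5223, -0.2471, 0.0293]
ee_rot: [2.154, 2.267, 0.011]
contact_force: [-5.1, -0.2, 17.7]
width: -0.0001
```

```bash

python3 -m handwheel '[-0.7,0,0,0.004,0,0.0003,0]';python3 -m handwheel '[0,0,0,0.003,0,0.0003,0]'
```

```text
time: 13.22
tcp_pos: [0.5226, -0.245, 0.0295]
ee_rot: [2.147, 2.259, 0.024]
contact_force: [-0.1, -2.8, 3.0]
width: 0.0002
time: 13.3
tcp_pos: [0.5225, -0.2435, 0.0295]
ee_rot: [2.147, 2.255, 0.023]
contact_force: [-0.6, -3.1, 4.8]
width: 0.0001
```

```bash

python3 -m handwheel '[0,0,0,0,0,-0.03,0, 0,0,0,0,0,-0.035,0, 0,0,0,0,0,-0.035,0, 0,0,0,0,0,-0.035,0,0,0,0,-0.004,-0.004,-0.03,0]'
python3 -m handwheel '[0,0,0,0,0,0,0,0,0,0,0,0,0,0]'
python3 - <<'E'
from h import *
rel([.5146,-.2456,.2017],Rbed); print(pose()[0]); snap("wrist","w12",(200,120,310,230),6)
E
```

```text
time: 13.72
tcp_pos: [0.5098, -0.2418, 0.1898]
ee_rot: [2.156, 2.269, 0.006]
contact_force: [-0.0, 0.7, -0.1]
width: -0.0003
time: 13.88
tcp_pos: [0.512, -0.2433, 0.1954]
ee_rot: [2.151, 2.264, 0.013]
contact_force: [0.7, 0.1, -1.0]
width: -0.0001
turn deg [1.08 0.46 0.06] shift [-0.0025  0.0026 -0.0062]
[ 0.512  -0.2433  0.1954]
```

View pics/w12.png

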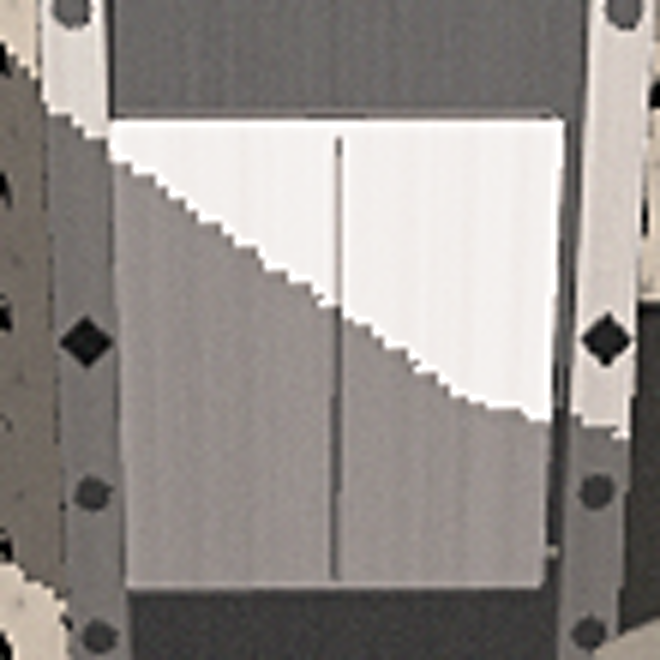

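```bash
cat > ms.py <<'E'
from h import *
import sys
def profile(tag,u0,u1,v0,v1):
    a=cv2.cvtColor(cv2.imread(f"pics/{tag}_raw.png"),cv2.COLOR_BGR2GRAY).astype(float)
    return a[v0:v1,u0:u1].mean(1).round()
E
python3 - <<'E'
from ms import *
print(profile("w12",225,250,208,224)); print(profile("w12",265,288,208,224)); print(profile("w12",225,250,134,146));print(profile("w12",265,288,134,146))
a=cv2.cvtColor(cv2.imread("pics/w12_raw.png"),cv2.COLOR_BGR2GRAY)
print(a[206:220,286:297])
E
```

```text
[142. 142. 142. 142. 142. 142. 142. 143. 143. 155.  91.  56.  57.  59.
  58.  59.]
[145. 146. 145. 146. 145. 146. 145. 146. 148. 156.  76.  55.  58.  59.
  59.  60.]
[104. 104. 104. 101. 119. 117. 251. 245. 241. 241. 240. 240.]
[106. 105. 105. 101. 124. 125. 245. 245. 241. 240. 240. 240.]
[[146 147 146 148 150  50  57  60 108 111 111]
 [145 146 146 151 149  44  52  65 111 112 111]
 [148 146 146 148 164  50  50  63 112 111 105]
 [148 149 146 147 159  47  52  69 112 115 109]
 [147 145 145 147 155  49  47  65 116 114 109]
 [146 148 150 153 150 130 136  73 112 113 105]
 [151 148 146 150 145 108 117  69 112 111 110]
 [144 149 146 150 119  57  53  68 117 114 110]
 [146 144 144 152 125  51  48  80 115 109 109]
 [149 146 146 155 120  50  49  85 117 107 110]
 [149 150 151 158 123  52  57  85 115 112 106]
 [155 158 155 159  76  56  56  87 114 111 109]
 [ 68  67  74  70  57  61  55  92 117 111 106]
 [ 57  52  56  51  55  57  60  89 118 111 110]]
```

```bash
python3 - <<'E'
from h import *
P=pickle.load(open("w12.pkl","rb"))
R_={}
for n,u,v,z in (("e1",237,217.87,.034),("e2",277,217.7,.034),("t1",237,139.5,.034),("t2",277,139.5,.034),("line",291.5,211.42,.022),("p1",200+86/6-.5,120+341/6-.5,.028),("p2",200+606/6-.5,120+339/6-.5,.028)): R_[n]=ray("wrist",(u,v),z,P); print(n,R_[n])
ax=np.array([.05,-1,0])/np.hypot(1,.05)
e=(R_["e1"]+R_["e2"])/2; t=(R_["t1"]+R_["t2"])/2; p=(R_["p1"]+R_["p2"])/2
print("edge past line",ax@(e-R_["line"]),"edge past pointers+45",ax@(e-p)-.045,"centre past pointers",ax@((e+t)/2-p),"len",ax@(e-t))
E
```

```text
e1 [ 0.5006 -0.299   0.034 ]
e2 [ 0.5463 -0.2969  0.034 ]
t1 [ 0.4977 -0.2097  0.034 ]
t2 [ 0.5395 -0.2077  0.034 ]
line [ 0.5644 -0.2934  0.022 ]
p1 [ 0.4732 -0.2525  0.028 ]
p2 [ 0.5695 -0.2478  0.028 ]
edge past line 0.002485409896389286 edge past pointers+45 0.002799866372524551 centre past pointers 0.0031038981172615415 len 0.08939193651052596
```

```bash
python3 - <<'E'
from h import *
P=pickle.load(open("w11.pkl","rb"))
def tri(uw,us):
    A=[];B=[]
    for Q,uv in ((P,uw),(arm.camera_params("side"),us)):
        d=Q["T"][:3,:3]@np.linalg.inv(Q["intrinsics"])@np.array([*uv,1.]); d/=np.linalg.norm(d)
        M=np.eye(3)-np.outer(d,d); A.append(M);B.append(M@Q["T"][:3,3])
    return np.linalg.lstsq(np.vstack(A),np.hstack(B),rcond=None)[0]
c=lambda x,y:(280+x/6,180+y/5)
print("knob face",tri((437/1.5,400/1.5),c(458,372)))
print("bottle top",tri((288/1.5,378/1.5),c(275,462)))
print("panel corner top?",tri((455/1.5,330/1.5),c(530,68)))
E
```

```text
knob face [ 0.5678 -0.3565  0.053 ]
bottle top [ 0.4521 -0.3529  0.039 ]
panel corner top? [ 0.5965 -0.2745  0.1878]
```

```bash
python3 - <<'E'
from h import *
P=pickle.load(open("w11.pkl","rb"))
c=lambda x,y:(280+x/6,180+y/5)
print(ray("side",c(268,570),0),ray("side",c(278,462),.086), ray("wrist",(288/1.5,378/1.5),0,P),ray("wrist",(278/1.5,390/1.5),0.03,P))
rel([.514,-.3165,.12],Rbed)
E
```

```text
[ 0.4266 -0.3895  0.    ] [ 0.4233 -0.3917  0.086 ] [ 0.4408 -0.3737  0.    ] [ 0.4383 -0.3672  0.03  ]
turn deg [1.09 0.49 0.02] shift [-0.0721 -0.0032  0.076 ]
```

```bash
python3 - <<'E'
from h import *
def tri(ut,us):
    A=[];B=[]
    for Q,uv in ((arm.camera_params("top"),ut),(arm.camera_params("side"),us)):
        d=Q["T"][:3,:3]@np.linalg.inv(Q["intrinsics"])@np.array([*uv,1.]); d/=np.linalg.norm(d)
        M=np.eye(3)-np.outer(d,d); A.append(M);B.append(M@Q["T"][:3,3])
    X=np.linalg.lstsq(np.vstack(A),np.hstack(B),rcond=None)[0]; return X,proj("top",X),proj("side",X)
print(tri((482,138),(390,153)));print(tri((460,150),(363,140)))
a=cv2.imread("pics/top0.png"); cv2.imwrite("pics/te.png",cv2.resize(a[80:190,350:510],None,fx=5,fy=5,interpolation=cv2.INTER_CUBIC))
a=cv2.imread("pics/side0.png"); cv2.imwrite("pics/se.png",cv2.resize(a[110:290,320:470],None,fx=4,fy=3.3,interpolation=cv2.INTER_CUBIC))
E
```

```text
(array([ 0.5295, -0.4503,  0.4428]), array([481.4932, 138.6901]), array([390.7192, 152.6253]))
(array([ 0.4992, -0.3915,  0.4587]), array([460.0247, 149.9637]), array([362.9642, 140.0178]))
```

View pics/te.png

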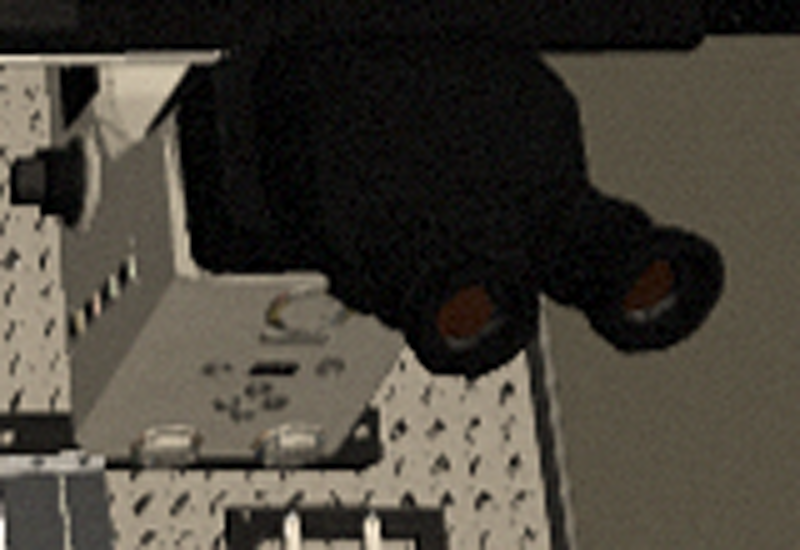

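View pics/se.png

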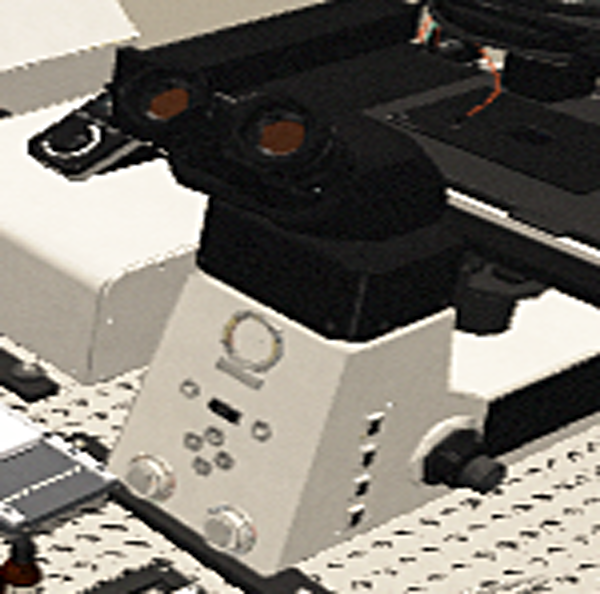

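```bash

python3 -m handwheel '[-6.5,0,0,0,0,0,0,-6.5,0,0,0,0,0,0,-6,0,0,0,0,0,0,0,0,0,0,0,0,0]'
cat >> h.py <<'E'
def tilt(Rb,deg): return Rb*R.from_euler("x",-deg,degrees=True)
E
python3 - <<'E'
from h import *
print(pose()[0]); rel([.520,-.3165,.10],tilt(Rbed,20))
E
```

```text
time: 14.27
tcp_pos: [0.5116, -0.2413, 0.188]
ee_rot: [1.972, 2.085, 0.358]
contact_force: [-1.4, 1.0, -0.5]
width: 0.0003
[ 0.5116 -0.2413  0.188 ]
turn deg [0.14 0.55 0.4 ] shift [-0.0746 -0.0265  0.0849]
```

```bash

python3 -m handwheel '[0,0,0,-0.025,0.002,0,0,0,0,0,-0.025,0.002,0,0,0,0,0,-0.0246,0.002,0,0,0,0,0,0,0,0,0]'
python3 - <<'E'
from h import *
print(pose()[0]); rel([.520,-.3165,.10],tilt(Rbed,20)); snap("wrist","w13"); snap("side","s13",(250,100,450,250),4)
E
```

```text
time: 14.6
tcp_pos: [0.5189, -0.3133, 0.1847]
ee_rot: [1.98, 2.097, 0.356]
contact_force: [-0.1, -0.5, 0.9]
width: -0.0005
[ 0.5189 -0.3133  0.1847]
turn deg [-0.53  0.08  0.43] shift [-0.0029 -0.0274  0.0802]
```

View pics/w13.png

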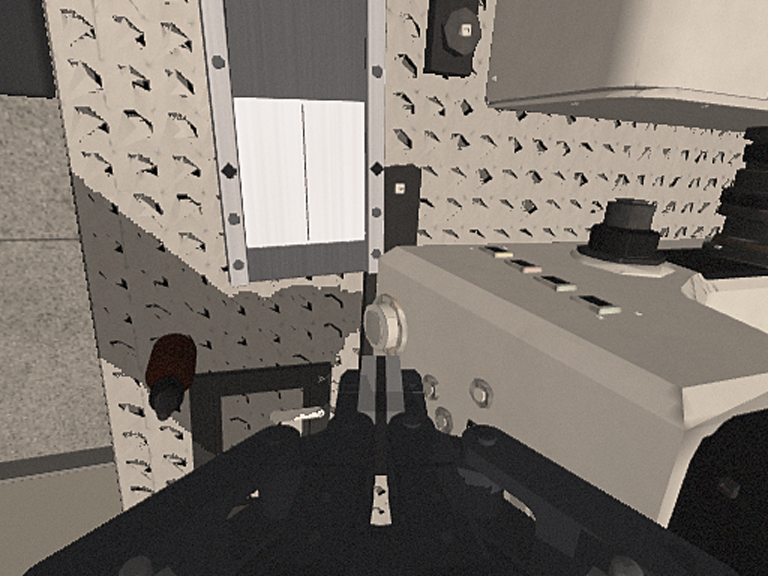

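View pics/s13.png

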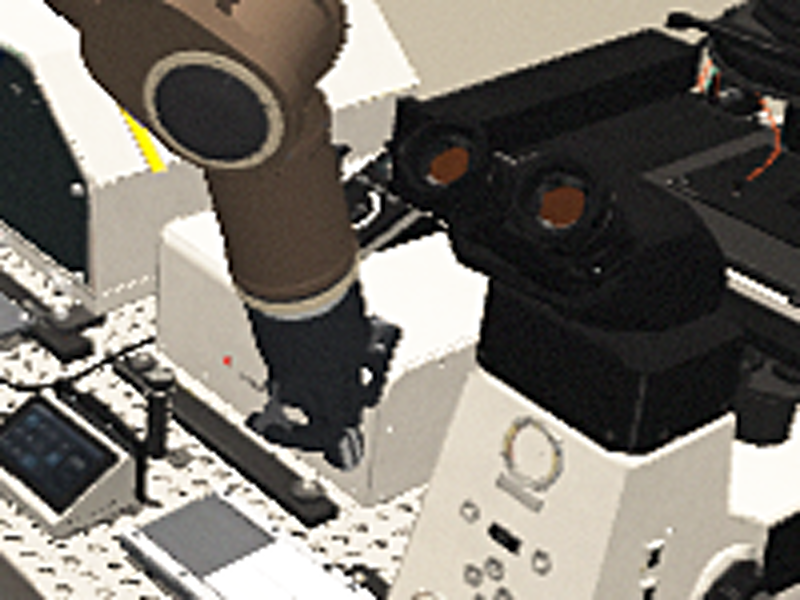

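```bash

python3 -m handwheel '[-0.5,0,0.4,-0.003,-0.009,0.027,0,0,0,0,0,-0.009,0.027,0,0,0,0,0,-0.009,0.027,0,0,0,0,0,0,0,0]'
python3 - <<'E'
from h import *
print(pose()[0]); rel([.520,-.3165,.05],tilt(Rbed,20)); snap("wrist","w14"); snap("side","s14",(250,100,450,250),4)
E
```

```text
time: 15.03
tcp_pos: [0.5227, -0.3065, 0.0941]
ee_rot: [1.981, 2.099, 0.37]
contact_force: [-0.9, 1.0, -0.8]
width: -0.0004
[ 0.5227 -0.3065  0.0941]
turn deg [-0.29 -0.44  0.35] shift [-0.0101 -0.018   0.0404]
```

View pics/w14.png

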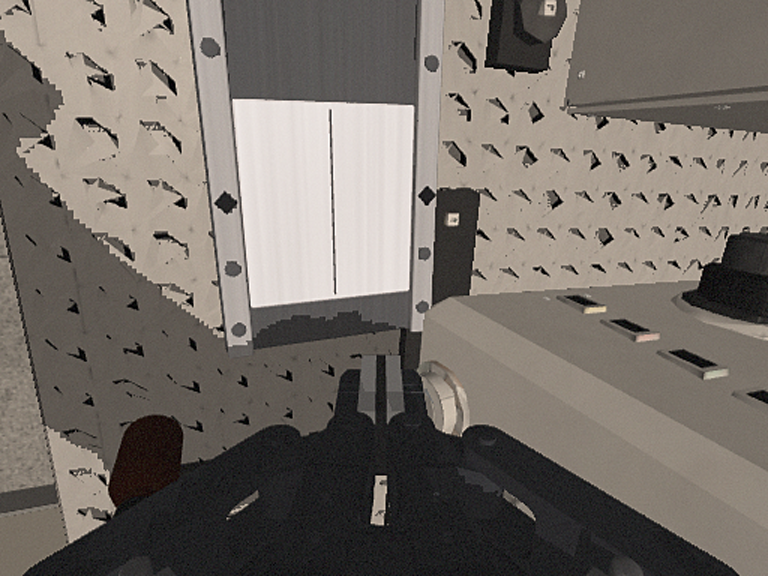

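View pics/s14.png

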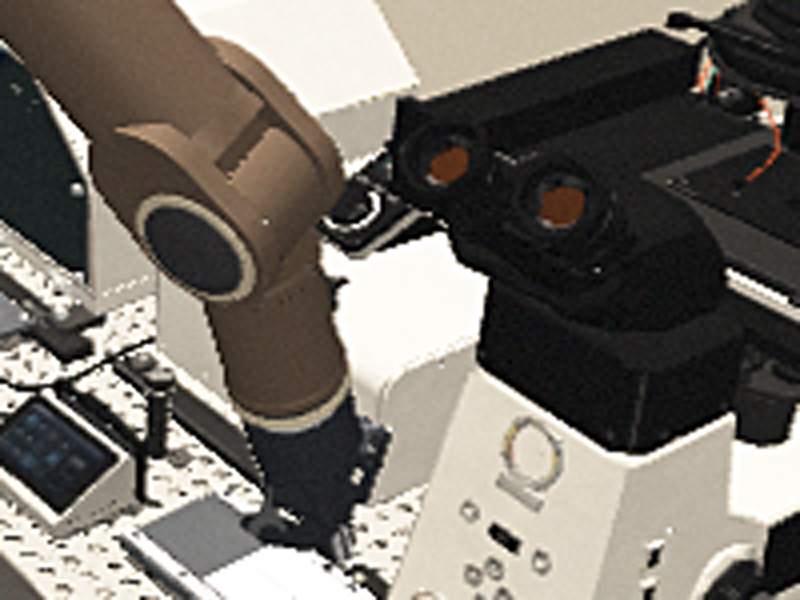

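```bash

python3 -m handwheel '[-0.3,-0.4,0.3,-0.012,-0.006,0.012,0,0,0,0,-0.002,-0.005,0.012,0,0,0,0,0,0,0,0]'
python3 - <<'E'
from h import *
print(pose()[0]); rel([.520,-.3165,.05],tilt(Rbed,20));
E
```

```text
time: 15.38
tcp_pos: [0.5271, -0.3227, 0.0774]
ee_rot: [1.972, 2.081, 0.373]
contact_force: [-0.5, 0.5, -0.7]
width: -0.0002
[ 0.5271 -0.3227  0.0774]
turn deg [0.61 0.23 0.25] shift [ 0.0067 -0.0159  0.0232]
```

```bash

python3 -m handwheel '[0.4,0.2,0.2,0.003,-0.008,0.01,0,0,0,0,0.001,-0.008,0.01,0,0,0,0,0,0,0,0]'
python3 - <<'E'
from h import *
print(pose()[0]); rel([.518,-.3165,.027],tilt(Rbed,20));
E
```

```text
time: 15.63
tcp_pos: [0.5215, -0.3191, 0.0571]
ee_rot: [1.975, 2.082, 0.373]
contact_force: [-0.1, 0.0, 0.0]
width: 0.0002
[ 0.5215 -0.3191  0.0571]
turn deg [0.5  0.13 0.19] shift [ 0.0029 -0.0137  0.027 ]
```

```bash

python3 -m handwheel '[0.3,0.1,0.2,0,-0.006,0.01,0,0,0,0,0,-0.005,0.01,0,0,0,0,0,0,0,0]'
python3 - <<'E'
from h import *
print(pose()[0]); rel([.518,-.3165,.027],tilt(Rbed,20)); snap("wrist","w15")
E
```

```text
time: 15.88
tcp_pos: [0.52, -0.3189, 0.0361]
ee_rot: [1.979, 2.082, 0.373]
contact_force: [0.4, 0.2, -0.8]
width: -0.0003
[ 0.52   -0.3189  0.0361]
turn deg [0.37 0.06 0.07] shift [ 0.0025 -0.0049  0.0079]
```

View pics/w15.png

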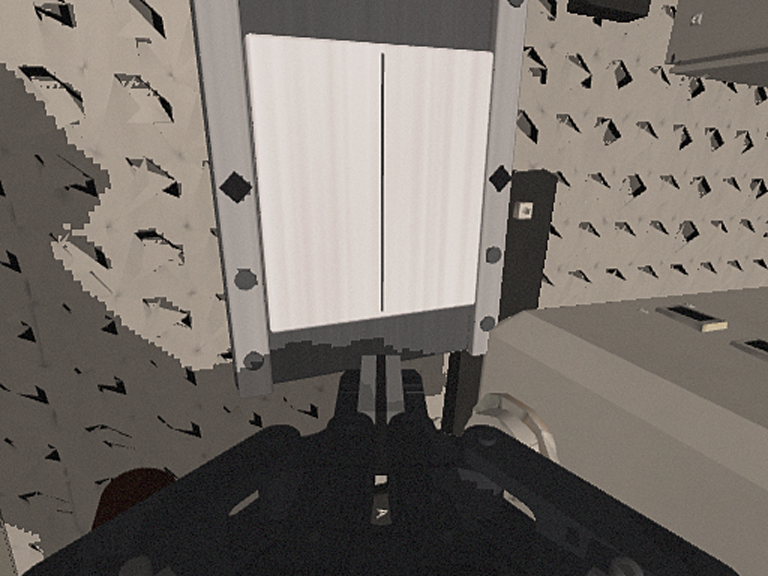

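```bash

python3 -m handwheel '[0.2,0,0,0,-0.004,0.007,0,0,0,0,0.001,0,0.001,0]'
python3 -m handwheel '[0,0,0,0.002,0,0,0,0,0,0,0.002,0,0,0]'
python3 - <<'E'
from h import *
print(pose()[0]); rel([.518,-.308,.027],tilt(Rbed,20))
E
```

```text
time: 16.1
tcp_pos: [0.5201, -0.3187, 0.0287]
ee_rot: [1.979, 2.082, 0.37]
contact_force: [-0.9, 0.2, -0.5]
width: -0.0004
time: 16.27
tcp_pos: [0.5202, -0.3147, 0.0288]
ee_rot: [1.979, 2.082, 0.37]
contact_force: [-0.7, -0.3, -0.7]
width: -0.0002
[ 0.5202 -0.3147  0.0288]
turn deg [0.28 0.15 0.05] shift [ 0.0069 -0.0024  0.0011]
```

```bash

python3 -m handwheel '[0,0,0,0.002,0,0,0,0,0,0,0.0015,0,0,0]'
python3 -m handwheel '[0,0,0,0.0015,0,0,0]'
python3 -m handwheel '[0,0,0,0.0015,0,0,0]'
```

```text
time: 16.43
tcp_pos: [0.5203, -0.3107, 0.0292]
ee_rot: [1.979, 2.082, 0.37]
contact_force: [-0.2, 0.2, 0.1]
width: 0.0
time: 16.52
tcp_pos: [0.5203, -0.309, 0.0294]
ee_rot: [1.978, 2.082, 0.37]
contact_force: [1.4, -1.1, 0.8]
width: 0.0
time: 16.6
tcp_pos: [0.5204, -0.3078, 0.0297]
ee_rot: [1.978, 2.081, 0.369]
contact_force: [0.1, -2.0, 0.3]
width: -0.0001
```

```bash

python3 -m handwheel '[0,0,0,0.001,0,0,0]'
python3 -m handwheel '[0,0,0,0.0005,0,0,0,0,0,0,0,0,0,0]'
python3 - <<'E'
from h import *
print(pose()[0]);  snap("wrist","w16",(130,10,370,250),2.5); snap("side","s16",(260,210,360,285),8)
E
```

```text
time: 16.68
tcp_pos: [0.5205, -0.3073, 0.0301]
ee_rot: [1.978, 2.08, 0.369]
contact_force: [0.1, -0.4, 0.4]
width: -0.0003
time: 16.85
tcp_pos: [0.5206, -0.3073, 0.0305]
ee_rot: [1.977, 2.079, 0.368]
contact_force: [-1.1, -1.3, 1.0]
width: -0.0001
[ 0.5206 -0.3073  0.0305]
```

View pics/w16.png

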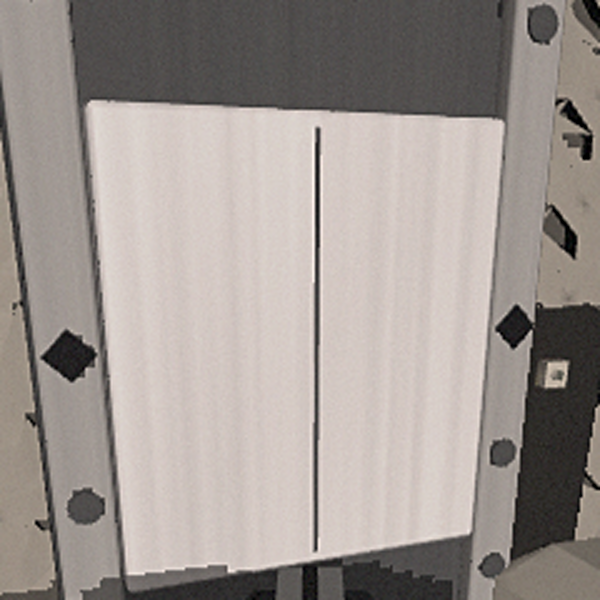

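View pics/s16.png

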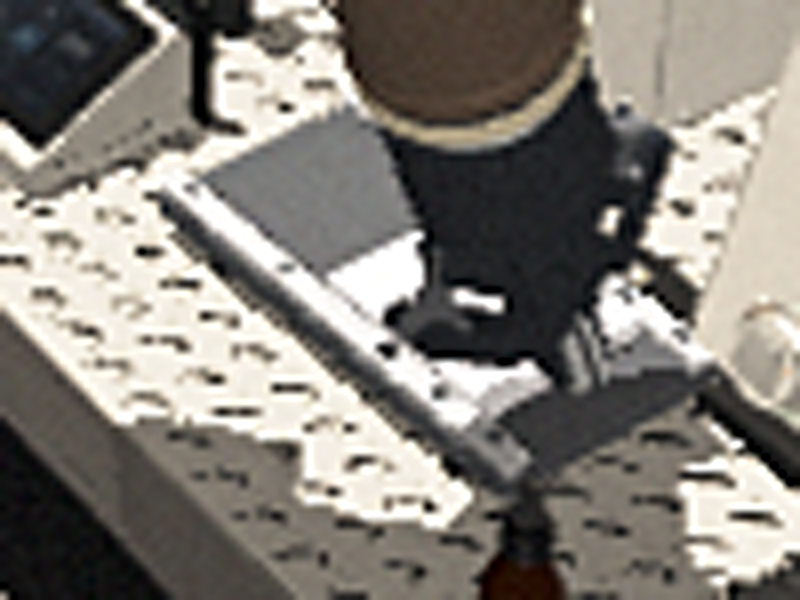

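```bash
cat > m16.py <<'E'
from h import *
def m(tag,pts):
    P=pickle.load(open(tag+".pkl","rb"))
    c=lambda x,y:(130+(x+.5)/2.5-.5,10+(y+.5)/2.5-.5)
    Q={k:ray("wrist",c(*v[:2]),v[2],P) for k,v in pts.items()}
    for k in Q: print(k,Q[k])
    ax=np.array([.05,-1,0])/np.hypot(1,.05)
    e=(Q["e1"]+Q["e2"])/2; t=(Q["t1"]+Q["t2"])/2; p=(Q["p1"]+Q["p2"])/2
    print("edge",ax@(e-p)-.045,"centre",ax@((e+t)/2-p),"len",ax@(e-t))
E
python3 - <<'E'
from m16 import *
m("w16",dict(t1=(90,101,.034),t2=(503,119,.034),e1=(128,591,.034),e2=(470,534,.034),p1=(69,355,.028),p2=(514,326,.028)))
E
```

```text
t1 [ 0.4785 -0.2105  0.034 ]
t2 [ 0.5566 -0.2067  0.034 ]
e1 [ 0.482  -0.2995  0.034 ]
e2 [ 0.561 -0.296  0.034]
p1 [ 0.4735 -0.2528  0.028 ]
p2 [ 0.57   -0.2481  0.028 ]
edge 0.0021874629655926625 centre 0.0025905493530453015 len 0.08919382722509477
```

```bash

python3 -m handwheel '[0,0,0,0.0015,0,0,0]'
python3 -m handwheel '[0,0,0,0.0015,0,0,0]'
python3 -m handwheel '[0,0,0,0.001,0,0,0,0,0,0,0,0,0,0]'
python3 - <<'E'
from h import *
print(pose()[0]);  snap("wrist","w17",(130,10,370,250),2.5)
E
```

```text
time: 17.03
tcp_pos: [0.5205, -0.3063, 0.0305]
ee_rot: [1.977, 2.078, 0.367]
contact_force: [0.9, -1.9, -0.4]
width: -0.0003
time: 17.12
tcp_pos: [0.5205, -0.3051, 0.0305]
ee_rot: [1.978, 2.077, 0.367]
contact_force: [-0.2, -2.7, 0.4]
width: 0.0003
time: 17.28
tcp_pos: [0.5204, -0.3043, 0.0306]
ee_rot: [1.978, 2.076, 0.366]
contact_force: [0.4, -1.3, 0.2]
width: 0.0001
[ 0.5204 -0.3043  0.0306]
```

View pics/w17.png

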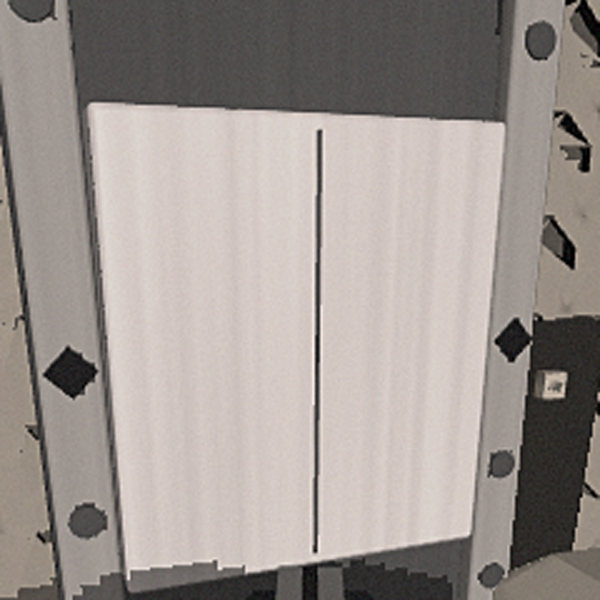

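```bash
python3 - <<'E'
from m16 import *
m("w17",dict(t1=(90,103,.034),t2=(504,122,.034),e1=(129,592,.034),e2=(470,535,.034),p1=(70,372,.028),p2=(513,339,.028)))
E
```

```text
t1 [ 0.4785 -0.2077  0.034 ]
t2 [ 0.5569 -0.2042  0.034 ]
e1 [ 0.482  -0.2967  0.034 ]
e2 [ 0.5609 -0.2933  0.034 ]
p1 [ 0.4734 -0.2529  0.028 ]
p2 [ 0.5701 -0.2481  0.028 ]
edge -0.0005835182819098339 centre -0.0001292082457596104 len 0.08909137992769958
```

```bash

python3 -m handwheel '[0,0,0,-0.008,0,0,0,0,0,0,-0.003,0.002,-0.005,0,0,0,0,0,0.012,-0.033,0,0,0,0,0,0.012,-0.033,0,0,0,0,0,0.012,-0.033,0]'
python3 -m handwheel '[0,0,0,0.01,0.012,-0.033,0,0,0,0,0.02,0.006,-0.033,0,0,0,0,0.03,0,-0.02,0]'
python3 - <<'E'
from h import *
print(pose()[0]);  snap("wrist","w18",(200,60,330,260),2.9)
E
```

```text
time: 17.75
tcp_pos: [0.5149, -0.3121, 0.1361]
ee_rot: [1.994, 2.089, 0.363]
contact_force: [0.5, -0.5, 0.1]
width: -0.0001
time: 18.0
tcp_pos: [0.4999, -0.2592, 0.2306]
ee_rot: [2.001, 2.078, 0.356]
contact_force: [1.7, 0.9, 1.0]
width: -0.0001
[ 0.4999 -0.2592  0.2306]
```

View pics/w18.png

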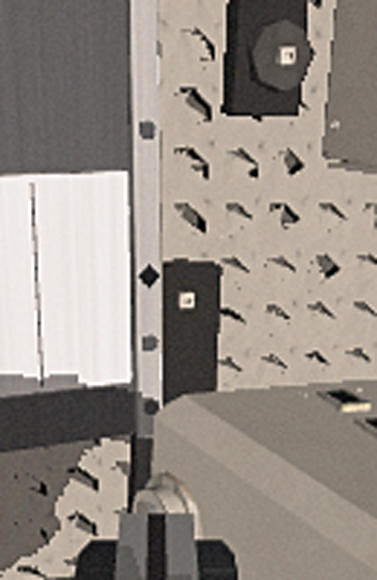

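```bash

python3 -m handwheel '[0,0,0,0.039,-0.005,-0.006,0.0854,0,0,0,0.039,-0.005,-0.006,0.0854,0,0,0,0.039,-0.005,-0.006,0.0854,0,0,0,0.039,-0.005,-0.006,0.0854,0,0,0,0.039,-0.005,-0.006,0.0854]'
python3 -m handwheel '[0,0,0,0.039,-0.005,-0.005,0.0854,0,0,0,0.039,-0.005,-0.005,0.0854,0,0,0,0.039,-0.005,-0.005,0.0854,0,0,0,0.039,-0.005,-0.005,0.0854,0,0,0,0.039,-0.005,-0.005,0.0854]'
cat >> h.py <<'E'
A35=np.array([-np.sin(np.radians(35)),0,np.cos(np.radians(35))])
Rp=R.from_matrix(np.array([np.cross([0,1,0],-A35),[0,1,0],-A35]).T)
TIP=np.array([.567,.2485,.034])
E
python3 - <<'E'
from h import *
print(pose()[0]); rel(TIP+A35*.25,Rp); print(pose()[2]["qpos"])
E
```

```text
time: 18.47
tcp_pos: [0.4572, -0.0628, 0.256]
ee_rot: [2.001, 2.069, 0.361]
contact_force: [1.4, 1.0, -0.7]
width: 0.0605
time: 18.88
tcp_pos: [0.4137, 0.1373, 0.2739]
ee_rot: [2.002, 2.062, 0.363]
contact_force: [1.1, -0.2, 0.3]
width: 0.0855
[0.4137 0.1373 0.2739]
turn deg [-11.14 -12.18 -87.91] shift [0.1109 0.0004 0.0373]
[-0.4745 -0.157  -0.0942  2.1944  0.2275  0.814  -0.6727]
```

```bash

python3 -m handwheel '[-0.85,-0.95,-6.85,0,0,0,0.0854,-0.85,-0.95,-6.85,0,0,0,0.0854,-0.85,-0.95,-6.85,0,0,0,0.0854,-0.85,-0.95,-6.85,0,0,0,0.0854,-0.85,-0.95,-6.85,0,0,0,0.0854]'
python3 -m handwheel '[-0.85,-0.95,-6.85,0,0,0,0.0854,-0.85,-0.95,-6.85,0,0,0,0.0854,-0.85,-0.95,-6.85,0,0,0,0.0854,-0.85,-0.95,-6.85,0,0,0,0.0854,-0.85,-0.95,-6.85,0,0,0,0.0854]'
python3 - <<'E'
from h import *
print(pose()[0]); rel(TIP+A35*.25,Rp); print(pose()[2]["qpos"])
E
```

```text
time: 19.3
tcp_pos: [0.412, 0.1456, 0.276]
ee_rot: [1.225, 2.419, 0.224]
contact_force: [0.4, -0.2, -0.1]
width: 0.0854
time: 19.72
tcp_pos: [0.4115, 0.1434, 0.2761]
ee_rot: [0.41, 2.55, 0.066]
contact_force: [0.5, -0.1, -0.0]
width: 0.0853
[0.4115 0.1434 0.2761]
turn deg [ -2.59  -2.61 -17.58] shift [0.0414 0.0985 0.034 ]
[-0.6274 -0.2234 -0.1331  2.3207  0.5792  0.7331  0.113 ]
```

```bash

python3 -m handwheel '[-0.85,-0.9,-5.9,0,0.02,0.02,0.0854,-0.85,-0.85,-5.9,0,0.025,0.02,0.0854,-0.85,-0.85,-5.8,0,0.025,0,0.0854,0,0,0,0,0.02,0,0.0854,0,0,0,0,0,0,0.0854]'
python3 - <<'E'
from h import *
print(pose()[0]); rel(TIP+A35*.22,Rp); print(pose()[2]["qpos"]); snap("wrist","w20")
E
```

```text
time: 20.13
tcp_pos: [0.4464, 0.2299, 0.2482]
ee_rot: [-0.024, 2.525, -0.012]
contact_force: [-0.2, 0.8, -0.1]
width: 0.0852
[0.4464 0.2299 0.2482]
turn deg [-0.18  0.32  1.12] shift [0.0238 0.0191 0.0244]
[-0.682  -0.0363 -0.2192  2.2722  0.8135  0.6655  0.0913]
```

View pics/w20.png

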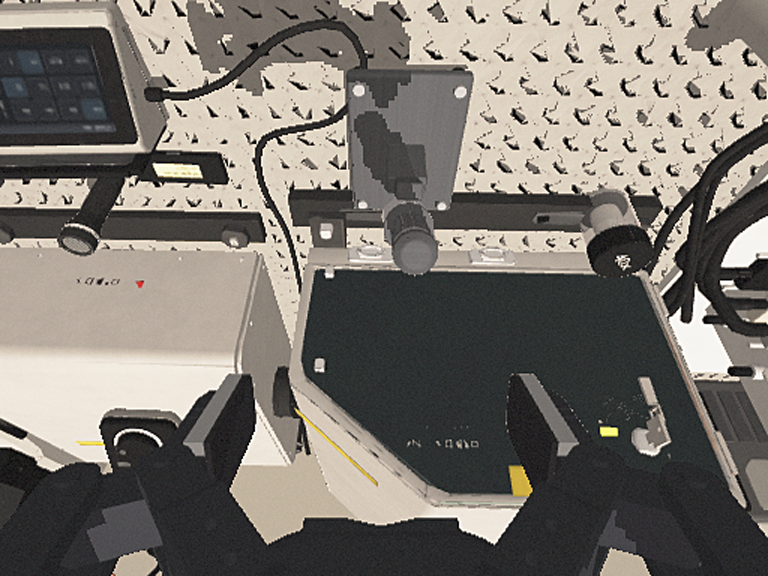

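```bash
python3 - <<'E'
import cv2
a=cv2.imread("pics/w20_raw.png"); cv2.imwrite("pics/w20c.png",cv2.resize(a[90:195,225:325],None,fx=7,fy=5.6,interpolation=cv2.INTER_CUBIC))
E
```

```text
(no output)
```

View pics/w20c.png

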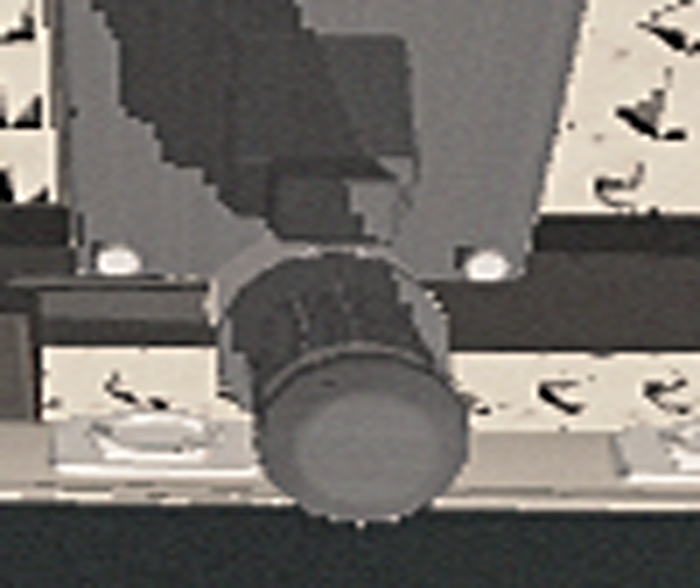

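```bash
python3 - <<'E'
from h import *
from scipy.optimize import least_squares
P20=pickle.load(open("w20.pkl","rb")); P1=pickle.load(open("w1.pkl","rb"))
c=lambda x,y:np.array((225+(x+.5)/7-.5,90+(y+.5)/5.6-.5))
def circ(L,r,t,P):
    y=np.array([0,1,0]); x=np.cross(y,A35); th=np.linspace(0,2*np.pi,60)
    return np.array([proj("wrist",t+A35*L+r*(np.cos(k)*x+np.sin(k)*y),P) for k in th])
def show(t):
    for L,r in ((.168,.008),(.159,.012),(.101,.017),(.095,.017)):
        q=circ(L,r,t,P20); q=(q+.5-[225,90])*[7,5.6]-.5
        print(L,"u",q[:,0].min().round(),q[:,0].max().round(),"v",q[:,1].min().round(),q[:,1].max().round())
show(TIP)
for d in ([.002,0,0],[0,-.002,0]): print(d); show(TIP+d)
E
```

```text
0.168 u 304.0 448.0 v 386.0 497.0
0.159 u 266.0 474.0 v 344.0 506.0
0.101 u 220.0 460.0 v 250.0 440.0
0.095 u 220.0 455.0 v 245.0 431.0
[0.002, 0, 0]
0.168 u 303.0 446.0 v 395.0 506.0
0.159 u 266.0 472.0 v 354.0 514.0
0.101 u 220.0 458.0 v 259.0 447.0
0.095 u 220.0 453.0 v 254.0 438.0
[0, -0.002, 0]
0.168 u 286.0 430.0 v 385.0 497.0
0.159 u 249.0 457.0 v 344.0 506.0
0.101 u 206.0 446.0 v 250.0 439.0
0.095 u 206.0 441.0 v 245.0 431.0
```

```bash
sed -i 's/^TIP=.*/TIP=np.array([.5665,.2475,.034])/' h.py; python3 - <<'E'
from h import *
P=pickle.load(open("w20.pkl","rb")); p,r,s=pose()
for x in (.038,.0425):
  for z in (-.054,-.077):
    for y in (0,.02): print(x,y,z,proj("wrist",p+r.apply([x,y,z]),P)*1.5)
for y in (.0427,): 
  for z in (.006,-.004,-.017,-.027): print("pad",z,proj("wrist",p+r.apply([.011,y,z]),P)*1.5)
rel(TIP+A35*.20,Rp)
E
```

```text
0.038 0 -0.054 [372.117  332.8447]
0.038 0.02 -0.054 [458.725  332.6914]
0.038 0 -0.077 [370.2056 385.9483]
0.038 0.02 -0.077 [480.2789 385.7271]
0.0425 0 -0.054 [371.9827 314.7783]
0.0425 0.02 -0.054 [459.8376 314.6299]
0.0425 0 -0.077 [369.9991 363.8707]
0.0425 0.02 -0.077 [482.0944 363.6565]
pad 0.006 [487.6214 331.3491]
pad -0.004 [494.1106 342.9817]
pad -0.017 [503.8053 360.3607]
pad -0.027 [512.4529 375.8625]
turn deg [-0.3   0.28  1.1 ] shift [0.0241 0.0203 0.0439]
```

```bash

python3 -m handwheel '[-0.3,0.3,1,0.012,0.01,0.015,0.0854,0,0,0,0.012,0.01,0.015,0.0854,0,0,0,0,0,0.01,0.0854,0,0,0,0,0,0,0.0854]'
python3 - <<'E'
from h import *
print(pose()[0]); rel(TIP+A35*.19,Rp); snap("wrist","w21")
E
```

```text
time: 20.52
tcp_pos: [0.4509, 0.2441, 0.201]
ee_rot: [0.007, 2.529, -0.004]
contact_force: [-0.2, -0.0, -0.4]
width: 0.0852
[0.4509 0.2441 0.201 ]
turn deg [-0.26  0.1  -0.25] shift [0.0011 0.0034 0.0131]
```

View pics/w21.png

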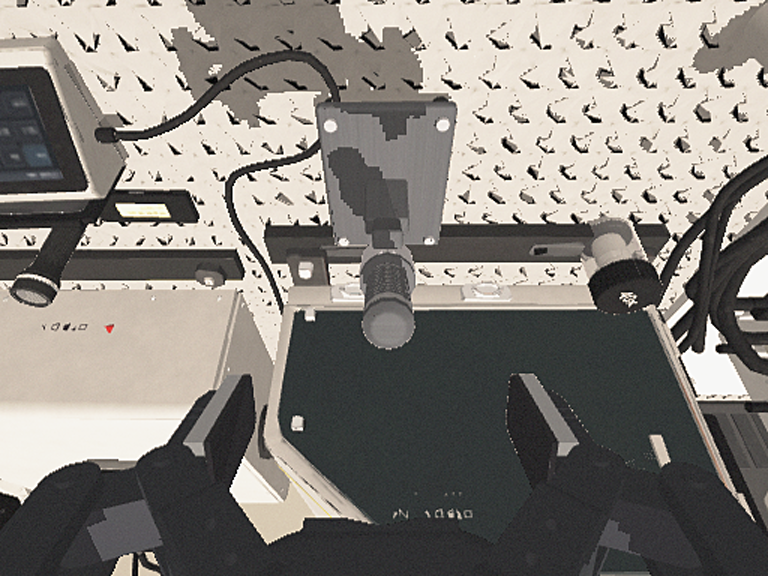

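```bash

python3 -m handwheel '[-0.2,0,-0.2,0.001,0.0035,0.025,0.0854,0,0,0,0,0,0.02,0.0854,0,0,0,0,0,0.015,0.0854,0,0,0,0,0,0,0.0854]'
python3 - <<'E'
from h import *
print(pose()[0]); rel(TIP+A35*.10,Rp); snap("wrist","w22")
E
```

```text
time: 20.9
tcp_pos: [0.4872, 0.2453, 0.1554]
ee_rot: [0.009, 2.523, 0.001]
contact_force: [0.5, -0.4, -0.1]
width: 0.0855
[0.4872 0.2453 0.1554]
turn deg [-0.09  0.47 -0.36] shift [0.005  0.0022 0.0449]
```

View pics/w22.png

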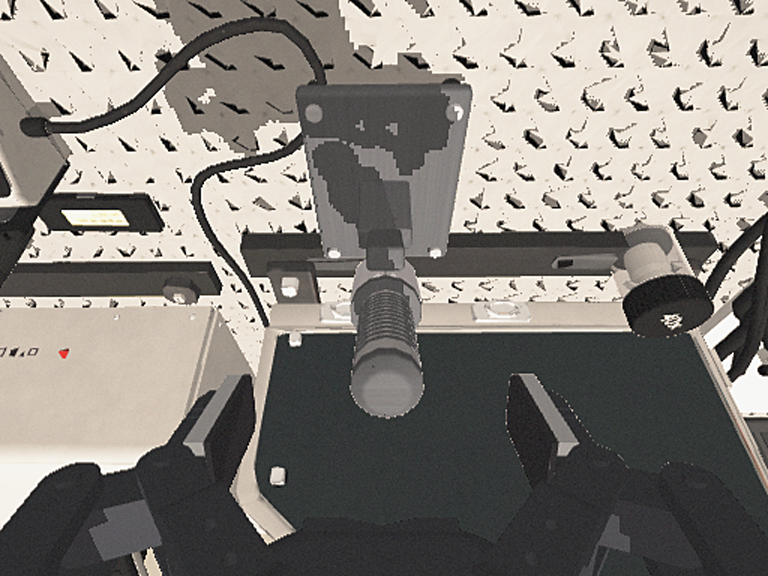

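```bash

python3 -m handwheel '[0,0.4,-0.3,0.006,0.003,0.015,0.0854,0,0,0,0,0,0.015,0.0854,0,0,0,0,0,0.008,0.0854,0,0,0,0,0,0,0.0854]'
python3 - <<'E'
from h import *
print(pose()[0]); rel(TIP+A35*.10,Rp); snap("wrist","w23")
E
```

```text
time: 21.28
tcp_pos: [0.5051, 0.2482, 0.1275]
ee_rot: [0.006, 2.522, 0.002]
contact_force: [-0.2, -0.4, 0.9]
width: 0.0854
[0.5051 0.2482 0.1275]
turn deg [-0.01  0.48 -0.29] shift [ 0.0034 -0.0007  0.0117]
```

View pics/w23.png

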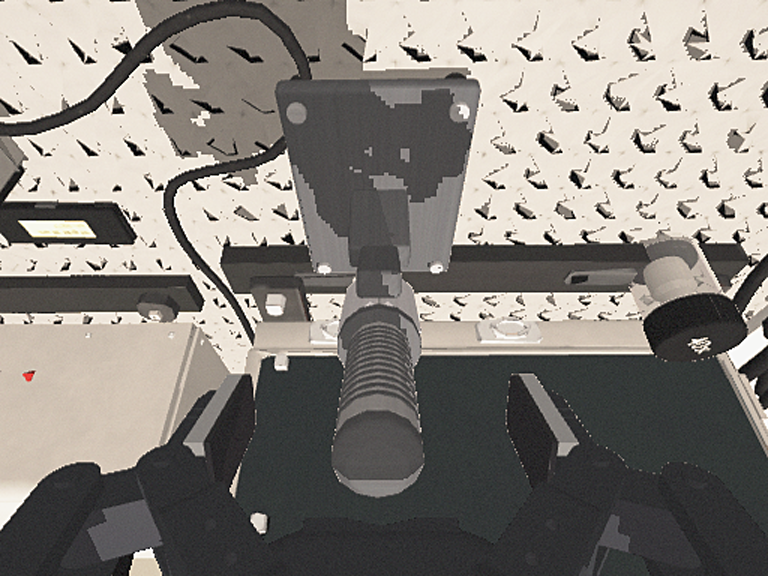

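```bash

python3 -m handwheel '[0,0.4,-0.2,0.003,-0.0005,0.004,0.0854]'
python3 -m handwheel '[0,0,0,0,0,0.003,0.0854]'
python3 -m handwheel '[0,0,0,0,0,0.003,0.0854]'
python3 - <<'E'
from h import *
print(pose()[0]); rel(TIP+A35*.10,Rp)
E
```

```text
time: 21.42
tcp_pos: [0.5049, 0.2483, 0.1247]
ee_rot: [0.002, 2.527, 0.002]
contact_force: [0.7, -0.1, 0.2]
width: 0.0858
time: 21.5
tcp_pos: [0.5065, 0.2484, 0.1231]
ee_rot: [0.002, 2.527, 0.003]
contact_force: [0.1, 0.4, -0.1]
width: 0.0855
time: 21.58
tcp_pos: [0.5084, 0.2486, 0.1215]
ee_rot: [0.003, 2.525, 0.004]
contact_force: [-0.1, 0.6, 0.5]
width: 0.0851
[0.5084 0.2486 0.1215]
turn deg [ 0.15  0.3  -0.17] shift [ 0.0026 -0.0011  0.005 ]
```

```bash

python3 -m handwheel '[0,0.3,0,0.003,-0.001,0.003,0.0854,0,0,0,0,0,0,0.06,0,0,0,0,0,0,0.045,0,0,0,0,0,0,0.035,0,0,0,0,0,0,0.028]' 40
python3 - <<'E'
from h import *
print(pose()[0]); rel(TIP+A35*.10,Rp); snap("wrist","w24")
E
```

```text
time: 22.0
tcp_pos: [0.5076, 0.2475, 0.1174]
ee_rot: [0.003, 2.531, 0.005]
contact_force: [-0.1, -0.3, -0.3]
width: 0.0387
[0.5076 0.2475 0.1174]
turn deg [ 0.16  0.01 -0.18] shift [-0.0004  0.      0.0021]
```

View pics/w24.png

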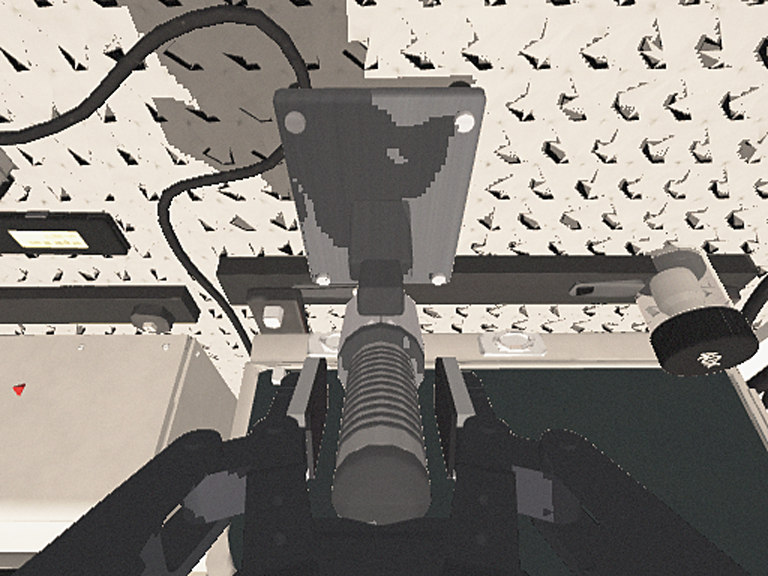

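```bash

python3 -m handwheel '[0,0,0,0,0,0,0.018,0,0,0,0,0,0,0.018,0,0,0,0,0,0,0.015,0,0,0,0,0,0,0.015]' 60
python3 - <<'E'
from h import *
print(pose()[0]); rel(TIP+A35*.10,Rp); snap("wrist","w25")
s=arm.read_state(); print(s["contact_force"],s["width"],s["ee_rot"])
E
```

```text
time: 22.38
tcp_pos: [0.5075, 0.2475, 0.1176]
ee_rot: [0.003, 2.53, 0.005]
contact_force: [-1.0, -0.5, 0.5]
width: 0.0226
[0.5075 0.2475 0.1176]
turn deg [ 0.17  0.02 -0.18] shift [-0.0004 -0.      0.0023]
[-0.745  -0.2471  0.2942] 0.022811774977988936 [0.0028 2.5304 0.005 ]
```

View pics/w25.png

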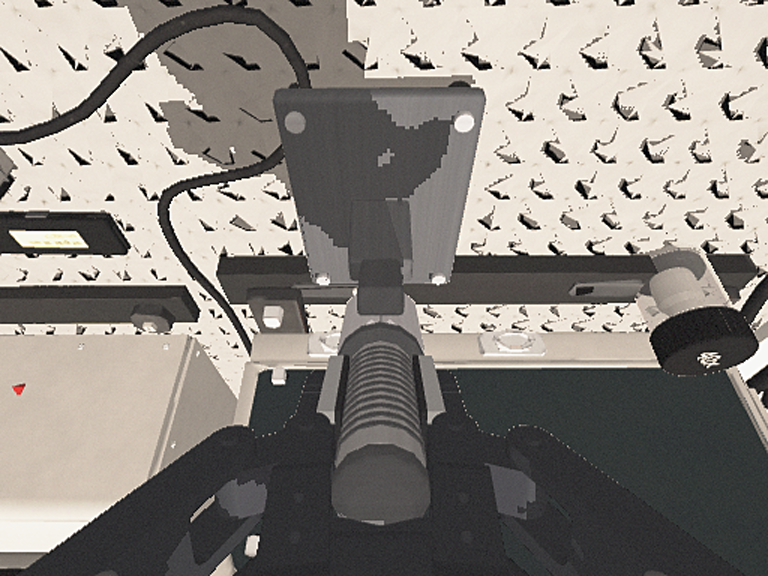

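```bash

python3 -m handwheel '[0,0,0,-0.006,0,-0.008,0.015,0,0,0,-0.0115,0,-0.0164,0.015,0,0,0,-0.0115,0,-0.0164,0.015,0,0,0,-0.0143,0,-0.0205,0.015,0,0,0,-0.0143,0,-0.0205,0.015]'
python3 -m handwheel '[0,0,0,-0.0143,0,-0.0205,0.015,0,0,0,-0.0115,0,-0.0164,0.015,0,0,0,0,0,0,0.015]'
python3 - <<'E'
from h import *
p,r,s=pose(); print(p,s["width"],s["contact_force"],s["qpos"]); snap("wrist","w26"); snap("side","s26",(180,110,330,230),5)
E
```

```text
time: 22.85
tcp_pos: [0.5031, 0.2447, 0.2117]
ee_rot: [-0.004, 2.546, -0.006]
contact_force: [0.6, -0.1, -2.0]
width: 0.0229
time: 23.1
tcp_pos: [0.5034, 0.2454, 0.2621]
ee_rot: [-0.003, 2.545, -0.002]
contact_force: [0.1, -0.6, -1.8]
width: 0.0222
[0.5034 0.2454 0.2621] 0.02215971936892794 [ 0.0924 -0.6011 -1.8101] [-0.5894  0.0462 -0.2199  2.1406  0.7464  0.6583  0.2316]
```

View pics/w26.png

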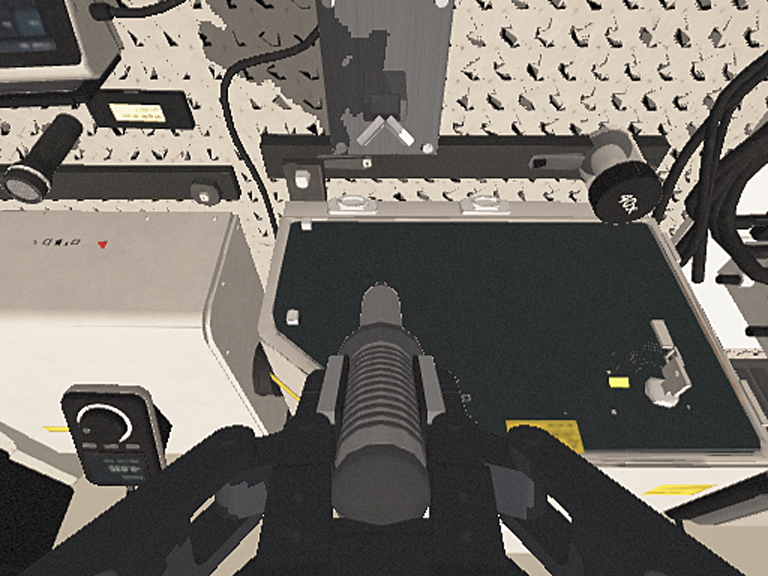

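View pics/s26.png

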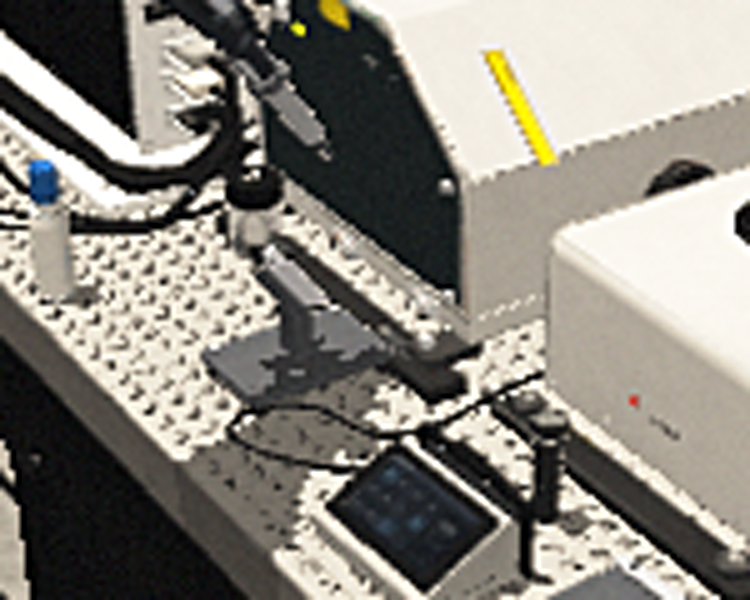

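```bash

python3 -m handwheel '[0,7,0,0,0,0,0.015,0,7,0,0,-0.02,0,0.015,0,7,0,0,-0.03,0,0.015,0,7,0,0,-0.036,0,0.015,0,6,0,0,-0.036,0,0.015]'
python3 -m handwheel '[0,0,0,0,-0.038,0,0.015,0,0,0,0,-0.038,0,0.015,0,0,0,0,-0.038,0,0.015,0,0,0,0,-0.038,0,0.015,0,0,0,0,-0.038,0,0.015]'
python3 - <<'E'
from h import *
Rv=R.from_matrix(np.array([[-1,0,0],[0,1,0],[0,0,-1]]).T)
p,r,s=pose(); print(p,s["width"],s["contact_force"],s["qpos"]); rel([.521,-.2505,.2],Rv)
E
```

```text
time: 23.62
tcp_pos: [0.4958, 0.1388, 0.2499]
ee_rot: [-0.015, 3.049, -0.031]
contact_force: [2.0, -0.9, -2.5]
width: 0.0223
time: 24.03
tcp_pos: [0.4944, -0.0625, 0.2422]
ee_rot: [-0.008, 3.075, -0.044]
contact_force: [1.1, -0.6, -2.8]
width: 0.0225
[ 0.4944 -0.0625  0.2422] 0.02249440184004638 [ 1.1372 -0.6002 -2.8003] [-0.0392  0.1366  0.0534  1.9326  0.0238  1.0063  1.5775]
turn deg [-1.63  3.78  0.3 ] shift [-0.0226 -0.1868  0.0492]
```

```bash

python3 -m handwheel '[-0.8,2,0.2,-0.005,-0.036,0,0.015,-0.8,1.8,0.2,-0.005,-0.036,0,0.015,0,0,0,-0.005,-0.036,0,0.015,0,0,0,-0.005,-0.03,0,0.015,0,0,0,-0.003,-0.015,0,0.015]'
python3 -m handwheel '[0,0,0,0,0,0,0.015]'
python3 - <<'E'
from h import *
Rv=R.from_matrix(np.array([[-1,0,0],[0,1,0],[0,0,-1]]).T)
p,r,s=pose(); print(p,s["width"],s["contact_force"],s["qpos"]); rel([.521,-.2505,.17],Rv); snap("wrist","w27"); snap("side","s27",(250,110,400,250),4.2)
E
```

```text
time: 24.45
tcp_pos: [0.5079, -0.231, 0.2328]
ee_rot: [-0.021, -3.116, 0.013]
contact_force: [-0.2, 0.1, -2.7]
width: 0.0229
time: 24.53
tcp_pos: [0.5061, -0.2358, 0.23]
ee_rot: [-0.031, -3.11, 0.017]
contact_force: [-0.1, -0.8, -2.5]
width: 0.0228
[ 0.5061 -0.2358  0.23  ] 0.02284402918982663 [-0.0595 -0.7701 -2.55  ] [ 0.1957  0.3082  0.1782  1.7465 -0.0363  1.1171  1.9334]
turn deg [-0.63 -1.79 -1.15] shift [-0.017  -0.0137  0.0597]
```

View pics/w27.png

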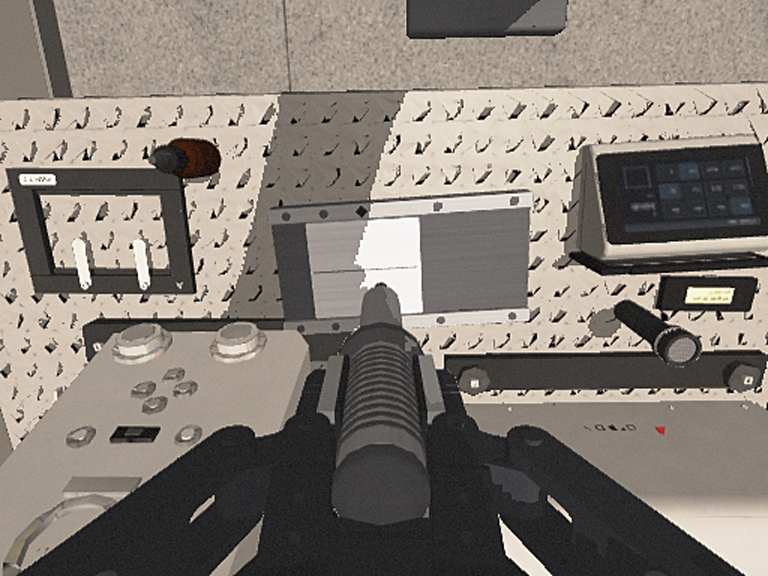

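View pics/s27.png

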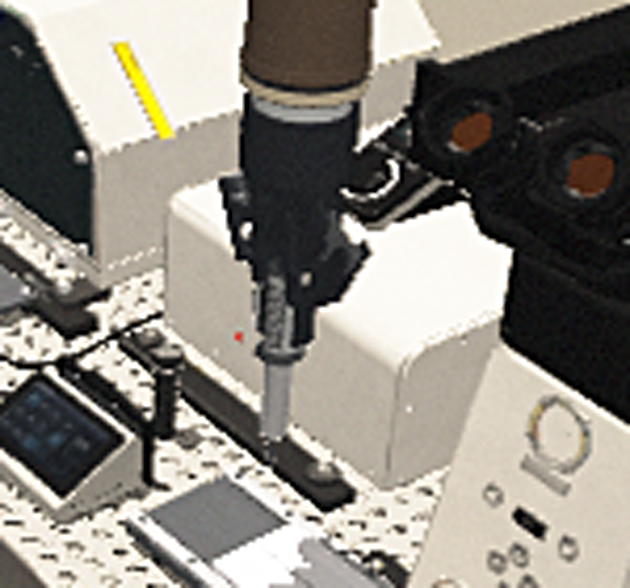

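```bash

python3 -m handwheel '[-0.3,-0.9,-0.6,-0.008,-0.006,0.015,0.015,-0.3,-0.9,-0.5,-0.008,-0.006,0.015,0.015,0,0,0,0,0,0.015,0.015,0,0,0,0,0,0,0.015]'
python3 - <<'E'
from h import *
Rv=R.from_matrix(np.array([[-1,0,0],[0,1,0],[0,0,-1]]).T)
p,r,s=pose(); print(p,s["width"],s["contact_force"]); rel([.5213,-.2505,.145],Rv); snap("wrist","w28")
E
```

```text
time: 24.97
tcp_pos: [0.521, -0.2371, 0.1797]
ee_rot: [0.015, -3.137, -0.008]
contact_force: [-0.8, 1.8, -3.0]
width: 0.0228
[ 0.521  -0.2371  0.1797] 0.02284219042864803 [-0.8168  1.7833 -2.9906]
turn deg [ 0.28 -0.27  0.56] shift [-0.0003 -0.0136  0.0347]
```

View pics/w28.png

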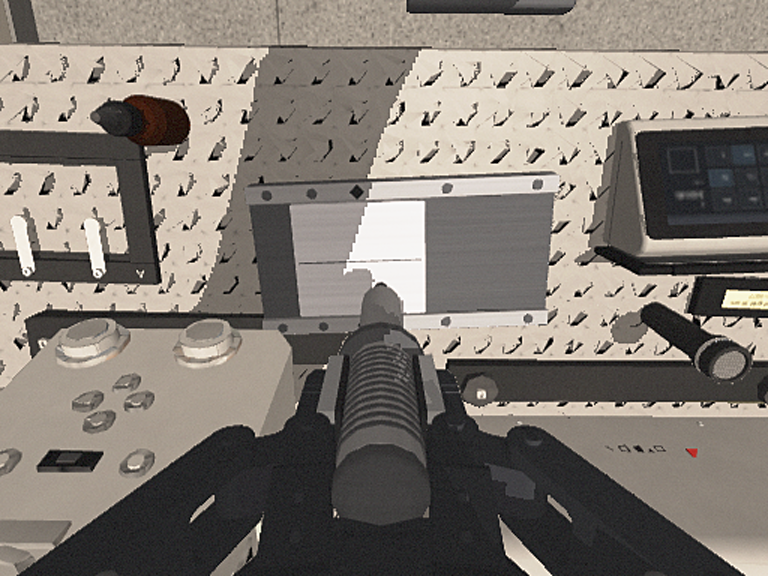

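```bash

python3 -m handwheel '[0,0,0,0,-0.006,0,0.015,0.2,-0.2,0.4,0,-0.006,0.008,0.015,0,0,0,0,0,0.01,0.015,0,0,0,0,0,0,0.015]'
python3 - <<'E'
from h import *
Rv=R.from_matrix(np.array([[-1,0,0],[0,1,0],[0,0,-1]]).T)
p,r,s=pose(); print(p,s["width"],s["contact_force"]); rel([.5213,-.2505,.145],Rv); snap("wrist","w29",(150,90,370,240),3.4); snap("side","s29",(270,180,350,260),9)
print((proj("wrist",[.5213,-.2505,.034])-[150,90])*3.4, (proj("wrist",p+r.apply([0,0,.1025]))-[150,90])*3.4)
E
```

```text
time: 25.35
tcp_pos: [0.5232, -0.2473, 0.1639]
ee_rot: [-0.01, 3.139, 0.0]
contact_force: [-0.4, -0.3, -3.5]
width: 0.0227
[ 0.5232 -0.2473  0.1639] 0.022692512522211786 [-0.3713 -0.2751 -3.4938]
turn deg [0.   0.15 0.38] shift [ 0.002  -0.0032  0.0189]
[341.9867 290.6051] [353.1758 327.1084]
```

View pics/w29.png

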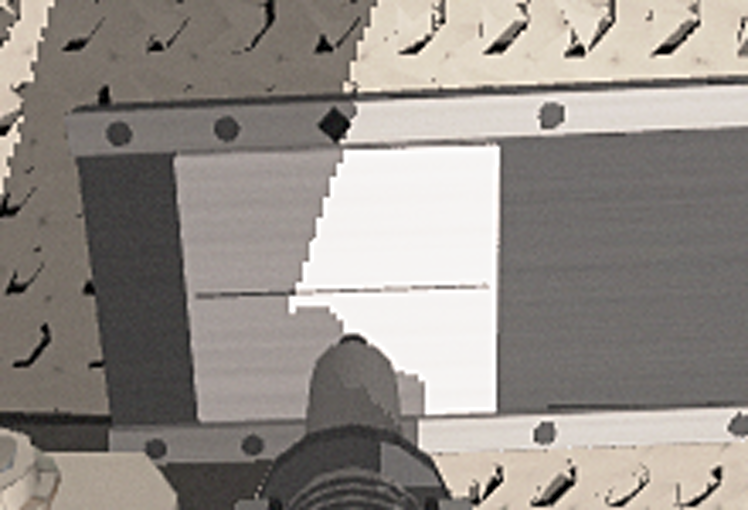

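View pics/s29.png

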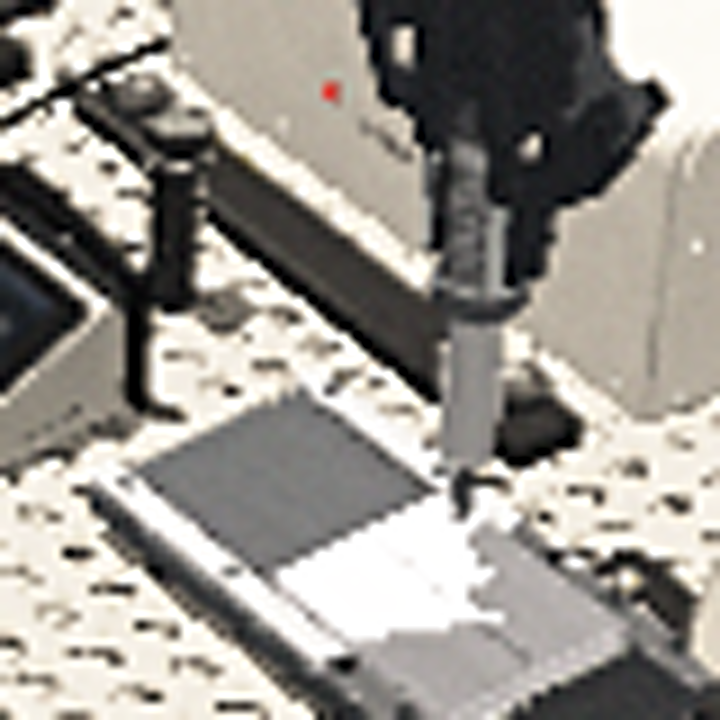

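```bash

python3 -m handwheel '[0,0.1,0.3,0.002,-0.003,0.008,0.015,0,0,0,0,0,0.008,0.015,0,0,0,0,0,0,0.015]'
python3 - <<'E'
from h import *
Rv=R.from_matrix(np.array([[-1,0,0],[0,1,0],[0,0,-1]]).T)
p,r,s=pose(); print(p,s["width"],s["contact_force"]); rel([.5213,-.2505,.125],Rv); snap("side","s30",(270,180,350,260),9); snap("wrist","w30",(150,90,370,240),3.4)
print("tip",p+r.apply([0,0,.1025]),(proj("side",p+r.apply([0,0,.1025]))-[270,180])*9,"target",(proj("side",[.5213,-.2505,.034])-[270,180])*9)
E
```

```text
time: 25.7
tcp_pos: [0.5224, -0.2512, 0.1491]
ee_rot: [-0.001, 3.137, -0.002]
contact_force: [-0.8, 0.3, -2.2]
width: 0.0225
[ 0.5224 -0.2512  0.1491] 0.022468078942395026 [-0.8125  0.3156 -2.1903]
turn deg [-0.07  0.24  0.03] shift [0.0012 0.0008 0.0241]
tip [ 0.5228 -0.2514  0.0466] [459.1455 561.8481] target [451.9342 590.3635]
```

View pics/s30.png

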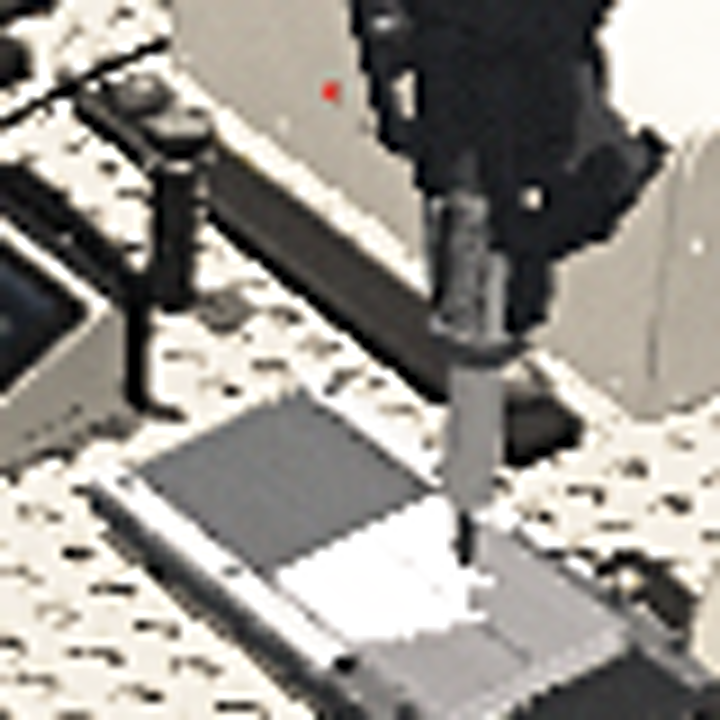

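View pics/w30.png

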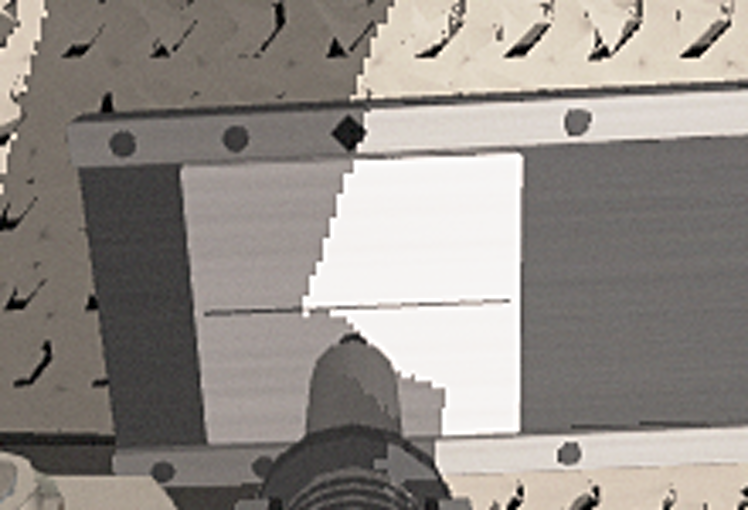

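```bash

python3 -m handwheel '[0,0.2,0,0.0012,0.0008,0.004,0.015,0,0,0,0,0,0.004,0.015]'
python3 -m handwheel '[0,0,0,0,0,0.004,0.015]'
python3 -m handwheel '[0,0,0,0,0,0.003,0.015]'
python3 - <<'E'
from h import *
Rv=R.from_matrix(np.array([[-1,0,0],[0,1,0],[0,0,-1]]).T)
rel([.5213,-.2505,.123],Rv)
E
```

```text
time: 25.97
tcp_pos: [0.5222, -0.251, 0.1427]
ee_rot: [-0.001, 3.139, -0.004]
contact_force: [-0.1, -0.4, -2.9]
width: 0.0228
time: 26.05
tcp_pos: [0.5224, -0.251, 0.1385]
ee_rot: [-0.001, 3.138, -0.004]
contact_force: [0.1, 0.6, -1.7]
width: 0.0226
time: 26.13
tcp_pos: [0.5223, -0.2509, 0.1351]
ee_rot: [-0.001, 3.138, -0.004]
contact_force: [-0.0, -0.1, -0.5]
width: 0.0227
turn deg [-0.13  0.19  0.03] shift [0.0011 0.0004 0.012 ]
```

```bash

python3 -m handwheel '[0,0,0,0,0,0.003,0.015]'
python3 -m handwheel '[0,0,0,0,0,0.003,0.015]'
python3 -m handwheel '[0,0,0,0,0,0.003,0.015]'
```

```text
time: 26.22
tcp_pos: [0.5225, -0.2509, 0.132]
ee_rot: [-0.001, 3.138, -0.004]
contact_force: [-0.5, 0.3, 3.1]
width: 0.0226
time: 26.3
tcp_pos: [0.5229, -0.251, 0.1292]
ee_rot: [-0.001, 3.137, -0.004]
contact_force: [-1.1, 0.8, 6.7]
width: 0.0228
time: 26.38
tcp_pos: [0.5232, -0.2511, 0.1267]
ee_rot: [-0.001, 3.136, -0.004]
contact_force: [-2.4, 1.9, 8.9]
width: 0.0227
```

```bash

python3 -m handwheel '[0,0,0,0.0005,0,0.002,0.015]'
python3 -m handwheel '[0,0,0,0,0,0.002,0.015]'
python3 - <<'E'
from h import *
p,r,s=pose(); print(s["contact_force"],p)
E
```

```text
time: 26.47
tcp_pos: [0.5231, -0.2511, 0.1254]
ee_rot: [-0.001, 3.136, -0.004]
contact_force: [-2.2, 1.7, 9.1]
width: 0.0231
time: 26.55
tcp_pos: [0.5234, -0.2512, 0.1244]
ee_rot: [-0.001, 3.135, -0.004]
contact_force: [-3.7, 0.9, 9.4]
width: 0.0226
[-3.6947  0.9294  9.4313] [ 0.5234 -0.2512  0.1244]
```

```bash

python3 -m handwheel '[0,0,0,0,0,0.002,0.015]'
python3 -m handwheel '[0,0,0,0,0,0.002,0.015]'
```

```text
time: 26.63
tcp_pos: [0.5233, -0.2512, 0.123]
ee_rot: [-0.001, 3.135, -0.004]
contact_force: [-3.2, 1.7, 6.1]
width: 0.0227
time: 26.72
tcp_pos: [0.5231, -0.2512, 0.1215]
ee_rot: [-0.001, 3.135, -0.004]
contact_force: [-1.8, 0.6, 7.6]
width: 0.0229
```

```bash

python3 -m handwheel '[0,0,0,0,0,0.001,0.015]'
python3 - <<'E'
from h import *
p,r,s=pose(); print(s["contact_force"],p); snap("wrist","w31"); snap("side","s31",(270,180,350,260),9)
E
```

```text
time: 26.8
tcp_pos: [0.5231, -0.2512, 0.1211]
ee_rot: [-0.001, 3.134, -0.004]
contact_force: [-3.7, 0.6, 8.3]
width: 0.0229
[-3.7055  0.5897  8.2983] [ 0.5231 -0.2512  0.1211]
```

View pics/w31.png

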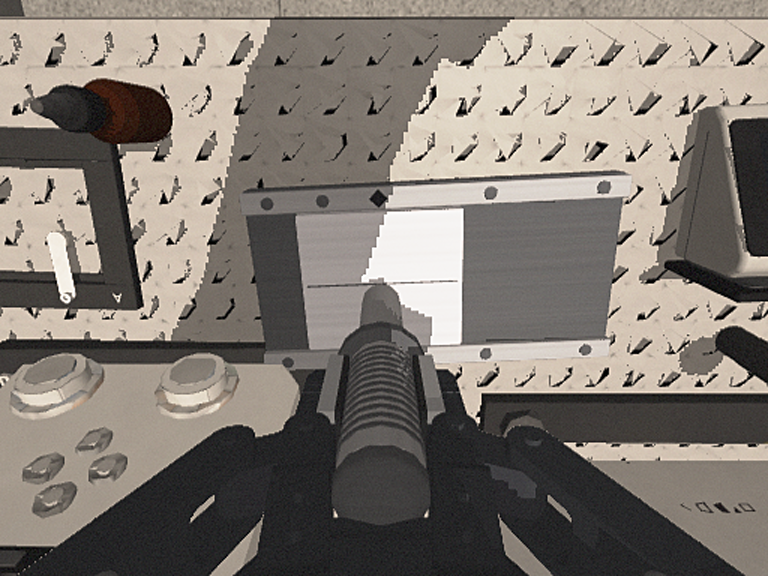

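View pics/s31.png

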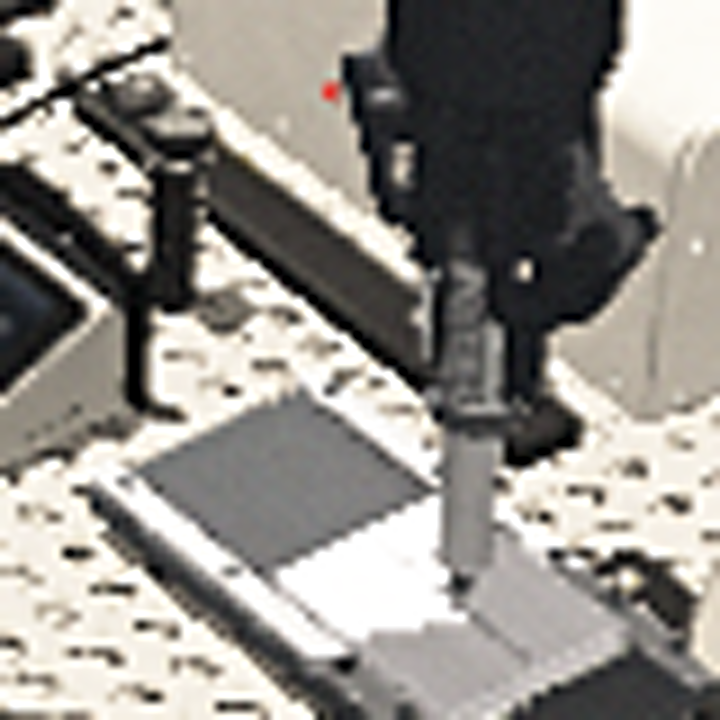

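```bash

python3 -m handwheel '[0,0,0,0,0,0.001,0.015]'
python3 -m handwheel '[0,0,0,0,0,0.001,0.015]'
python3 - <<'E'
from h import *
a=cv2.imread("pics/w30_raw.png")[190:360,190:320]; b_=cv2.imread("pics/w31_raw.png")[190:360,190:320]
cv2.imwrite("pics/cmp.png",cv2.resize(np.hstack([a,b_]),None,fx=3,fy=3,interpolation=cv2.INTER_CUBIC))
E
```

```text
time: 26.98
tcp_pos: [0.5232, -0.2512, 0.121]
ee_rot: [-0.001, 3.134, -0.004]
contact_force: [-3.7, 1.0, 9.1]
width: 0.0225
time: 27.07
tcp_pos: [0.5232, -0.2512, 0.1208]
ee_rot: [-0.0, 3.134, -0.003]
contact_force: [-3.6, 1.8, 7.7]
width: 0.0228
```

View pics/cmp.png

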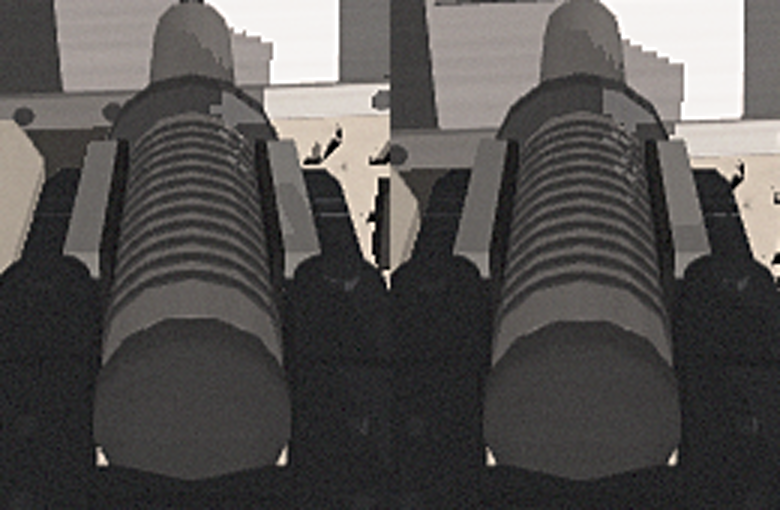

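```bash

python3 -m handwheel '[0,0,0,0,0,0.002,0.015]'
python3 -m handwheel '[0,0,0,0,0,0.001,0.015]'
```

```text
time: 27.15
tcp_pos: [0.5233, -0.2513, 0.1198]
ee_rot: [-0.0, 3.133, -0.003]
contact_force: [-3.3, 1.5, 9.1]
width: 0.0224
time: 27.23
tcp_pos: [0.5232, -0.2513, 0.1196]
ee_rot: [-0.0, 3.133, -0.003]
contact_force: [-2.9, 1.6, 8.9]
width: 0.0224
```

```bash

python3 -m handwheel '[0,0,0,0,0,-0.005,0.015,0,0,0,0,0,-0.01,0.015,0,0,0,0,0,-0.015,0.015,0,0,0,0,0,-0.03,0.015,0,0,0,0,0,-0.035,0.015]'
python3 -m handwheel '[0,0,0,0,0,-0.025,0.015,0,0,0,0,0,0,0.015]'
python3 - <<'E'
from h import *
p,r,s=pose(); print(p,s["ee_rot"],s["width"],s["contact_force"]); snap("wrist","w32")
E
```

```text
time: 27.65
tcp_pos: [0.5184, -0.2495, 0.2115]
ee_rot: [-0.0, -3.138, -0.003]
contact_force: [0.7, -0.5, -2.9]
width: 0.0225
time: 27.82
tcp_pos: [0.5207, -0.2508, 0.2442]
ee_rot: [0.001, 3.137, -0.001]
contact_force: [1.0, -0.8, -2.1]
width: 0.0227
[ 0.5207 -0.2508  0.2442] [ 0.0006  3.1368 -0.0014] 0.022653957611987068 [ 1.0279 -0.8298 -2.0738]
```

View pics/w32.png

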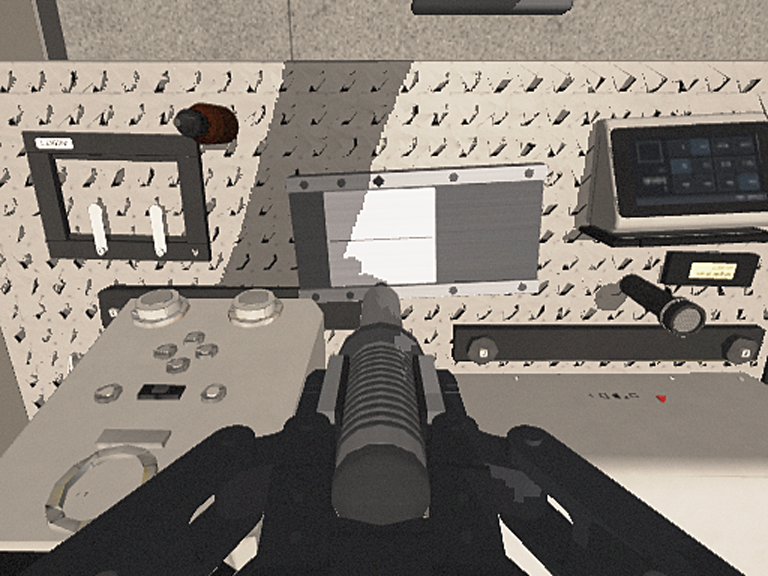

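```bash
python3 - <<'E'
import cv2
a=cv2.imread("pics/w32_raw.png"); cv2.imwrite("pics/w32c.png",cv2.resize(a[105:205,185:315],None,fx=6,fy=6,interpolation=cv2.INTER_CUBIC))
E
```

```text
(no output)
```

View pics/w32c.png

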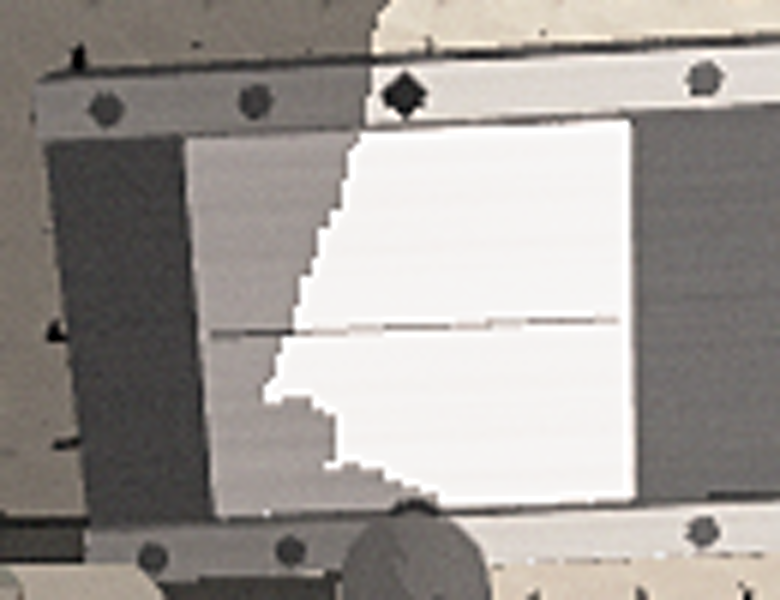

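```bash
python3 - <<'E'
from h import *
P=pickle.load(open("w32.pkl","rb"))
c=lambda x,y:(185+(x+.5)/6-.5,105+(y+.5)/6-.5)
Q={k:ray("wrist",c(u,v),z,P) for k,(u,v,z) in dict(e1=(185,140,.034),e2=(215,516,.034),t1=(631,120,.034),t2=(635,498,.034),p1=(405,95,.028),h1=(256,101,.028),h2=(290,550,.028)).items()}
for k in Q: print(k,Q[k])
ax=np.array([.05,-1,0])/np.hypot(1,.05)
e=(Q["e1"]+Q["e2"])/2;t=(Q["t1"]+Q["t2"])/2
print(ax@(e-Q["p1"])-.045,ax@((e+t)/2-Q["p1"]),ax@(e-t))
E
```

```text
e1 [ 0.4818 -0.2962  0.034 ]
e2 [ 0.5609 -0.2932  0.034 ]
t1 [ 0.478  -0.2075  0.034 ]
t2 [ 0.557  -0.2036  0.034 ]
p1 [ 0.4736 -0.2524  0.028 ]
h1 [ 0.4748 -0.2824  0.028 ]
h2 [ 0.5708 -0.2778  0.028 ]
-0.0003449112553964642 3.1691345264177144e-05 0.08924679479867878
```

```bash

python3 -m handwheel '[0,0,0,0.003,0.03,-0.003,0.015,0,0,0,0.003,0.038,-0.003,0.015,0,0,0,0.003,0.038,-0.002,0.015,0,0,0,0.003,0.038,-0.002,0.015,0,0,0,0.003,0.038,0,0.015]'
python3 -m handwheel '[0,0,0,0.002,0.038,0,0.015,0,0,0,0,0.038,0,0.015,0,0,0,0,0.038,0,0.015,0,0,0,0,0.038,0,0.015,0,0,0,0,0.038,0,0.015]'
cat >> h.py <<'E'
ST=np.array([.5075,.2475,.1176]); RS=R.from_rotvec([.0028,2.5304,.005])
E
python3 - <<'E'
from h import *
p,r,s=pose(); print(p,s["ee_rot"],s["width"],s["contact_force"],s["qpos"]); rel(ST+[0,0,.14],RS)
E
```

```text
time: 28.28
tcp_pos: [0.5018, -0.073, 0.2455]
ee_rot: [-0.027, -3.138, 0.008]
contact_force: [1.2, 0.1, -1.7]
width: 0.0229
time: 28.7
tcp_pos: [0.4967, 0.1252, 0.2372]
ee_rot: [-0.029, -3.129, 0.011]
contact_force: [2.2, 0.3, -2.8]
width: 0.0226
[0.4967 0.1252 0.2372] [-0.0293 -3.1289  0.0107] 0.022649657796768252 [ 2.2031  0.2535 -2.7965] [-0.2967  0.2201 -0.0547  1.8389  0.0157  1.0971  1.1947]
turn deg [ -0.93 -35.73  -0.8 ] shift [-0.0083  0.1223 -0.0214]
```

```bash

python3 -m handwheel '[0,-3,0,-0.002,0.03,-0.01,0.015,-0.2,-7,-0.2,-0.002,0.03,-0.01,0.015,-0.2,-7,-0.2,0,0.03,-0.005,0.015,-0.2,-7,-0.2,0,0.02,-0.005,0.015,-0.2,-7,-0.2,0,0.008,0,0.015]'
python3 -m handwheel '[0,-3.5,0,0,0,0,0.015,0,0,0,0,0,0,0.015]'
python3 - <<'E'
from h import *
p,r,s=pose(); print(p,s["ee_rot"],s["width"],s["contact_force"],s["qpos"]); rel(ST+[0,0,.14],RS)
E
```

```text
time: 29.12
tcp_pos: [0.4981, 0.2532, 0.2591]
ee_rot: [-0.005, 2.648, 0.01]
contact_force: [1.4, -1.7, -2.8]
width: 0.0226
time: 29.28
tcp_pos: [0.492, 0.2569, 0.2547]
ee_rot: [-0.021, 2.586, 0.013]
contact_force: [-0.3, -0.1, -4.1]
width: 0.023
[0.492  0.2569 0.2547] [-0.0207  2.5863  0.013 ] 0.022999897817136572 [-0.3301 -0.1388 -4.0801] [-0.654   0.051  -0.1645  2.1337  0.6735  0.6603  0.2908]
turn deg [ 0.62 -3.21  0.85] shift [-0.0146 -0.0097  0.0056]
```

```bash

python3 -m handwheel '[0.6,-3.2,0.8,-0.013,-0.009,0.005,0.015,0,0,0,0,0,0,0.015]'
python3 - <<'E'
from h import *
rel(ST+[0,0,.14],RS)
E
```

```text
time: 29.45
tcp_pos: [0.5036, 0.2476, 0.2542]
ee_rot: [-0.003, 2.536, 0.001]
contact_force: [-0.9, 0.1, -3.3]
width: 0.0225
turn deg [-0.07 -0.34  0.3 ] shift [-0.0051 -0.0001 -0.0006]
```

```bash

python3 -m handwheel '[0,-0.3,0.3,0.007,0,0.019,0.015,0,0,0,0.0105,0,0.0165,0.015,0,0,0,0.0105,0,0.0165,0.015,0,0,0,0.006,0,0.008,0.015,0,0,0,0,0,0,0.015]'
python3 - <<'E'
from h import *
print(pose()[0]-ST); rel(ST+[0,0,.06],RS)
E
```

```text
time: 29.87
tcp_pos: [0.511, 0.2439, 0.1803]
ee_rot: [0.011, 2.547, -0.005]
contact_force: [-1.0, 0.0, -2.4]
width: 0.0225
[ 0.0035 -0.0036  0.0627]
turn deg [-0.54 -0.95 -0.22] shift [0.0044 0.0036 0.0003]
```

```bash

python3 -m handwheel '[-0.5,-0.9,-0.2,0.0035,0.0035,0,0.015,0,0,0,0,0,0,0.015]'
python3 - <<'E'
from h import *
print(pose()[0]-ST); rel(ST+[0,0,.03],RS)
E
```

```text
time: 30.03
tcp_pos: [0.5088, 0.2454, 0.1768]
ee_rot: [0.007, 2.537, -0.002]
contact_force: [-0.2, 0.1, -2.4]
width: 0.0229
[ 0.0013 -0.0021  0.0592]
turn deg [-0.33 -0.36 -0.09] shift [0.0176 0.002  0.0233]
```

```bash

python3 -m handwheel '[-0.3,-0.3,0,0.009,0.0025,0.0115,0.015,0,0,0,0.0085,0,0.0115,0.015,0,0,0,0,0,0,0.015]'
python3 - <<'E'
from h import *
print(pose()[0]-ST); rel(ST,RS); snap("wrist","w33")
E
```

```text
time: 30.28
tcp_pos: [0.5103, 0.2472, 0.1496]
ee_rot: [0.01, 2.532, 0.003]
contact_force: [-0.3, -0.1, -3.0]
width: 0.0227
[ 0.0028 -0.0003  0.032 ]
turn deg [-0.19 -0.1  -0.29] shift [0.0205 0.0002 0.0246]
```

View pics/w33.png

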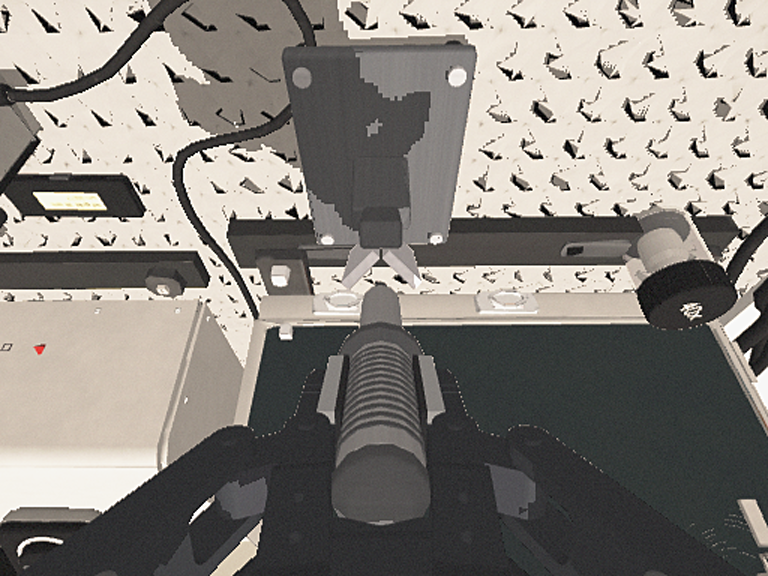

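```bash

python3 -m handwheel '[-0.2,0,-0.2,0.008,0.0003,0.006,0.015,0,0,0,0.0065,0,0.008,0.015,0,0,0,0,0,0,0.015]'
python3 - <<'E'
from h import *
print(pose()[0]-ST); rel(ST,RS)
E
```

```text
time: 30.58
tcp_pos: [0.5097, 0.2481, 0.1345]
ee_rot: [0.009, 2.529, 0.006]
contact_force: [0.5, 0.5, -3.1]
width: 0.0229
[0.0022 0.0006 0.0169]
turn deg [-0.01  0.1  -0.26] shift [ 0.0115 -0.0007  0.0125]
```

```bash

python3 -m handwheel '[0,0,-0.2,0.006,-0.0007,0.005,0.015,0,0,0,0.0005,0,0.0005,0.015]'
python3 - <<'E'
from h import *
print(pose()[0]-ST); rel(ST,RS)
E
```

```text
time: 30.75
tcp_pos: [0.5093, 0.2476, 0.1287]
ee_rot: [0.006, 2.527, 0.005]
contact_force: [-1.0, -0.5, -2.8]
width: 0.0223
[0.0018 0.0001 0.0111]
turn deg [-0.05  0.2  -0.13] shift [ 0.0079 -0.0001  0.008 ]
```

```bash

python3 -m handwheel '[0,0.1,-0.1,0.0045,0,0.0035,0.015]'
python3 -m handwheel '[0,0.1,0,0.002,0,0.0015,0.015]'
python3 - <<'E'
from h import *
print(pose()[0]-ST); rel(ST,RS)
E
```

```text
time: 30.83
tcp_pos: [0.509, 0.2481, 0.1252]
ee_rot: [0.005, 2.526, 0.005]
contact_force: [0.3, -0.4, -2.2]
width: 0.0227
time: 30.92
tcp_pos: [0.5084, 0.2481, 0.1231]
ee_rot: [0.006, 2.528, 0.006]
contact_force: [0.5, 0.3, -2.5]
width: 0.0223
[0.0009 0.0006 0.0055]
turn deg [-0.01  0.14 -0.13] shift [ 0.0039 -0.0006  0.004 ]
```

```bash

python3 -m handwheel '[0,0.1,0,0.0015,-0.0005,0.0012,0.015]'
python3 -m handwheel '[0,0,0,0.0011,0,0.0012,0.015]'
python3 -m handwheel '[0,0,0,0.0008,0,0.0008,0.015]'
python3 - <<'E'
from h import *
print(pose()[0]-ST); rel(ST,RS)
E
```

```text
time: 31.0
tcp_pos: [0.5082, 0.2479, 0.1219]
ee_rot: [0.006, 2.529, 0.006]
contact_force: [-0.2, 0.3, -2.9]
width: 0.0222
time: 31.08
tcp_pos: [0.5082, 0.2478, 0.1205]
ee_rot: [0.006, 2.529, 0.006]
contact_force: [-0.1, 0.4, -2.0]
width: 0.0226
time: 31.17
tcp_pos: [0.5082, 0.2479, 0.1196]
ee_rot: [0.007, 2.529, 0.006]
contact_force: [0.1, 1.0, -2.2]
width: 0.0225
[0.0007 0.0004 0.002 ]
turn deg [ 0.01  0.1  -0.18] shift [ 0.0017 -0.0004  0.0012]
```

```bash

python3 -m handwheel '[0,0,0,0.001,0,0.0006,0.015]'
python3 -m handwheel '[0,0,0,0.0007,0,0.0006,0.015]'
python3 -m handwheel '[0,0,0,0.0004,0,0.0006,0.015]'
python3 - <<'E'
from h import *
print(pose()[0]-ST); rel(ST,RS)
E
```

```text
time: 31.25
tcp_pos: [0.5078, 0.2479, 0.1186]
ee_rot: [0.007, 2.528, 0.007]
contact_force: [-0.2, 0.7, -2.0]
width: 0.0224
time: 31.33
tcp_pos: [0.5076, 0.2479, 0.1177]
ee_rot: [0.007, 2.528, 0.006]
contact_force: [-3.0, -1.7, 4.8]
width: 0.0227
time: 31.42
tcp_pos: [0.5078, 0.2479, 0.1177]
ee_rot: [0.007, 2.527, 0.006]
contact_force: [-13.4, -3.5, 18.3]
width: 0.0224
[0.0003 0.0004 0.0001]
turn deg [-0.    0.2  -0.19] shift [ 0.0003 -0.0004 -0.0001]
```

```bash

python3 -m handwheel '[0,0,0,0,0,0,0.015,0,0,0,0,0,0,0.03,0,0,0,0,0,0,0.05,0,0,0,0,0,0,0.0854,0,0,0,0,0,0,0.0854]' 
python3 -m handwheel '[0,0,0,0,0,0,0.0854,0,0,0,0,0,0,0.0854,0,0,0,0,0,0,0.0854,0,0,0,0,0,0,0.0854]' 
python3 - <<'E'
from h import *
print(pose()[0]-ST); rel(ST,RS); snap("wrist","w34")
E
```

```text
time: 31.83
tcp_pos: [0.5086, 0.2487, 0.119]
ee_rot: [0.007, 2.524, 0.008]
contact_force: [0.5, -0.5, -0.0]
width: 0.0655
time: 32.17
tcp_pos: [0.5091, 0.2489, 0.1193]
ee_rot: [0.007, 2.524, 0.008]
contact_force: [0.6, -0.7, 0.4]
width: 0.0852
[0.0016 0.0014 0.0017]
turn deg [ 0.08  0.38 -0.21] shift [ 0.0022 -0.0014  0.0005]
```

View pics/w34.png

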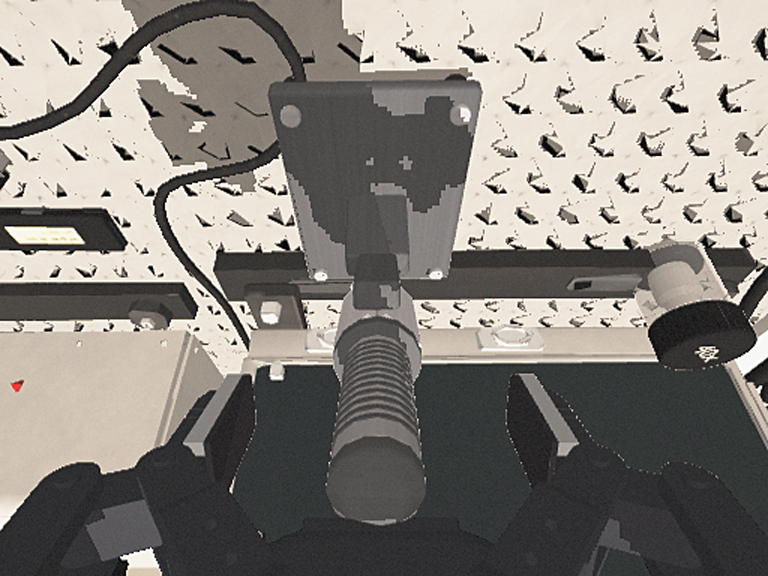

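```bash

python3 -m handwheel '[0,0,0,0,0,-0.01,0.0854,0,0,0,0,0,-0.02,0.0854,0,0,0,0,0,-0.02,0.0854,0,0,0,0,0,-0.025,0.0854,0,0,0,0,0,-0.025,0.0854]' 
python3 -m handwheel '[0,0,0,0,0,0,0.0854,0,0,0,0,0,0,0.0854]' 
python3 - <<'E'
from h import *
p,r,s=pose(); print(p,s["qpos"],s["contact_force"]); snap("wrist","w35",(150,60,380,240),3.3); snap("side","s35",(180,130,370,270),4)
def circ(L,rr,t,P):
    y=np.array([0,1,0]); x=np.cross(y,A35); th=np.linspace(0,2*np.pi,60)
    return np.array([proj("wrist",t+A35*L+rr*(np.cos(k)*x+np.sin(k)*y),P) for k in th])
P=pickle.load(open("w35.pkl","rb"))
for L,rr in ((.168,.012),(.159,.012),(.101,.017),(.095,.017)):
    q=(circ(L,rr,TIP,P)+.5-[150,60])*3.3-.5; print(L,q.min(0).round(),q.max(0).round())
E
```

```text
time: 32.63
tcp_pos: [0.4491, 0.246, 0.1984]
ee_rot: [0.007, 2.532, -0.002]
contact_force: [0.2, 0.9, 0.3]
width: 0.0855
time: 32.8
tcp_pos: [0.4482, 0.2477, 0.2025]
ee_rot: [0.007, 2.527, 0.005]
contact_force: [-0.5, 0.8, -0.2]
width: 0.0851
[0.4482 0.2477 0.2025] [-0.7695  0.0605 -0.1678  2.3089  0.9716  0.6075 -0.1453] [-0.5213  0.7779 -0.1535]
0.168 [283. 465.] [399. 572.]
0.159 [286. 450.] [397. 553.]
0.101 [279. 359.] [404. 478.]
0.095 [280. 353.] [402. 470.]
```

View pics/w35.png

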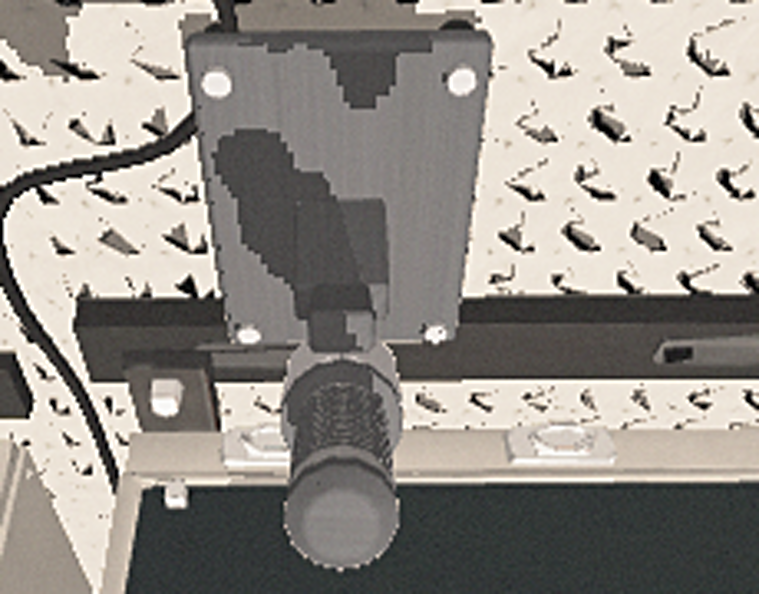

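View pics/s35.png

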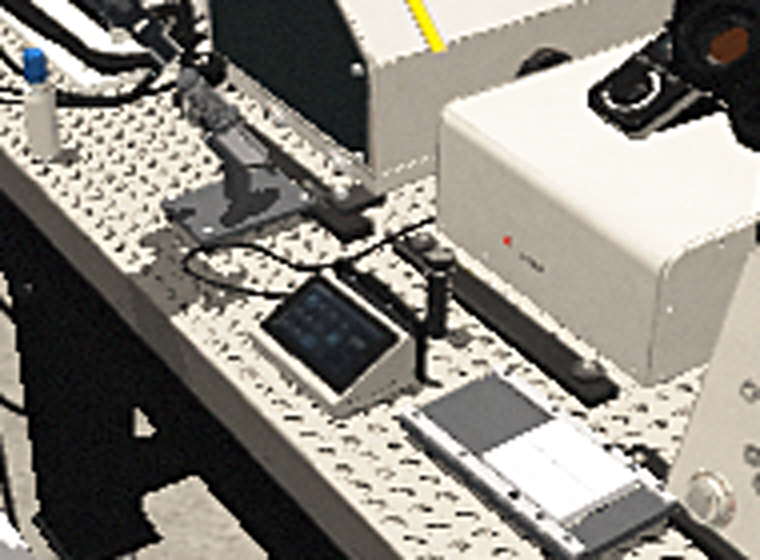

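```bash
python3 - <<'E'
from h import *
a=cv2.imread("pics/s35_raw.png"); cv2.imwrite("pics/s35c.png",cv2.resize(a[225:275,290:355],None,fx=11,fy=11,interpolation=cv2.INTER_CUBIC))
snap("top","t35",(310,150,390,210),10)
E
```

```text
(no output)
```

View pics/s35c.png

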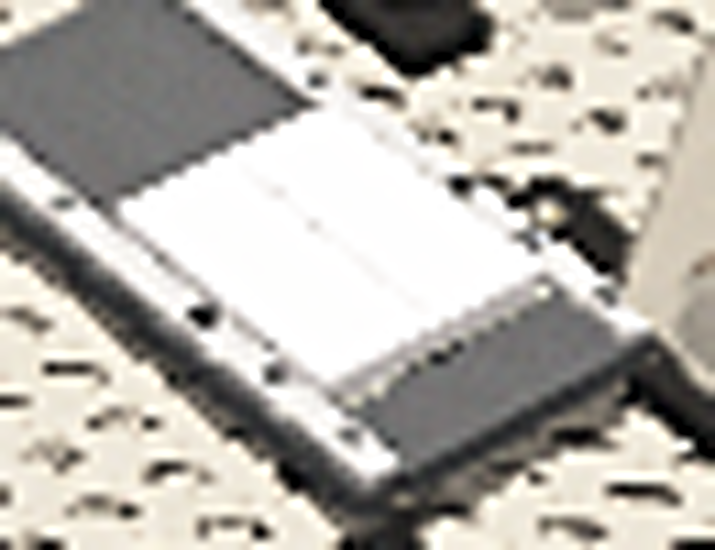

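View pics/t35.png

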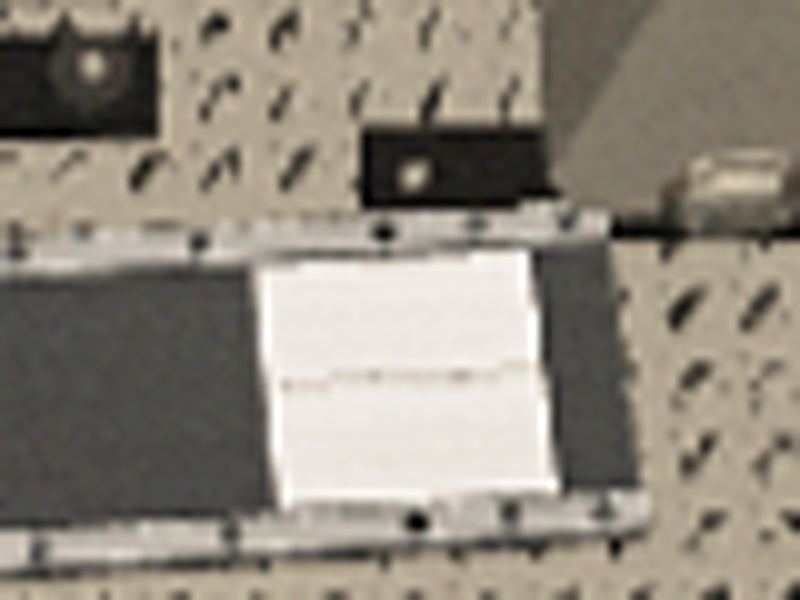

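The side view shows the white line at the foot of the plate's leading face, at about (345,395) to (545,285) in the crop. The punch is seated in its rest and the bystanders have not moved. I'm handing the job in.

```bash
python3 - <<'E'
from cell import arm
print(arm.job_done())
E
```

```text
the job is handed in; nothing more can be done
None
```

The plate is on the scribed line, the punch was pressed down between the pointers, and it is back in its leaning rest. I handed the job in just after 33 s on the robot clock. The snap is inferred from force and travel, because I had no reading of the striker.

- **Plate:** My first push went about 2.5–3 mm past the line because I misread which edge I was seeing. I tried to drag it back from above. That did not move it, and one downward row there gave a wrist force of about 62 N, under the 120 N limit. I then pushed it back from the leading face. The last wrist measurement puts the leading edge within about 0.5 mm of the line, and the final side picture shows the line right at the foot of that face.
- **Punching:** I held the punch upright to within about 0.5°, roughly 2 mm from the measured midpoint between the pointers. The nose went in about 16 mm. The force rose to about 12 N, dropped to about 8.6 N, then rose again, which fits a trip at 10 mm. It did not fall as far as the 5 N you gave.
- **Return:** The gripper let go within 1 mm of where it first took hold. The last wrist picture matches the rest model to within about 1 mm, and the gripper is clear of everything. In the last pictures the bystanders look where they were at the start.
- **Disagreement with the description:** Touching the floor and the plate put the fingertips about 4 mm behind the reported TCP, not 19 mm ahead of it. I worked with the measured value.

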